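# Pack the cookie tray and clip its gate shut

## Task

Make up the cookie tray: lay every cookie that is on the cooling sheet flat in a pocket of the white tray, one to a pocket and lengthways along the pocket. Close the tray's open end by standing the one gate board that fills the slot in front of the end plate, right down in the slot, and fasten it with both sprung clips from the rail, one on each side of its grip tab, each gripping the board and the end plate together from above. Leave the other two boards in their rack and knock nothing over.

Things in the scene. Friction and masses are not known exactly. Their poses are not given: they have to be found in the camera images.
- tray: White tray 166 x 284 mm, fixed; origin under it, z up. Floor 8 mm thick. Six pockets, 2 along x by 3 along y, ribs 9 mm above the floor. At its -y end a plywood end plate (6 mm thick, inner face y=-115 mm, top 80 mm above the floor), then the 14 mm gate slot, then a lip 28 mm high that flares to 36 mm above the floor and towards +y. Corner posts 50 mm high end the slot.
- pocket0 (a point): Centre of the floor of pocket 0, 65 mm wide (along tray x) by 80 mm long (along tray y) inside; axes as the tray's.
- pocket1 (a point): Centre of the floor of pocket 1, 65 mm wide (along tray x) by 80 mm long (along tray y) inside; axes as the tray's.
- pocket2 (a point): Centre of the floor of pocket 2, 65 mm wide (along tray x) by 80 mm long (along tray y) inside; axes as the tray's.
- pocket3 (a point): Centre of the floor of pocket 3, 65 mm wide (along tray x) by 80 mm long (along tray y) inside; axes as the tray's.
- pocket4 (a point): Centre of the floor of pocket 4, 65 mm wide (along tray x) by 80 mm long (along tray y) inside; axes as the tray's.
- pocket5 (a point): Centre of the floor of pocket 5, 65 mm wide (along tray x) by 80 mm long (along tray y) inside; axes as the tray's.
- gate_slot (a point): Centre of the floor of the gate slot, 152 mm long along x, 14 mm wide along y (end plate on the -y side); axes as the tray's.
- cookie0: A folded, golden-brown fortune cookie, rigid, 68 mm long, 36 mm wide, 37 mm high, 30 g, lying on the dark cooling sheet (4 mm thick). Origin: middle of its underside; x along its length, y across, z up. None if it is not there this time.
- cookie1: A folded, golden-brown fortune cookie, rigid, 68 mm long, 36 mm wide, 37 mm high, 30 g, lying on the dark cooling sheet (4 mm thick). Origin: middle of its underside; x along its length, y across, z up. None if it is not there this time.
- cookie2: A folded, golden-brown fortune cookie, rigid, 68 mm long, 36 mm wide, 37 mm high, 30 g, lying on the dark cooling sheet (4 mm thick). Origin: middle of its underside; x along its length, y across, z up. None if it is not there this time.
- cookie3: A folded, golden-brown fortune cookie, rigid, 68 mm long, 36 mm wide, 37 mm high, 30 g, lying on the dark cooling sheet (4 mm thick). Origin: middle of its underside; x along its length, y across, z up. None if it is not there this time.
- cookie4: A folded, golden-brown fortune cookie, rigid, 68 mm long, 36 mm wide, 37 mm high, 30 g, lying on the dark cooling sheet (4 mm thick). Origin: middle of its underside; x along its length, y across, z up. None if it is not there this time.
- board_short: A 100 mm long plywood gate board, 10 mm thick, on edge in a slot of the rack: 90 mm high, plus a grip tab (36 mm wide, 10 mm thick) rising 32 mm from the middle of its top edge. Origin: middle of its underside; x along it, y through it, z up. The three boards differ only in length.
- board_mid: A 136 mm long plywood gate board, 10 mm thick, on edge in a slot of the rack: 90 mm high, plus a grip tab (36 mm wide, 10 mm thick) rising 32 mm from the middle of its top edge. Origin: middle of its underside; x along it, y through it, z up. The three boards differ only in length.
- board_long: A 172 mm long plywood gate board, 10 mm thick, on edge in a slot of the rack: 90 mm high, plus a grip tab (36 mm wide, 10 mm thick) rising 32 mm from the middle of its top edge. Origin: middle of its underside; x along it, y through it, z up. The three boards differ only in length.
- clip1: Sprung steel clip, 28 mm wide, upright astride the clip rail (6 mm plate, top at 60 mm). Origin: its hinge barrel (12 mm thick, axis y). Jaws point down, tips 50 mm below the origin. Handles point up, ending in rubber bars 40 mm above the origin, 62 mm over all. Squeezing the bars along x to 27 mm (6 to 13 N) opens the jaws from 4 to 39 mm; let go, they spring shut.
- clip1_jaw (a joint): Angle of one jaw of clip1: 0 shut (4 mm between the tips), about 0.02 on the rail, about 0.13 when gripping 16 mm, 0.40 wide open (39 mm).
- clip2: Sprung steel clip, 28 mm wide, upright astride the clip rail (6 mm plate, top at 60 mm). Origin: its hinge barrel (12 mm thick, axis y). Jaws point down, tips 50 mm below the origin. Handles point up, ending in rubber bars 40 mm above the origin, 62 mm over all. Squeezing the bars along x to 27 mm (6 to 13 N) opens the jaws from 4 to 39 mm; let go, they spring shut.
- clip2_jaw (a joint): Angle of one jaw of clip2: 0 shut (4 mm between the tips), about 0.02 on the rail, about 0.13 when gripping 16 mm, 0.40 wide open (39 mm).
- bowl: Small blue ceramic bowl, 110 mm across, 55 mm high, a bystander. Origin: middle of its underside, z up.
- mug: White mug, 76 mm across, 85 mm high, a bystander. Origin: middle of its underside, z up.
- jar: Jar with steel lid, 72 mm across, 110 mm high, a bystander. Origin: middle of its underside, z up.
There are look-alikes about, which are no part of the job. What is shaped like the cookie3 but pink or turquoise is not meant.

How it is judged:
On the way, in this order (a step that is already met when the one before it is completed fails the run):
1. the gate board of the right length stands down in the tray's slot (x of board_mid in the frame of gate_slot between -0.012 and 0.012 m and y of board_mid in the frame of gate_slot between -0.006 and 0.006 m and z of board_mid in the frame of gate_slot between -0.006 and 0.006 m and angle between board_mid's own z axis and vertical below 0.12 rad), for 0.2 s.
2. both clips grip the board and the end plate, one on each side of the tab (contact force between each of clip1, clip2 and board_mid above 1 N and contact force between each of clip1, clip2 and tray above 1 N and angle between each of clip1, clip2's own z axis and vertical below 0.3 rad and ((x of clip1 in the frame of gate_slot below -0.02 m and x of clip2 in the frame of gate_slot above 0.02 m) or (x of clip1 in the frame of gate_slot above 0.02 m and x of clip2 in the frame of gate_slot below -0.02 m))), for 0.2 s.
At the end, for the whole second after the job is handed in: Each cookie flat on a pocket floor (21 mm across, 15 mm along, 0.4 rad); 136 mm board on the slot floor (12 mm along, 6 mm across and up, tilt 0.12 rad); both clips upright (0.3 rad), pressing on board and end plate, over 20 mm each side of the middle; other boards moved under 30 mm; at rest (all of step 1 and all of step 2 and ((x of cookie0 in the frame of pocket0 between -0.021 and 0.021 m and y of cookie0 in the frame of pocket0 between -0.015 and 0.015 m and z of cookie0 in the frame of pocket0 between -0.006 and 0.006 m) or (x of cookie0 in the frame of pocket1 between -0.021 and 0.021 m and y of cookie0 in the frame of pocket1 between -0.015 and 0.015 m and z of cookie0 in the frame of pocket1 between -0.006 and 0.006 m) or (x of cookie0 in the frame of pocket2 between -0.021 and 0.021 m and y of cookie0 in the frame of pocket2 between -0.015 and 0.015 m and z of cookie0 in the frame of pocket2 between -0.006 and 0.006 m) or (x of cookie0 in the frame of pocket3 between -0.021 and 0.021 m and y of cookie0 in the frame of pocket3 between -0.015 and 0.015 m and z of cookie0 in the frame of pocket3 between -0.006 and 0.006 m) or (x of cookie0 in the frame of pocket4 between -0.021 and 0.021 m and y of cookie0 in the frame of pocket4 between -0.015 and 0.015 m and z of cookie0 in the frame of pocket4 between -0.006 and 0.006 m) or (x of cookie0 in the frame of pocket5 between -0.021 and 0.021 m and y of cookie0 in the frame of pocket5 between -0.015 and 0.015 m and z of cookie0 in the frame of pocket5 between -0.006 and 0.006 m)) and angle between the x axis of each of cookie0, cookie1, cookie2, cookie3, cookie4 and the y axis of tray, either way round below 0.4 rad and angle between each of cookie0, cookie1, cookie2, cookie3, cookie4's own z axis and vertical below 0.15 rad and linear speed of each of cookie0, cookie1, cookie2, cookie3, cookie4, board_mid, clip1, clip2 below 0.03 m/s and ((x of cookie1 in the frame of pocket0 between -0.021 and 0.021 m and y of cookie1 in the frame of pocket0 between -0.015 and 0.015 m and z of cookie1 in the frame of pocket0 between -0.006 and 0.006 m) or (x of cookie1 in the frame of pocket1 between -0.021 and 0.021 m and y of cookie1 in the frame of pocket1 between -0.015 and 0.015 m and z of cookie1 in the frame of pocket1 between -0.006 and 0.006 m) or (x of cookie1 in the frame of pocket2 between -0.021 and 0.021 m and y of cookie1 in the frame of pocket2 between -0.015 and 0.015 m and z of cookie1 in the frame of pocket2 between -0.006 and 0.006 m) or (x of cookie1 in the frame of pocket3 between -0.021 and 0.021 m and y of cookie1 in the frame of pocket3 between -0.015 and 0.015 m and z of cookie1 in the frame of pocket3 between -0.006 and 0.006 m) or (x of cookie1 in the frame of pocket4 between -0.021 and 0.021 m and y of cookie1 in the frame of pocket4 between -0.015 and 0.015 m and z of cookie1 in the frame of pocket4 between -0.006 and 0.006 m) or (x of cookie1 in the frame of pocket5 between -0.021 and 0.021 m and y of cookie1 in the frame of pocket5 between -0.015 and 0.015 m and z of cookie1 in the frame of pocket5 between -0.006 and 0.006 m)) and ((x of cookie2 in the frame of pocket0 between -0.021 and 0.021 m and y of cookie2 in the frame of pocket0 between -0.015 and 0.015 m and z of cookie2 in the frame of pocket0 between -0.006 and 0.006 m) or (x of cookie2 in the frame of pocket1 between -0.021 and 0.021 m and y of cookie2 in the frame of pocket1 between -0.015 and 0.015 m and z of cookie2 in the frame of pocket1 between -0.006 and 0.006 m) or (x of cookie2 in the frame of pocket2 between -0.021 and 0.021 m and y of cookie2 in the frame of pocket2 between -0.015 and 0.015 m and z of cookie2 in the frame of pocket2 between -0.006 and 0.006 m) or (x of cookie2 in the frame of pocket3 between -0.021 and 0.021 m and y of cookie2 in the frame of pocket3 between -0.015 and 0.015 m and z of cookie2 in the frame of pocket3 between -0.006 and 0.006 m) or (x of cookie2 in the frame of pocket4 between -0.021 and 0.021 m and y of cookie2 in the frame of pocket4 between -0.015 and 0.015 m and z of cookie2 in the frame of pocket4 between -0.006 and 0.006 m) or (x of cookie2 in the frame of pocket5 between -0.021 and 0.021 m and y of cookie2 in the frame of pocket5 between -0.015 and 0.015 m and z of cookie2 in the frame of pocket5 between -0.006 and 0.006 m)) and ((x of cookie3 in the frame of pocket0 between -0.021 and 0.021 m and y of cookie3 in the frame of pocket0 between -0.015 and 0.015 m and z of cookie3 in the frame of pocket0 between -0.006 and 0.006 m) or (x of cookie3 in the frame of pocket1 between -0.021 and 0.021 m and y of cookie3 in the frame of pocket1 between -0.015 and 0.015 m and z of cookie3 in the frame of pocket1 between -0.006 and 0.006 m) or (x of cookie3 in the frame of pocket2 between -0.021 and 0.021 m and y of cookie3 in the frame of pocket2 between -0.015 and 0.015 m and z of cookie3 in the frame of pocket2 between -0.006 and 0.006 m) or (x of cookie3 in the frame of pocket3 between -0.021 and 0.021 m and y of cookie3 in the frame of pocket3 between -0.015 and 0.015 m and z of cookie3 in the frame of pocket3 between -0.006 and 0.006 m) or (x of cookie3 in the frame of pocket4 between -0.021 and 0.021 m and y of cookie3 in the frame of pocket4 between -0.015 and 0.015 m and z of cookie3 in the frame of pocket4 between -0.006 and 0.006 m) or (x of cookie3 in the frame of pocket5 between -0.021 and 0.021 m and y of cookie3 in the frame of pocket5 between -0.015 and 0.015 m and z of cookie3 in the frame of pocket5 between -0.006 and 0.006 m)) and ((x of cookie4 in the frame of pocket0 between -0.021 and 0.021 m and y of cookie4 in the frame of pocket0 between -0.015 and 0.015 m and z of cookie4 in the frame of pocket0 between -0.006 and 0.006 m) or (x of cookie4 in the frame of pocket1 between -0.021 and 0.021 m and y of cookie4 in the frame of pocket1 between -0.015 and 0.015 m and z of cookie4 in the frame of pocket1 between -0.006 and 0.006 m) or (x of cookie4 in the frame of pocket2 between -0.021 and 0.021 m and y of cookie4 in the frame of pocket2 between -0.015 and 0.015 m and z of cookie4 in the frame of pocket2 between -0.006 and 0.006 m) or (x of cookie4 in the frame of pocket3 between -0.021 and 0.021 m and y of cookie4 in the frame of pocket3 between -0.015 and 0.015 m and z of cookie4 in the frame of pocket3 between -0.006 and 0.006 m) or (x of cookie4 in the frame of pocket4 between -0.021 and 0.021 m and y of cookie4 in the frame of pocket4 between -0.015 and 0.015 m and z of cookie4 in the frame of pocket4 between -0.006 and 0.006 m) or (x of cookie4 in the frame of pocket5 between -0.021 and 0.021 m and y of cookie4 in the frame of pocket5 between -0.015 and 0.015 m and z of cookie4 in the frame of pocket5 between -0.006 and 0.006 m)) and distance of each of board_short, board_long from where it was at the start of the episode below 0.03 m); the robot touches nothing.
It fails at once if the bowl is knocked over (angle between bowl's own z axis and vertical above 0.7 rad).
It fails at once if the mug is knocked over (angle between mug's own z axis and vertical above 0.7 rad).
It fails at once if the jar is knocked over (angle between jar's own z axis and vertical above 0.7 rad).
Of cookie0, cookie1, cookie2, cookie3, cookie4 only 3 to 5 are there at a start; the rules pass over those that are not, and their reading is None.
At some moment in a run one of cookie0, cookie1, cookie2, cookie3, cookie4 may be knocked a few centimetres aside while the robot is not near it.
It also fails if it takes over 210 s, if anything falls off the work surface, if the arm or the gripper's body presses on something with over 40 N, if the wrist force passes 120 N, or if a joint passes its speed limit or range.

## Robot

A 7-joint arm with a two-finger parallel gripper is mounted at the origin on the work surface. World frame = base frame: x ahead of the robot, y to its left, z up, the work surface at z = 0. Lengths are in m, angles in rad, forces in N, time in s.
With the tool pointing down it reaches from about 0.425 to 0.925 m from the base axis. Payload 6.8 kg.
Tool frame: the origin (TCP) lies between the finger pads; the fingertips stand 25 mm ahead of it and the grasp point (between the pads) lies 6 mm ahead of it; z points along the fingers, y is the direction in which the jaws open and shut (so a half turn about z gives the same grasp; the last joint's range is limited). The gripper opens to 85 mm and grips with 20 to 120 N. Pads are 22 mm wide; open, the fingers measure 114 mm over their backs; the gripper's body (76 mm by 85 mm) begins 54 mm behind the grasp point. The pads swing forward as they close: fully open they stand 13 mm farther back than shut.
Start: joints at [-1.427, 0.477, 0.022, 1.555, -0.011, 1.109, -0.083], TCP at [0.168, 0.654, 0.256] pointing down, gripper open.
Joint ranges: [-2.96, 2.96], [-0.34, 2.1], [-1.41, 1.46], [0.24, 2.44], [-1.37, 4.51], [0.17, 1.92], [-2.96, 2.96]. Speed limits (rad/s): [2.39, 2.39, 3.14, 3.14, 3.14, 3.14, 3.14].

## Interface

Orientations are given as a 3x3 rotation matrix whose columns are the frame's x, y, z axes.
In Python, from plant import sensors, viewer, ticket gives the robot as it stands.
- The arm moves only by the tool jog_arm, never from a script. Its argument "plan" is a list of rows, each a list of 5 numbers: the opening, from 0 (shut) to 1 (fully open), then the shift along the tool's x, y, z in cm, then the turn about the tool's z in degrees. In form: [[fingers, tx, ty, tz, spin], ...]. A call has 1 to 12 rows; each row shifts and turns the commanded pose from where the row before left it, along the tool's axes as they then stand; what a row does not reach is not made up. A row lasts 1/8 s, in which the tool goes at most 62.5 mm and 10.7 degrees, less where a joint would pass 70% of its speed; a pose out of reach is approached as far as the arm can. A call with a gripper value outside its range is refused whole. The fingers move at their own pace and stop on an object; "force" is the grip in N (left out, the last holds). Time passes only in rows, so rows that do not move let the fingers close. It gives the time, the measured TCP pose, the force and the opening at its end, in the units of the state.
- sensors.get_obs(): the state, without advancing time (a new reading comes with each control period).
- viewer.grab_frame(name): name is "scene" or "side" or "wrist"; returns a dict with "frame" (384x512x3 uint8, blue, green, red), "mtx" (3x3 intrinsics, pixels), "D" ([k1, k2, p1, p2, k3] as OpenCV has them; the pictures are not rectified), "position" and "rotation" of the camera in the world. Camera axes: x right, y down, z forward; pixel columns grow to the right and rows downward; lengths in m; the calibration is good to about 2 mm. A picture is of the moment at which its call begins. There is no depth.
- ticket.job_done(): hands the job in, once; it reports no verdict.
The state is a dict: "clock": time; "q": joint angles; "qd": joint speeds; "joint_efforts": joint torques, N m; "tool_pos": TCP position; "tool_rot": TCP orientation; "force": force on the tool from outside, world axes, zero at the start; "moment": the same for the moment, N m; "opening": finger opening in m.
Only numpy, scipy, OpenCV 4.12 (cv2) and the standard library are available. Lean on these libraries where they do the work, as an engineer would, in place of code of your own. Each camera call takes 0.05 s, during which the arm holds its last target.

## Working session

There is one attempt and no reset: what is moved stays moved. The work goes in short steps, Python scripts to look and compute and a tool call to move; the robot and the scene stay as the last step left them, time stands still between calls to the robot, and variables do not carry over. Pictures are saved under pics/ and viewed, and the job is handed in when it is done.

Besides the shell and the picture viewer there is one more tool, called after "Emit:" by a JSON object that holds its "fn" and its "kwargs". jog_arm: Moves the arm, as the interface text tells. Its arguments: {"type":"object","properties":{"plan":{"type":"array"},"force":{"type":"number"}},"required":["plan"]}

```bash
ls; mkdir -p pics
python3 - <<'E'
from plant import sensors, viewer
import cv2
o=sensors.get_obs()
for k in o: print(k,o[k])
for n in ["scene","side","wrist"]:
    f=viewer.grab_frame(n); cv2.imwrite(f"pics/a_{n}.png",f["frame"])
    print(n,f["mtx"],f["D"],f["position"],f["rotation"])
E
```

```text
pics
clock 0.0
q [-1.42707949  0.47780061  0.02235064  1.55646629 -0.01150882  1.1093146
 -0.08307079]
qd [ 0.00037386  0.00124511 -0.00015557  0.00137243  0.00024906  0.00119093
 -0.00055095]
joint_efforts [-7.90620452e-04 -5.96460450e+01  1.60742920e+00 -2.81185806e+01
  1.23997981e-02  9.38919053e-03 -1.04335842e-05]
tool_pos [0.16806276 0.65316562 0.25531929]
tool_rot [[-9.68470582e-01  2.49127724e-01 -3.30699564e-04]
 [ 2.49127907e-01  9.68468860e-01 -1.83093455e-03]
 [-1.35864327e-04 -1.85559274e-03 -9.99998269e-01]]
force [-0.34712058  0.19158348 -0.12358782]
moment [-0.00638846  0.01698687 -0.04366057]
opening 0.08550187284776523
scene [[428.71072512   0.         257.84814774]
 [  0.         428.71072512 187.28440216]
 [  0.           0.           1.        ]] [-0.15586632  0.          0.          0.          0.        ] [1.09210409 0.59165472 1.10201178] [[-0.75196138  0.52504349 -0.39860182]
 [ 0.65908699  0.61035597 -0.43939723]
 [ 0.01258634 -0.59312302 -0.80501346]]
side [[499.68788861   0.         259.61749844]
 [  0.         499.68788861 187.68246258]
 [  0.           0.           1.        ]] [-0.03765773  0.          0.          0.          0.        ] [ 0.07747051 -0.53527676  1.03549694] [[ 0.75865671 -0.50829372  0.40752606]
 [-0.65148191 -0.59512682  0.47052672]
 [ 0.00336391 -0.62246411 -0.78264111]]
wrist [[298.75447802   0.         253.45034703]
 [  0.         298.75447802 191.0171482 ]
 [  0.           0.           1.        ]] [0.01256086 0.         0.         0.         0.        ] [0.10362662 0.67081058 0.373407  ] [[ 0.24804432  0.93492832  0.25373815]
 [ 0.96874678 -0.23886543 -0.06688029]
 [-0.00191901  0.26239729 -0.96495802]]
```

View pics/a_scene.png

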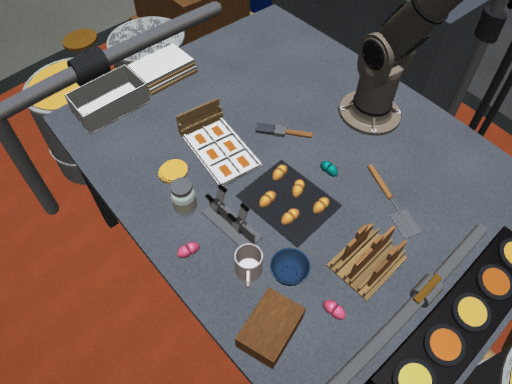

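View pics/a_side.png

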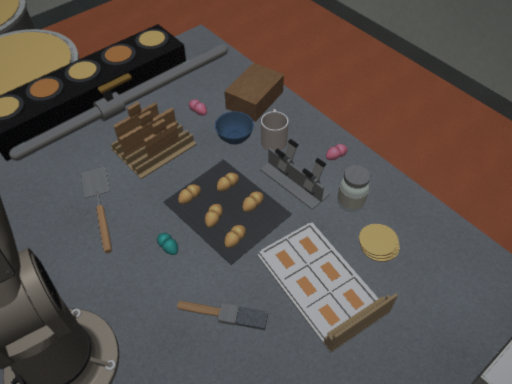

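View pics/a_wrist.png

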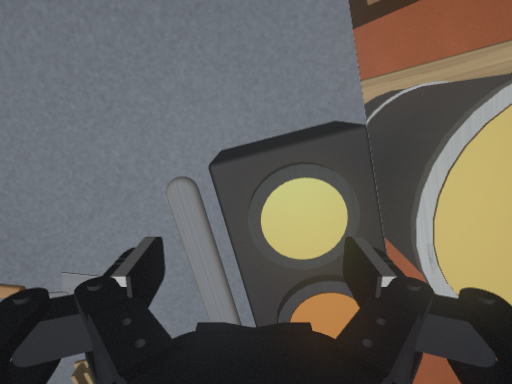

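The scene view shows 5 golden cookies at about (278,172), (299,188), (267,200), (321,206) and (290,217) on the dark sheet. Look-alikes there are a turquoise one at (329,168), pink ones at (188,250) and (334,310), orange pocket patches and pancakes at (173,170). The tray is at (220,145), the boards at (370,260), and the clips at (217,195) and (241,213).

```bash
cat > h.py <<'E'
import numpy as np, cv2, time
from plant import sensors, viewer
def grab(n,save=None):
    f=viewer.grab_frame(n)
    if save: cv2.imwrite(f"pics/{save}.png",f["frame"])
    return f
def ray(f,px):
    p=cv2.undistortPoints(np.array(px,float).reshape(-1,1,2),f["mtx"],np.array(f["D"])).reshape(-1,2)
    d=np.c_[p,np.ones(len(p))]@np.array(f["rotation"]).T
    return np.array(f["position"]),d
def onz(f,px,z):
    o,d=ray(f,px); s=(z-o[2])/d[:,2]; return o+s[:,None]*d
def proj(f,P):
    R=np.array(f["rotation"]).T; t=-R@np.array(f["position"])
    return cv2.projectPoints(np.array(P,float).reshape(-1,1,3),cv2.Rodrigues(R)[0],t,f["mtx"],np.array(f["D"]))[0].reshape(-1,2)
def tri(fs,pxs):
    A=np.zeros((3,3));b=np.zeros(3)
    for f,p in zip(fs,pxs):
        o,d=ray(f,[p]);d=d[0]/np.linalg.norm(d[0]);M=np.eye(3)-np.outer(d,d);A+=M;b+=M@o
    X=np.linalg.solve(A,b)
    return X,[np.linalg.norm(proj(f,[X])[0]-p) for f,p in zip(fs,pxs)]
def crop(f,x0,y0,x1,y1,s,name):
    c=cv2.resize(f["frame"][y0:y1,x0:x1],None,fx=s,fy=s,interpolation=cv2.INTER_CUBIC)
    for k in range((x0+9)//10*10,x1,10):
        cv2.line(c,((k-x0)*s,0),((k-x0)*s,4 if k%50 else 12),(0,0,255),1)
        if k%20==0: cv2.putText(c,str(k),((k-x0)*s-8,20),0,.35,(0,0,255))
    for k in range((y0+9)//10*10,y1,10):
        cv2.line(c,(0,(k-y0)*s),(4,(k-y0)*s),(0,0,255),1)
        if k%20==0: cv2.putText(c,str(k),(6,(k-y0)*s+4),0,.35,(0,0,255))
    cv2.imwrite(f"pics/{name}.png",c)
def st():
    o=sensors.get_obs(); print("t",round(o["clock"],2),"tcp",np.round(o["tool_pos"],4),"open",round(o["opening"],4),"F",np.round(o["force"],1));print(np.round(o["tool_rot"],3)); return o
E
python3 - <<'E'
from h import *
for n in["scene","side"]:
    f=grab(n)
    hsv=cv2.cvtColor(f["frame"],cv2.COLOR_BGR2HSV)
    m=((hsv[...,0]>8)&(hsv[...,0]<25)&(hsv[...,1]>110)&(hsv[...,2]>110)).astype(np.uint8)*255
    cs,_=cv2.findContours(m,cv2.RETR_EXTERNAL,cv2.CHAIN_APPROX_NONE)
    print(n)
    for c in cs:
        a=cv2.contourArea(c)
        if 60<a<600:
            (x,y),wh,an=cv2.minAreaRect(c); P=onz(f,[(x,y)],0.02)[0]
            if .25<P[0]<.95 and abs(P[1])<.5: print(a,round(x,1),round(y,1),np.round(wh,1),np.round(P,3))
    if n=="scene":
        crop(f,160,90,280,180,6,"c_tray_s"); crop(f,190,170,330,270,5,"c_mid_s"); crop(f,310,200,430,320,5,"c_rack_s")
    else:
        crop(f,250,210,410,350,4,"c_tray_d"); crop(f,160,130,340,260,4,"c_mid_d"); crop(f,95,90,215,180,6,"c_rack_d")
E
```

```text
scene
64.0 384.1 235.3 [ 4.7 25.8] [0.39  0.377 0.02 ]
165.0 289.3 215.8 [10.6 20.8] [0.555 0.142 0.02 ]
155.0 320.2 204.7 [10.8 19.2] [0.455 0.175 0.02 ]
156.5 266.5 198.5 [ 9.9 19.8] [0.564 0.051 0.02 ]
146.0 297.5 187.5 [10.8 18.3] [0.462 0.083 0.02 ]
136.5 279.0 172.0 [ 9.9 18.4] [ 0.464 -0.     0.02 ]
459.5 172.0 169.9 [20.4 29.5] [ 0.721 -0.233  0.02 ]
76.0 298.6 132.7 [25.5  4.1] [ 0.293 -0.084  0.02 ]
side
159.5 328.7 314.4 [19.4  9.4] [ 0.491 -0.288  0.02 ]
146.5 353.1 298.7 [19.5  8.7] [ 0.559 -0.298  0.02 ]
146.5 306.1 285.5 [18.3  9.4] [ 0.503 -0.206  0.02 ]
137.5 329.9 271.0 [18.1  9. ] [ 0.57  -0.215  0.02 ]
124.0 285.0 258.9 [16.7  8.7] [ 0.513 -0.124  0.02 ]
116.5 308.2 245.3 [17.2  8.5] [ 0.58  -0.133  0.02 ]
227.0 233.5 235.0 [12.  24.7] [0.463 0.005 0.02 ]
202.0 212.4 214.2 [11.6 23.3] [0.462 0.088 0.02 ]
190.0 251.8 200.2 [11.3 23.3] [0.564 0.057 0.02 ]
181.5 187.7 192.3 [10.8 24.1] [0.455 0.184 0.02 ]
173.0 226.2 180.3 [10.3 22.7] [0.556 0.151 0.02 ]
```

View pics/c_tray_s.png

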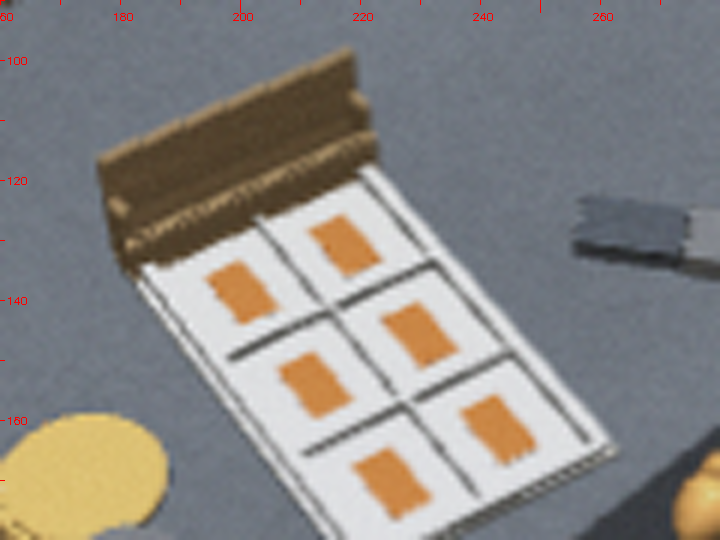

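View pics/c_tray_d.png

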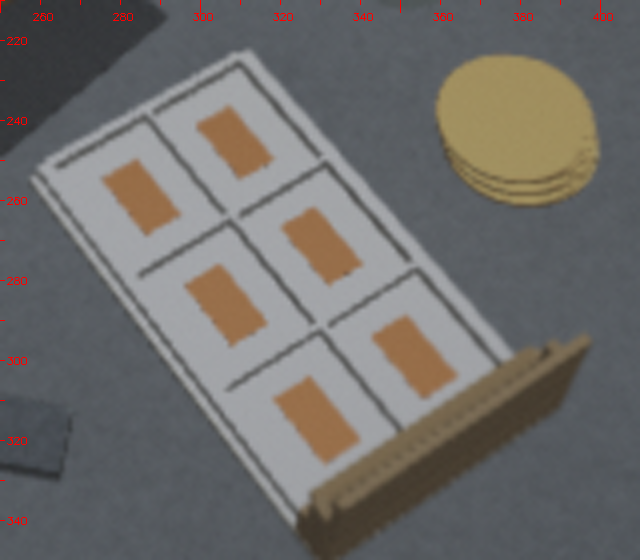

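View pics/c_rack_s.png

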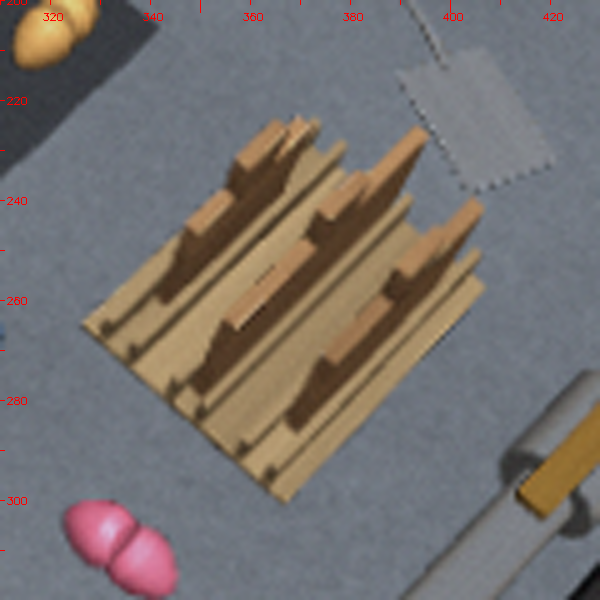

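View pics/c_rack_d.png

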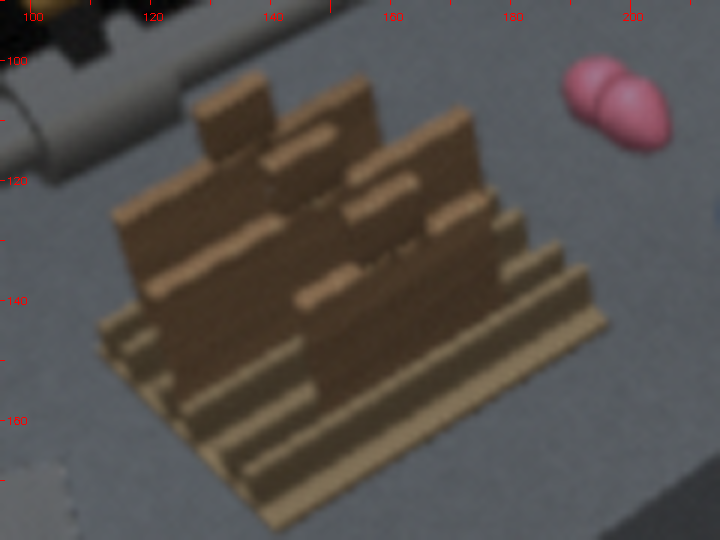

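View pics/c_mid_s.png

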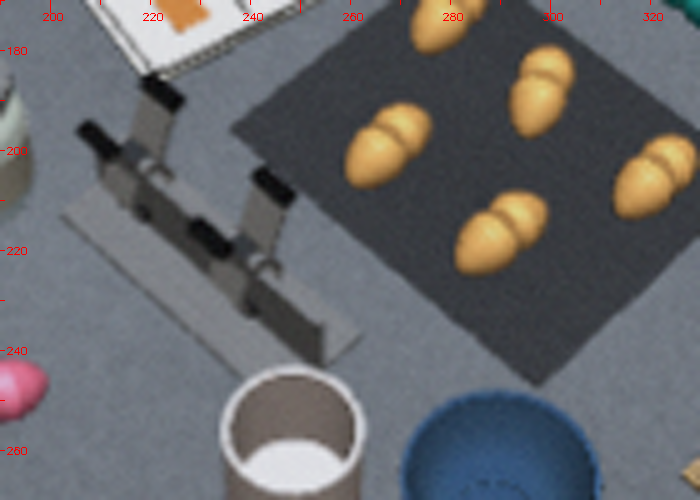

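View pics/c_mid_d.png

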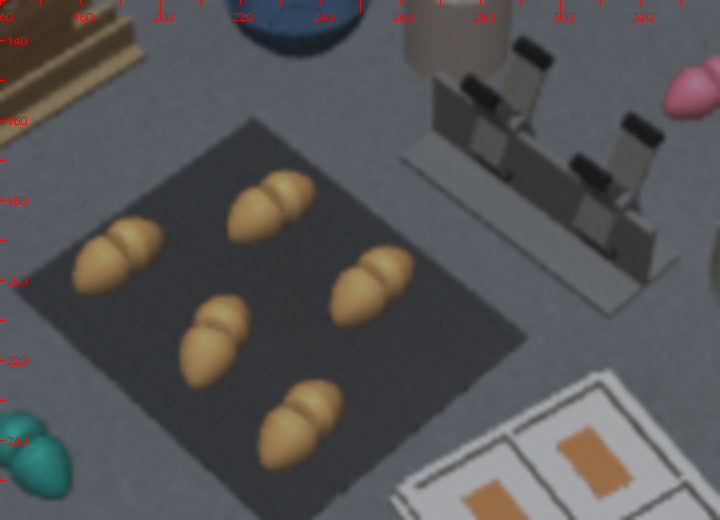

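Run:
```python
from h import *
S=grab("scene");D=grab("side")
def blobs(f,lo,hi,z,a0,a1):
    hsv=cv2.cvtColor(f["frame"],cv2.COLOR_BGR2HSV)
    m=((hsv[...,0]>8)&(hsv[...,0]<25)&(hsv[...,1]>100)&(hsv[...,2]>100)).astype(np.uint8)*255
    cs,_=cv2.findContours(m,cv2.RETR_EXTERNAL,cv2.CHAIN_APPROX_NONE);r=[]
    for c in cs:
        if a0<cv2.contourArea(c)<a1:
            M=cv2.moments(c); p=(M["m10"]/M["m00"],M["m01"]/M["m00"]); r.append((p,onz(f,[p],z)[0]))
    return r
# patches
bs=[b for b in blobs(S,0,0,.008,20,100)+[] if 0.4<b[1][0]<.65 and -.34<b[1][1]<-.09]
bd=[b for b in blobs(D,0,0,.008,60,300) if 0.4<b[1][0]<.65 and -.34<b[1][1]<-.09]
for p,P in bd:
    q=min(bs,key=lambda b:np.linalg.norm(b[1]-P)) if bs else None
    print("patch side",np.round(P,4), "scene",np.round(q[1],4) if q else None, np.round(tri([S,D],[q[0],p])[0],4) if q else "")
bs=[b for b in blobs(S,0,0,.022,100,300)]; bd=[b for b in blobs(D,0,0,.022,100,300) if b[1][1]>-.06]
for p,P in bd:
    q=min(bs,key=lambda b:np.linalg.norm(b[1]-P)); X,e=tri([S,D],[q[0],p]); print("cookie",np.round(X,4),np.round(e,2))
print("boards top corners")
for nm,a,b in [("C L",(375.5,271.5),(156.5,103.5)),("C R",(404,240.5),(115,126)),("B L",(356,264),(176,109)),("B R",(394,226),(121,139)),
  ("A L",(337,246),(174,124)),("A R",(364,224.5),(146,140))]:
    X,e=tri([S,D],[a,b]);print(nm,np.round(X,4),np.round(e,2))
print("clip bars")
for nm,a,b in [("1a",(242,218),(0,0))][:0]: pass
```

```text
patch side [ 0.4963 -0.2853  0.008 ] scene [ 0.4955 -0.2862  0.008 ] [ 0.496  -0.2855  0.0089]
patch side [ 0.5645 -0.2946  0.008 ] scene [ 0.5637 -0.2954  0.008 ] [ 0.5641 -0.2947  0.0088]
patch side [ 0.5072 -0.2026  0.008 ] scene [ 0.5064 -0.2029  0.008 ] [ 0.5068 -0.2026  0.0086]
patch side [ 0.5755 -0.2114  0.008 ] scene [ 0.5743 -0.2126  0.008 ] [ 0.5749 -0.2118  0.0091]
patch side [ 0.5181 -0.1194  0.008 ] scene [ 0.517  -0.1202  0.008 ] [ 0.5176 -0.1197  0.009 ]
patch side [ 0.5862 -0.1281  0.008 ] scene [ 0.5853 -0.1291  0.008 ] [ 0.5857 -0.1285  0.009 ]
cookie [0.4638 0.0016 0.0235] [0.48 0.64]
cookie [0.234  0.2336 0.0104] [0.06 0.08]
cookie [0.4621 0.085  0.0226] [0.33 0.42]
cookie [0.564  0.0537 0.0237] [0.48 0.58]
cookie [0.4551 0.178  0.0242] [0.53 0.63]
cookie [0.5552 0.1457 0.024 ] [0.54 0.61]
cookie [0.2224 0.6708 0.1192] [1.96 2.16]
cookie [0.5922 0.5541 0.2415] [14.11 11.62]
cookie [0.3549 0.6766 0.3294] [22.46 22.5 ]
boards top corners
C L [0.5427 0.445  0.0954] [0.75 0.71]
C R [0.41   0.4397 0.0963] [0.04 0.04]
B L [0.5686 0.3939 0.096 ] [2.23 2.14]
B R [0.3962 0.3902 0.0957] [0.81 0.89]
A L [0.5463 0.3349 0.0914] [5.75 5.82]
A R [0.4491 0.3354 0.0965] [2.49 2.7 ]
clip bars
```

```bash
cat >> h.py <<'E'
def to(P,yaw=None,n=None,o=None,free=False):
    """rows to reach P (TCP), yaw of tool y axis in deg (mod 180)"""
    o=o or sensors.get_obs(); R=np.array(o["tool_rot"]); p=np.array(o["tool_pos"])
    cur=np.degrees(np.arctan2(R[1,1],R[0,1])); sp=0
    if yaw is not None:
        d=(yaw-cur+90)%180-90; sp=-d
    dl=np.array(P)-p
    need=max(int(np.ceil(np.linalg.norm(dl)/.058)),int(np.ceil(abs(sp)/9.5)),1); n=n or need
    s=np.radians(sp/n); M=np.zeros((3,3)); A=R.copy()
    Z=np.array([[np.cos(s),-np.sin(s),0],[np.sin(s),np.cos(s),0],[0,0,1]])
    for k in range(n): M+=A; A=A@Z
    t=np.linalg.solve(M,dl)*100
    print("need",need,"n",n,"t cm",np.round(t,2),"spin/row",round(sp/n,2),"q",np.round(o["q"],2) if free else "")
E
python3 - <<'E'
from h import *
st(); to([.51,.07,.33],90)
E
```

```text
t 0.35 tcp [0.1681 0.6536 0.2561] open 0.0852 F [-0.6 -0.3  0.7]
[[-0.968  0.249 -0.   ]
 [ 0.249  0.968 -0.   ]
 [-0.    -0.    -1.   ]]
need 12 n 12 t cm [-3.49 -4.44 -0.61] spin/row -1.2 q
```

Emit:
{"fn": "jog_arm", "kwargs": {"plan": [[0.7,-3.5,-4.4,-0.6,-1.2],[0.7,-3.5,-4.4,-0.6,-1.2],[0.7,-3.5,-4.4,-0.6,-1.2],[0.7,-3.5,-4.4,-0.6,-1.2],[0.7,-3.5,-4.4,-0.6,-1.2],[0.7,-3.5,-4.4,-0.6,-1.2],[0.7,-3.5,-4.4,-0.6,-1.2],[0.7,-3.5,-4.4,-0.6,-1.2],[0.7,-3.5,-4.4,-0.6,-1.2],[0.7,-3.5,-4.4,-0.6,-1.2],[0.7,-3.5,-4.4,-0.6,-1.2],[0.7,-3.5,-4.4,-0.6,-1.2]]}}

```text
clock: 1.85
tool_pos: [0.5122, 0.0734, 0.3289]
tool_rot: [[-1.0, -0.0, 0.001], [-0.0, 1.0, 0.001], [-0.001, 0.001, -1.0]]
force: [1.4, 0.3, 0.0]
opening: 0.0597
```

Run:
```python
from h import *
f=grab("wrist","w1")
hsv=cv2.cvtColor(f["frame"],cv2.COLOR_BGR2HSV)
m=((hsv[...,0]>8)&(hsv[...,0]<25)&(hsv[...,1]>100)&(hsv[...,2]>90)).astype(np.uint8)*255
cs,_=cv2.findContours(m,cv2.RETR_EXTERNAL,cv2.CHAIN_APPROX_NONE)
for c in cs:
    if cv2.contourArea(c)<600: continue
    P=onz(f,c.reshape(-1,2),.022)[:,:2]*1000
    (x,y),(w,h),a=cv2.minAreaRect(P.astype(np.float32)); (px,py),_,_=cv2.minAreaRect(c)
    if w<h: w,h,a=h,w,a+90
    print(round(px),round(py),"centre",round(x),round(y),"len",round(w,1),round(h,1),"yaw",round(a%180,1))
```

```text
57 271 centre 696 -239 len 96.1 50.8 yaw 120.9
239 191 centre 562 54 len 68.1 34.8 yaw 7.2
302 186 centre 554 146 len 68.1 34.5 yaw 179.2
261 121 centre 462 85 len 67.6 35.2 yaw 27.0
201 123 centre 464 2 len 68.1 35.2 yaw 13.3
329 116 centre 455 179 len 67.2 35.9 yaw 3.3
```

View pics/w1.png

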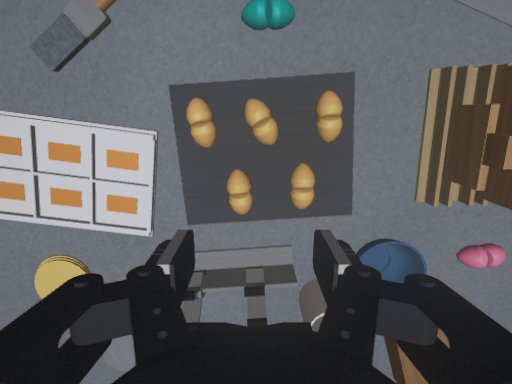

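The wrist view shows all five golden cookies on the sheet, at (201,123), (261,121), (329,116), (239,191) and (302,186). The turquoise one at (268,12) and the pink one at (482,257) are off the sheet and excluded. I start with the cookie at (239,191).

Run:
```python
from h import *
to([.562,.054,.10],97.2,n=5,free=True)
```

```text
need 5 n 5 t cm [-0.88 -0.27  4.61] spin/row -1.52 q [-0.63  0.15  0.44  1.86 -0.07  1.15  1.39]
```

Emit:
{"fn": "jog_arm", "kwargs": {"plan": [[0.7,-0.9,-0.3,4.6,-1.5],[0.7,-0.9,-0.3,4.6,-1.5],[0.7,-0.9,-0.3,4.6,-1.5],[0.7,-0.9,-0.3,4.6,-1.5],[0.7,-0.9,-0.3,4.6,-1.5],[0.7,0,0,0,0]], "force": 25}}

```text
clock: 2.65
tool_pos: [0.555, 0.062, 0.0954]
tool_rot: [[-0.992, -0.13, -0.006], [-0.13, 0.992, -0.002], [0.007, -0.001, -1.0]]
force: [-0.5, 0.4, 0.5]
opening: 0.0596
```

Run:
```python
from h import *
to([.562,.054,.029],97.2,n=3,free=True)
f=grab("wrist","w2")
```

```text
need 2 n 3 t cm [-0.21 -0.29  2.21] spin/row 0.08 q [-0.48  0.52  0.33  1.98 -0.25  0.69  1.71]
```

View pics/w2.png

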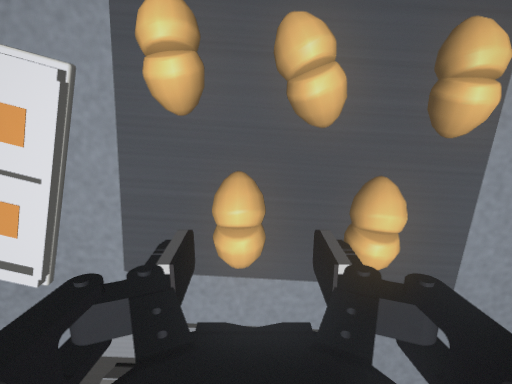

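The view shows the cookie at (238,220), slightly to the left between the fingers. I correct for this on the way down.

Emit:
{"fn": "jog_arm", "kwargs": {"plan": [[0.7,-0.2,-0.3,1.5,0],[0.7,-0.2,-0.3,1.5,0],[0.7,-0.2,-0.3,1.5,0],[0.7,0,0,0,0],[0.7,0,0,0,0]]}}

```text
clock: 3.32
tool_pos: [0.5644, 0.0541, 0.0534]
tool_rot: [[-0.992, -0.13, -0.0], [-0.13, 0.992, 0.0], [0.0, 0.0, -1.0]]
force: [0.8, -0.2, 0.0]
opening: 0.0595
```

Run:
```python
from h import *
st();to([.562,.054,.029],97.2,n=2,free=True)
```

```text
t 3.33 tcp [0.5644 0.0541 0.0534] open 0.0595 F [ 0.8 -0.2  0. ]
[[-0.992 -0.13  -0.   ]
 [-0.13   0.992  0.   ]
 [ 0.     0.    -1.   ]]
need 1 n 2 t cm [0.12 0.01 1.22] spin/row 0.13 q [-0.43  0.59  0.3   1.98 -0.29  0.61  1.75]
```

Emit:
{"fn": "jog_arm", "kwargs": {"plan": [[0.7,0.1,0,1.2,0],[0.7,0.1,0,1.2,0],[0.7,0,0,0,0],[0.7,0,0,0,0],[0,0,0,0,0],[0,0,0,0,0],[0,0,0,0,0],[0,0,0,0,0]], "force": 25}}

```text
clock: 4.32
tool_pos: [0.5626, 0.054, 0.0297]
tool_rot: [[-0.992, -0.13, 0.001], [-0.13, 0.992, 0.0], [-0.001, 0.0, -1.0]]
force: [0.2, 0.6, 3.8]
opening: 0.0335
```

Run:
```python
from h import *
st()
f=grab("wrist","w3")
o=sensors.get_obs(); o=dict(o); o["tool_pos"]=np.array([o["tool_pos"][0],o["tool_pos"][1],.11])
to([.5176,-.1197,.11],172.6,n=9,o=o)
```

```text
t 4.33 tcp [0.5626 0.054  0.0297] open 0.0335 F [0.2 0.6 3.8]
[[-0.992 -0.13   0.001]
 [-0.13   0.992  0.   ]
 [-0.001  0.    -1.   ]]
need 8 n 9 t cm [ 1.76 -1.22 -0.  ] spin/row -8.35 q
```

View pics/w3.png

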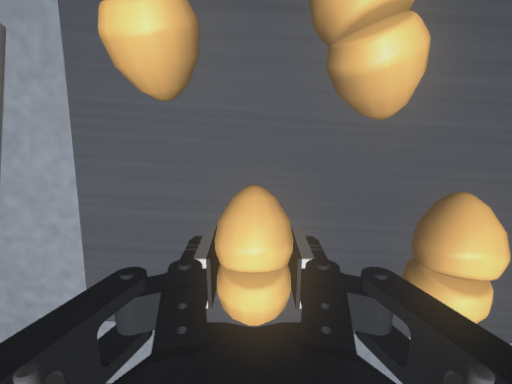

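```bash
sed -i 's/d=(yaw-cur+90)%180-90; sp=-d/d=(yaw-cur+90)%180-90 if not free else (yaw-cur+180)%360-180; sp=-d/' h.py
python3 - <<'E'
from h import *
o=dict(sensors.get_obs()); o["tool_pos"]=np.array([o["tool_pos"][0],o["tool_pos"][1],.11])
to([.5176,-.1197,.11],-7.4,n=11,o=o,free=True)
E
```

```text
need 12 n 11 t cm [-0.81 -1.7  -0.  ] spin/row 9.53 q [-0.42  0.63  0.28  1.99 -0.3   0.57  1.77]
```

Emit:
{"fn": "jog_arm", "kwargs": {"plan": [[0,0,0,-2.0,0],[0,0,0,-4,0],[0,0,0,-2,0]]}}

```text
clock: 4.75
tool_pos: [0.5631, 0.0538, 0.1121]
tool_rot: [[-0.992, -0.13, 0.003], [-0.13, 0.992, 0.001], [-0.003, 0.0, -1.0]]
force: [0.7, 0.3, 0.0]
opening: 0.0333
```

Emit:
{"fn": "jog_arm", "kwargs": {"plan": [[0,-0.8,-1.7,0,9.5],[0,-0.8,-1.7,0,9.5],[0,-0.8,-1.7,0,9.5],[0,-0.8,-1.7,0,9.5],[0,-0.8,-1.7,0,9.5],[0,-0.8,-1.7,0,9.5],[0,-0.8,-1.7,0,9.5],[0,-0.8,-1.7,0,9.5],[0,-0.8,-1.7,0,9.5],[0,-0.8,-1.7,0,9.5],[0,-0.8,-1.7,0,9.5],[0,0,0,0,0]]}}

```text
clock: 6.25
tool_pos: [0.5153, -0.1199, 0.1099]
tool_rot: [[0.123, 0.992, -0.0], [0.992, -0.123, 0.001], [0.001, -0.001, -1.0]]
force: [0.4, -0.4, -0.5]
opening: 0.0334
```

Run:
```python
from h import *
st()
to([.5176,-.1197,.036],-7.4,n=3,free=True)
```

```text
t 6.25 tcp [ 0.5153 -0.1199  0.1099] open 0.0334 F [ 0.4 -0.4 -0.5]
[[ 0.123  0.992 -0.   ]
 [ 0.992 -0.123  0.001]
 [ 0.001 -0.001 -1.   ]]
need 2 n 3 t cm [0.01 0.08 2.46] spin/row 0.11 q [-0.52  0.58  0.83  2.07 -0.63  0.77  0.58]
```

Emit:
{"fn": "jog_arm", "kwargs": {"plan": [[0,0,0.1,3.0,0],[0,0,0.1,3.0,0],[0,0,0,1.3,0],[0,0,0,0,0],[0,0,0,0,0],[0.6,0,0,0,0],[0.6,0,0,0,0],[0.6,0,0,0,0],[0.6,0,0,-3,0],[0.6,0,0,-5,0]]}}

```text
clock: 7.5
tool_pos: [0.5178, -0.1195, 0.1164]
tool_rot: [[0.122, 0.992, -0.002], [0.993, -0.122, -0.0], [-0.001, -0.002, -1.0]]
force: [0.9, -0.1, 1.1]
opening: 0.051
```

Run:
```python
from h import *
st()
f=grab("wrist","w4")
to([.555,.146,.11],89.2,free=True)
```

```text
t 7.5 tcp [ 0.5178 -0.1195  0.1164] open 0.051 F [ 0.9 -0.1  1.1]
[[ 0.122  0.992 -0.002]
 [ 0.993 -0.122 -0.   ]
 [-0.001 -0.002 -1.   ]]
need 11 n 11 t cm [1.99 1.91 0.11] spin/row -8.76 q [-0.53  0.57  0.85  2.05 -0.61  0.79  0.57]
```

View pics/w4.png

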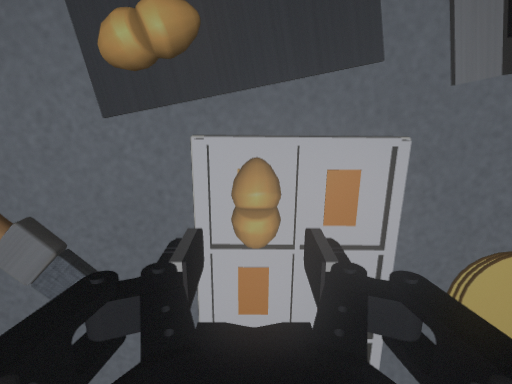

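The cookie lies well centred in its pocket at (256,203). Next is the cookie at (0.555, 0.146).

Emit:
{"fn": "jog_arm", "kwargs": {"plan": [[0.7,2,1.9,0.1,-8.8],[0.7,2,1.9,0.1,-8.8],[0.7,2,1.9,0.1,-8.8],[0.7,2,1.9,0.1,-8.8],[0.7,2,1.9,0.1,-8.8],[0.7,2,1.9,0.1,-8.8],[0.7,2,1.9,0.1,-8.8],[0.7,2,1.9,0.1,-8.8],[0.7,2,1.9,0.1,-8.8],[0.7,2,1.9,0.1,-8.8],[0.7,2,1.9,0.1,-8.8],[0.7,0,0,0,0]]}}

```text
clock: 9.05
tool_pos: [0.5482, 0.1497, 0.1053]
tool_rot: [[-1.0, 0.0, -0.0], [0.0, 1.0, 0.002], [0.0, 0.002, -1.0]]
force: [0.8, 0.2, 0.5]
opening: 0.0601
```

```bash
cat > ck.py <<'E'
from h import *
def cookies(f,zlist=((.022),)):
    hsv=cv2.cvtColor(f["frame"],cv2.COLOR_BGR2HSV)
    m=((hsv[...,0]>8)&(hsv[...,0]<25)&(hsv[...,1]>100)&(hsv[...,2]>90)).astype(np.uint8)*255
    cs,_=cv2.findContours(m,cv2.RETR_EXTERNAL,cv2.CHAIN_APPROX_NONE)
    for c in cs:
        if cv2.contourArea(c)<600: continue
        P=onz(f,c.reshape(-1,2),.022)[:,:2]*1000
        (x,y),(w,h),a=cv2.minAreaRect(P.astype(np.float32)); (px,py),_,_=cv2.minAreaRect(c)
        if w<h: w,h,a=h,w,a+90
        print(round(px),round(py),"centre",round(x),round(y),"len",round(w,1),round(h,1),"yaw",round(a%180,1))
E
python3 - <<'E'
from ck import *
st(); cookies(grab("wrist"))
to([.555,.146,.028],89.2,n=3,free=True)
E
```

```text
t 9.05 tcp [0.5482 0.1497 0.1053] open 0.0601 F [0.8 0.2 0.5]
[[-1.     0.    -0.   ]
 [ 0.     1.     0.002]
 [ 0.     0.002 -1.   ]]
246 213 centre 554 146 len 69.4 35.5 yaw 0.5
148 76 centre 463 85 len 68.7 37.0 yaw 30.8
26 77 centre 465 8 len 63.1 32.8 yaw 167.2
297 62 centre 455 178 len 67.9 35.9 yaw 3.8
need 2 n 3 t cm [-0.19 -0.07  2.58] spin/row 0.19 q [-0.66  0.52  0.38  1.96 -0.28  0.72  1.45]
```

Emit:
{"fn": "jog_arm", "kwargs": {"plan": [[0.7,-0.2,-0.1,2.6,0],[0.7,-0.2,-0.1,2.6,0],[0.7,-0.1,0,1.8,0],[0.7,0,0,0.5,0],[0.7,0,0,0,0],[0.7,0,0,0,0]]}}

```text
clock: 9.85
tool_pos: [0.5547, 0.1455, 0.0311]
tool_rot: [[-1.0, 0.004, 0.001], [0.004, 1.0, 0.0], [-0.001, 0.0, -1.0]]
force: [0.3, -0.2, 1.1]
opening: 0.0598
```

Emit:
{"fn": "jog_arm", "kwargs": {"plan": [[0,0,0,0,0],[0,0,0,0,0],[0,0,0,0,0],[0,0,0,0,0],[0,0,0,-3,0],[0,0,0,-5,0],[0,0,0,0,0],[0,0,0,0,0]]}}

```text
clock: 10.85
tool_pos: [0.5535, 0.1455, 0.1099]
tool_rot: [[-1.0, 0.004, -0.001], [0.004, 1.0, 0.0], [0.001, 0.0, -1.0]]
force: [0.5, -0.5, -1.7]
opening: 0.0337
```

Run:
```python
from h import *
st()
to([.5857,-.1285,.11],-7.4,free=True)
```

```text
t 10.85 tcp [0.5535 0.1455 0.1099] open 0.0337 F [ 0.5 -0.5 -1.7]
[[-1.     0.004 -0.001]
 [ 0.004  1.     0.   ]
 [ 0.001  0.    -1.   ]]
need 11 n 11 t cm [-2.2  -1.78 -0.  ] spin/row 8.84 q [-0.66  0.52  0.39  1.95 -0.28  0.73  1.46]
```

Emit:
{"fn": "jog_arm", "kwargs": {"plan": [[0,-2.2,-1.8,0,8.8],[0,-2.2,-1.8,0,8.8],[0,-2.2,-1.8,0,8.8],[0,-2.2,-1.8,0,8.8],[0,-2.2,-1.8,0,8.8],[0,-2.2,-1.8,0,8.8],[0,-2.2,-1.8,0,8.8],[0,-2.2,-1.8,0,8.8],[0,-2.2,-1.8,0,8.8],[0,-2.2,-1.8,0,8.8],[0,-2.2,-1.8,0,8.8],[0,0,0,0,0]]}}

```text
clock: 12.35
tool_pos: [0.5827, -0.1322, 0.1088]
tool_rot: [[0.127, 0.992, -0.004], [0.992, -0.127, -0.001], [-0.002, -0.004, -1.0]]
force: [-0.5, 1.0, -0.8]
opening: 0.0339
```

Run:
```python
from h import *
st()
to([.5857,-.1285,.038],-7.4,n=3,free=True)
```

```text
t 12.35 tcp [ 0.5827 -0.1322  0.1088] open 0.0339 F [-0.5  1.  -0.8]
[[ 0.127  0.992 -0.004]
 [ 0.992 -0.127 -0.001]
 [-0.002 -0.004 -1.   ]]
need 2 n 3 t cm [0.14 0.09 2.36] spin/row 0.04 q [-0.46  0.68  0.82  1.9  -0.65  0.85  0.57]
```

Emit:
{"fn": "jog_arm", "kwargs": {"plan": [[0,0.2,0.1,3.0,0],[0,0.1,0.1,3.0,0],[0,0,0,1.2,0],[0,0,0,0,0],[0,0,0,0,0],[0.6,0,0,0,0],[0.6,0,0,0,0],[0.6,0,0,0,0],[0.6,0,0,-3,0],[0.6,0,0,-5,0],[0.6,0,0,0,0]]}}

```text
clock: 13.72
tool_pos: [0.5899, -0.1283, 0.1218]
tool_rot: [[0.123, 0.992, 0.006], [0.992, -0.123, -0.001], [-0.0, 0.007, -1.0]]
force: [1.0, -0.1, -0.4]
opening: 0.0511
```

Run:
```python
from ck import *
st()
f=grab("wrist","w5"); cookies(f)
to([.464,.002,.11],103.3,n=12,free=True)
```

```text
t 13.72 tcp [ 0.5899 -0.1283  0.1218] open 0.0511 F [ 1.  -0.1 -0.4]
[[ 0.123  0.992  0.006]
 [ 0.992 -0.123 -0.001]
 [-0.     0.007 -1.   ]]
248 288 centre 576 -202 len 42.5 23.7 yaw 83.4
432 271 centre 731 -208 len 90.7 41.8 yaw 153.0
155 201 centre 516 -121 len 70.0 35.9 yaw 83.5
249 199 centre 587 -128 len 68.5 34.8 yaw 83.9
43 33 centre 465 5 len 66.3 34.4 yaw 12.0
need 12 n 12 t cm [ 1.76 -0.01  0.08] spin/row -9.19 q [-0.48  0.67  0.83  1.89 -0.64  0.87  0.56]
```

View pics/w5.png

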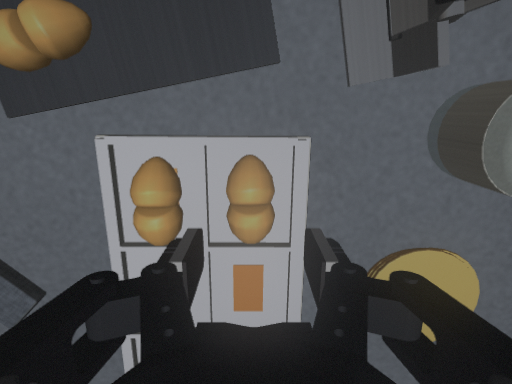

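Two cookies are in pockets, at (157,201) and (250,199). Now the third, at (0.464, 0.002).

Emit:
{"fn": "jog_arm", "kwargs": {"plan": [[0.7,1.8,0,0.1,-9.2],[0.7,1.8,0,0.1,-9.2],[0.7,1.8,0,0.1,-9.2],[0.7,1.8,0,0.1,-9.2],[0.7,1.8,0,0.1,-9.2],[0.7,1.8,0,0.1,-9.2],[0.7,1.8,0,0.1,-9.2],[0.7,1.8,0,0.1,-9.2],[0.7,1.8,0,0.1,-9.2],[0.7,1.8,0,0.1,-9.2],[0.7,1.8,0,0.1,-9.2],[0.7,1.8,0,0.1,-9.2]]}}

```text
clock: 15.28
tool_pos: [0.4592, 0.0067, 0.1054]
tool_rot: [[-0.971, -0.237, -0.002], [-0.237, 0.971, 0.0], [0.002, 0.0, -1.0]]
force: [-1.1, -0.7, -0.9]
opening: 0.0595
```

Emit:
{"fn": "jog_arm", "kwargs": {"plan": [[0.7,0,0,0,0],[0.7,0,0,0,0]]}}

```text
clock: 15.52
tool_pos: [0.4612, 0.0064, 0.1061]
tool_rot: [[-0.974, -0.228, 0.0], [-0.228, 0.974, 0.0], [-0.0, 0.0, -1.0]]
force: [0.2, 0.1, -0.5]
opening: 0.0594
```

Run:
```python
from ck import *
st()
f=grab("wrist","w6"); cookies(f)
to([.464,.002,.03],103.3,n=3,free=True)
```

```text
t 15.53 tcp [0.4612 0.0064 0.1061] open 0.0594 F [ 0.2  0.1 -0.5]
[[-0.974 -0.228  0.   ]
 [-0.228  0.974  0.   ]
 [-0.     0.    -1.   ]]
63 243 centre 521 -122 len 71.6 48.5 yaw 82.5
484 247 centre 454 179 len 69.8 40.6 yaw 16.7
362 225 centre 458 87 len 65.8 36.9 yaw 57.0
245 205 centre 463 2 len 68.7 35.4 yaw 13.5
need 2 n 3 t cm [-0.05 -0.16  2.54] spin/row -0.02 q [-0.44  0.37  0.35  2.2  -0.22  0.61  1.87]
```

Emit:
{"fn": "jog_arm", "kwargs": {"plan": [[0.7,0,-0.2,2.6,0],[0.7,-0.1,-0.2,2.6,0],[0.7,0,0,1.9,0],[0.7,0,0,0.5,0],[0.7,0,0,0,0],[0.7,0,0,0,0],[0,0,0,0,0],[0,0,0,0,0],[0,0,0,0,0],[0,0,0,0,0]]}}

```text
clock: 16.82
tool_pos: [0.463, 0.0028, 0.0309]
tool_rot: [[-0.973, -0.231, 0.001], [-0.231, 0.973, 0.0], [-0.001, 0.0, -1.0]]
force: [-0.7, 0.3, 7.3]
opening: 0.0338
```

Emit:
{"fn": "jog_arm", "kwargs": {"plan": [[0,0,0,-3,0],[0,0,0,-5,0],[0,0,0,0,0],[0,0,0,0,0]]}}

```text
clock: 17.32
tool_pos: [0.4623, 0.0029, 0.1102]
tool_rot: [[-0.973, -0.232, 0.0], [-0.232, 0.973, 0.0], [-0.0, 0.0, -1.0]]
force: [-0.8, -0.0, -0.8]
opening: 0.0334
```

Run:
```python
from h import *
st()
to([.5068,-.2026,.11],-7.4,n=12,free=True)
```

```text
t 17.32 tcp [0.4623 0.0029 0.1102] open 0.0334 F [-0.8 -0.  -0.8]
[[-0.973 -0.232  0.   ]
 [-0.232  0.973  0.   ]
 [-0.     0.    -1.   ]]
need 12 n 12 t cm [-1.57 -1.33  0.  ] spin/row 9.23 q [-0.44  0.36  0.36  2.2  -0.22  0.62  1.88]
```

View pics/w6.png

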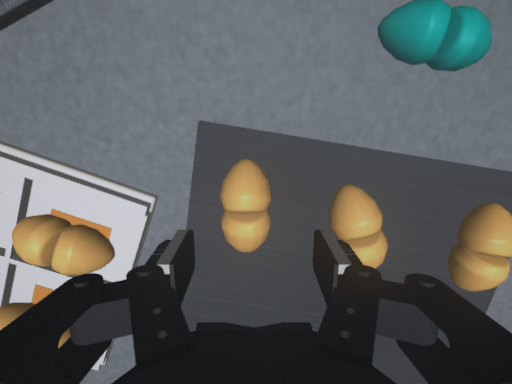

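Emit:
{"fn": "jog_arm", "kwargs": {"plan": [[0,-1.6,-1.3,0,9.2],[0,-1.6,-1.3,0,9.2],[0,-1.6,-1.3,0,9.2],[0,-1.6,-1.3,0,9.2],[0,-1.6,-1.3,0,9.2],[0,-1.6,-1.3,0,9.2],[0,-1.6,-1.3,0,9.2],[0,-1.6,-1.3,0,9.2],[0,-1.6,-1.3,0,9.2],[0,-1.6,-1.3,0,9.2],[0,-1.6,-1.3,0,9.2],[0,-1.6,-1.3,0,9.2]]}}

```text
clock: 18.82
tool_pos: [0.5112, -0.2029, 0.1087]
tool_rot: [[0.128, 0.992, -0.003], [0.992, -0.128, -0.0], [-0.001, -0.003, -1.0]]
force: [-0.0, -0.4, -0.5]
opening: 0.0338
```

Emit:
{"fn": "jog_arm", "kwargs": {"plan": [[0,0,0,0,0],[0,0,0,0,0]]}}

```text
clock: 19.08
tool_pos: [0.5126, -0.2015, 0.1095]
tool_rot: [[0.119, 0.993, -0.001], [0.993, -0.119, 0.001], [0.0, -0.001, -1.0]]
force: [0.1, 0.5, -0.0]
opening: 0.0339
```

Run:
```python
from h import *
st()
to([.5068,-.2026,.0375],-7.4,n=3,free=True)
```

```text
t 19.07 tcp [ 0.5126 -0.2015  0.1095] open 0.0339 F [ 0.1  0.5 -0. ]
[[ 0.119  0.993 -0.001]
 [ 0.993 -0.119  0.001]
 [ 0.    -0.001 -1.   ]]
need 2 n 3 t cm [-0.06 -0.18  2.4 ] spin/row 0.19 q [-0.36  0.62  0.84  2.01 -0.65  0.8   0.75]
```

Emit:
{"fn": "jog_arm", "kwargs": {"plan": [[0,-0.1,-0.2,3.0,0],[0,-0.1,-0.2,3.0,0.5],[0,0,-0.1,1.2,0],[0,0,0,0,0],[0,0,0,0,0],[0.6,0,0,0,0],[0.6,0,0,0,0],[0.6,0,0,0,0],[0.6,0,0,-3,0],[0.6,0,0,-5,0],[0.6,0,0,0,0],[0.6,0,0,0,0]]}}

```text
clock: 20.58
tool_pos: [0.5071, -0.2033, 0.118]
tool_rot: [[0.131, 0.991, -0.0], [0.991, -0.131, 0.001], [0.001, -0.0, -1.0]]
force: [-0.2, -0.3, -0.4]
opening: 0.0512
```

Run:
```python
from ck import *
st()
f=grab("wrist","w7"); cookies(f); S=grab("scene","s7")
crop(S,170,90,350,240,4,"s7c")
to([.462,.085,.12],117,n=12,free=True)
```

```text
t 20.57 tcp [ 0.5071 -0.2033  0.118 ] open 0.0512 F [-0.2 -0.3 -0.4]
[[ 0.131  0.991 -0.   ]
 [ 0.991 -0.131  0.001]
 [ 0.001 -0.    -1.   ]]
254 290 centre 497 -277 len 41.9 23.5 yaw 81.9
341 195 centre 572 -207 len 41.1 24.1 yaw 82.7
255 202 centre 508 -204 len 68.3 35.1 yaw 82.6
488 206 centre 680 -234 len 79.5 34.2 yaw 95.1
347 82 centre 580 -128 len 42.5 19.7 yaw 82.3
381 89 centre 603 -136 len 68.2 36.6 yaw 77.4
256 80 centre 519 -120 len 67.8 35.6 yaw 82.0
need 14 n 12 t cm [ 2.26  1.95 -0.02] spin/row -10.38 q [-0.37  0.61  0.86  2.02 -0.64  0.81  0.74]
```

View pics/s7c.png

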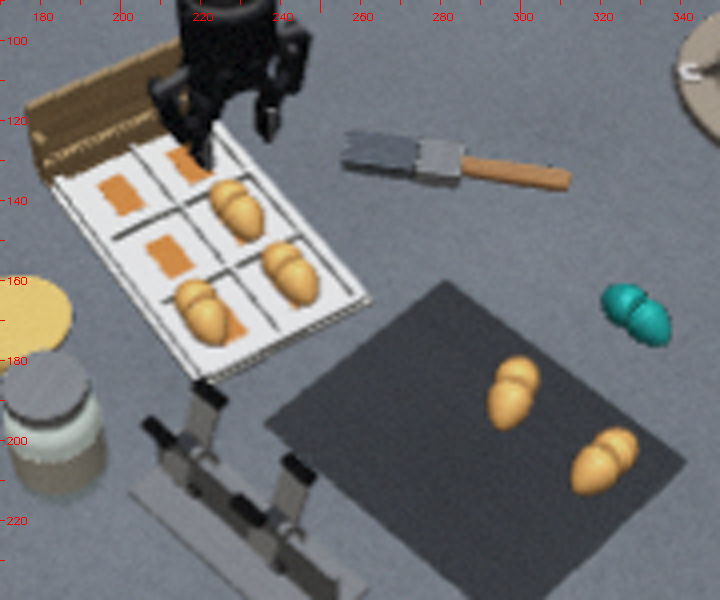

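View pics/w7.png

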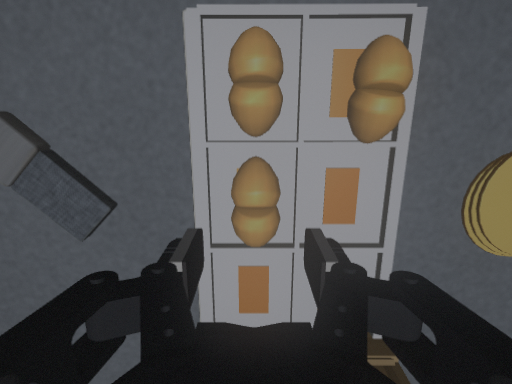

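Run:
```python
from ck import *
to([.590,-.130,.13],-10,n=3,free=True)
```

```text
need 2 n 3 t cm [ 2.82  2.4  -0.43] spin/row 0.83 q [-0.37  0.61  0.86  2.02 -0.64  0.81  0.74]
```

The cookie in the upper-right pocket, at (380,90), has been shoved against the side wall. I mend it now.

Emit:
{"fn": "jog_arm", "kwargs": {"plan": [[0.75,2.2,2.9,0,1.5],[0.75,2.2,2.9,0,1.5],[0.75,1.2,2.9,0,1.5],[0.75,0,0,0,0],[0.75,0,0,0,0]]}}

```text
clock: 21.3
tool_pos: [0.6004, -0.1625, 0.1172]
tool_rot: [[0.209, 0.978, -0.002], [0.978, -0.209, -0.0], [-0.001, -0.002, -1.0]]
force: [0.3, 0.4, 0.4]
opening: 0.0642
```

Run:
```python
from ck import *
st();f=grab("wrist","w8"); cookies(f)
to([.602,-.136,.045],-12,n=3,free=True)
```

```text
t 21.3 tcp [ 0.6004 -0.1625  0.1172] open 0.0642 F [0.3 0.4 0.4]
[[ 0.209  0.978 -0.002]
 [ 0.978 -0.209 -0.   ]
 [-0.001 -0.002 -1.   ]]
236 258 centre 577 -205 len 42.5 24.0 yaw 82.6
423 241 centre 722 -222 len 92.6 72.6 yaw 163.3
126 170 centre 514 -120 len 69.3 35.2 yaw 82.2
240 167 centre 596 -135 len 68.3 42.7 yaw 82.4
need 2 n 3 t cm [ 0.89 -0.12  2.42] spin/row -0.04 q [-0.43  0.72  0.86  1.84 -0.69  0.91  0.55]
```

View pics/w8.png

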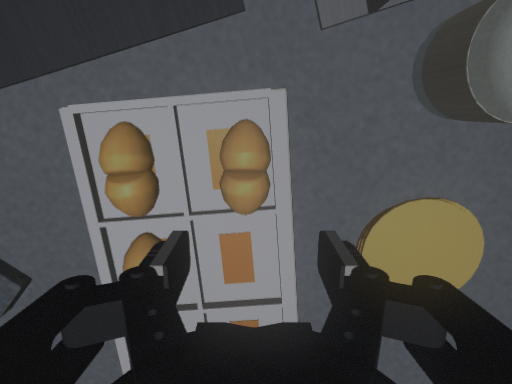

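Emit:
{"fn": "jog_arm", "kwargs": {"plan": [[0.75,0.9,0,2.0,0],[0.75,0.9,-0.1,2.5,0],[0.75,0.9,-0.1,2.0,0],[0.75,0,0,0.7,0],[0.75,0,0,0,0],[0.75,0,0,0,0],[0,0,0,0,0],[0,0,0,0,0],[0,0,0,0,0],[0,0,0,0,0]]}}

```text
clock: 22.6
tool_pos: [0.6028, -0.1361, 0.0468]
tool_rot: [[0.209, 0.978, -0.004], [0.978, -0.209, 0.001], [-0.0, -0.004, -1.0]]
force: [-7.8, -0.0, 8.4]
opening: 0.0346
```

Run:
```python
from ck import *
st();f=grab("wrist","w9")
to([.5857,-.1285,.065],-7.4,n=2,free=True)
```

```text
t 22.6 tcp [ 0.6028 -0.1361  0.0468] open 0.0346 F [-7.8 -0.   8.4]
[[ 0.209  0.978 -0.004]
 [ 0.978 -0.209  0.001]
 [-0.    -0.004 -1.   ]]
need 1 n 2 t cm [ 0.22 -0.92 -0.9 ] spin/row -2.33 q [-0.41  0.8   0.77  1.87 -0.77  0.8   0.57]
```

View pics/w9.png

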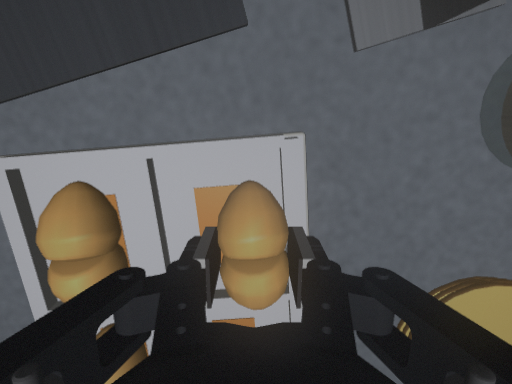

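Emit:
{"fn": "jog_arm", "kwargs": {"plan": [[0,0,0,-1.5,0],[0,0.2,-0.9,-0.5,-2.3],[0,0.2,-0.9,0,-2.3],[0,0,0,0,0],[0,0,0,0,0]]}}

```text
clock: 23.28
tool_pos: [0.5885, -0.1277, 0.0662]
tool_rot: [[0.129, 0.992, 0.0], [0.992, -0.129, 0.0], [0.0, 0.0, -1.0]]
force: [-0.2, 0.6, 0.2]
opening: 0.0347
```

Run:
```python
from ck import *
st()
to([.5857,-.1285,.048],-7.4,n=2,free=True)
```

```text
t 23.27 tcp [ 0.5885 -0.1277  0.0662] open 0.0347 F [-0.2  0.6  0.2]
[[ 0.129  0.992  0.   ]
 [ 0.992 -0.129  0.   ]
 [ 0.     0.    -1.   ]]
need 1 n 2 t cm [-0.06 -0.14  0.91] spin/row -0.01 q [-0.44  0.75  0.78  1.91 -0.74  0.8   0.62]
```

Emit:
{"fn": "jog_arm", "kwargs": {"plan": [[0,0,-0.2,0.9,0],[0,0,-0.1,0.9,0],[0,0,0,0,0],[0,0,0,0,0],[0.6,0,0,0,0],[0.6,0,0,0,0],[0.6,0,0,0,0],[0.6,0,0,-3,0],[0.6,0,0,-4,0],[0.6,0,0,0,0],[0.6,0,0,0,0]]}}

```text
clock: 24.65
tool_pos: [0.5853, -0.1271, 0.118]
tool_rot: [[0.129, 0.992, -0.0], [0.992, -0.129, 0.001], [0.001, -0.0, -1.0]]
force: [-0.3, 0.7, 0.7]
opening: 0.0514
```

Run:
```python
from ck import *
st();f=grab("wrist","w10"); cookies(f)
to([.462,.085,.12],117,n=12,free=True)
```

```text
t 24.65 tcp [ 0.5853 -0.1271  0.118 ] open 0.0514 F [-0.3  0.7  0.7]
[[ 0.129  0.992 -0.   ]
 [ 0.992 -0.129  0.001]
 [ 0.001 -0.    -1.   ]]
254 290 centre 576 -202 len 41.7 24.1 yaw 82.7
449 273 centre 735 -208 len 89.5 38.2 yaw 143.6
253 204 centre 584 -130 len 69.4 35.2 yaw 86.1
161 204 centre 516 -120 len 70.1 36.5 yaw 82.5
need 14 n 12 t cm [ 2.36  0.84 -0.02] spin/row -10.37 q [-0.49  0.68  0.85  1.9  -0.67  0.88  0.57]
```

View pics/w10.png

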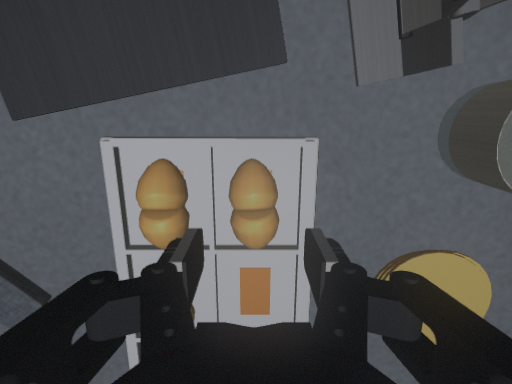

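The mended cookie is centred at (253,204). Next is the cookie at (0.462, 0.085).

Run:
```python
from ck import *
to([.462,.085,.12],-63,n=7,free=True)
```

```text
need 6 n 7 t cm [ 1.75 -3.19 -0.03] spin/row 7.94 q [-0.49  0.68  0.85  1.9  -0.67  0.88  0.57]
```

Emit:
{"fn": "jog_arm", "kwargs": {"plan": [[0.7,1.7,-3.2,0,8],[0.7,1.7,-3.2,0,8],[0.7,1.7,-3.2,0,8],[0.7,1.7,-3.2,0,8],[0.7,1.7,-3.2,0,8],[0.7,1.7,-3.2,0,8],[0.7,1.7,-3.2,0,8],[0.7,0,0,0,0],[0.7,0,0,0,0]]}}

```text
clock: 25.82
tool_pos: [0.461, 0.0817, 0.1178]
tool_rot: [[0.894, 0.448, -0.001], [0.448, -0.894, -0.001], [-0.001, 0.001, -1.0]]
force: [0.2, -0.5, 0.3]
opening: 0.06
```

Run:
```python
from ck import *
st();f=grab("wrist","w11"); cookies(f)
to([.462,.085,.03],-63,n=3,free=True)
```

```text
t 25.82 tcp [0.461  0.0817 0.1178] open 0.06 F [ 0.2 -0.5  0.3]
[[ 0.894  0.448 -0.001]
 [ 0.448 -0.894 -0.001]
 [-0.001  0.001 -1.   ]]
499 244 centre 514 -104 len 42.6 17.7 yaw 39.3
251 196 centre 463 85 len 68.5 35.6 yaw 27.8
130 148 centre 456 179 len 68.9 37.7 yaw 4.7
need 2 n 3 t cm [ 0.08 -0.1   2.94] spin/row -0.15 q [-1.19  0.69  1.21  2.21 -0.89  0.88 -0.52]
```

View pics/w11.png

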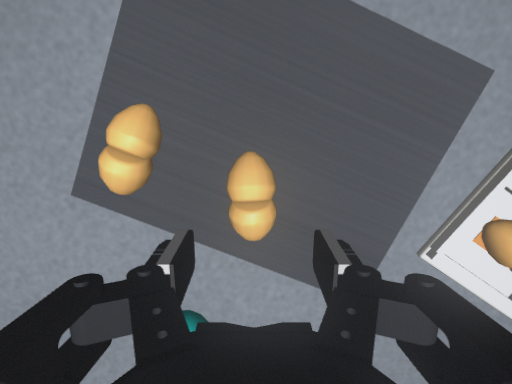

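Emit:
{"fn": "jog_arm", "kwargs": {"plan": [[0.7,0.1,-0.2,2.9,0],[0.7,0,-0.1,2.9,0],[0.7,0,0,2.3,0],[0.7,0,0,0.6,0],[0.7,0,0,0,0],[0.7,0,0,0,0],[0,0,0,0,0],[0,0,0,0,0],[0,0,0,0,0],[0,0,0,0,0]]}}

```text
clock: 27.12
tool_pos: [0.4613, 0.0856, 0.0319]
tool_rot: [[0.894, 0.448, 0.001], [0.448, -0.894, 0.001], [0.001, -0.0, -1.0]]
force: [-1.3, 0.3, 5.8]
opening: 0.0337
```

Emit:
{"fn": "jog_arm", "kwargs": {"plan": [[0,0,0,-3,0],[0,0,0,-5,0],[0,0,0,0,0],[0,0,0,0,0]]}}

```text
clock: 27.62
tool_pos: [0.4606, 0.086, 0.1111]
tool_rot: [[0.894, 0.448, -0.0], [0.448, -0.894, 0.001], [0.0, -0.001, -1.0]]
force: [-0.0, -0.0, -0.3]
opening: 0.0338
```

Run:
```python
from h import *
st()
to([.5749,-.2118,.11],-7.4,free=True)
```

```text
t 27.62 tcp [0.4606 0.086  0.1111] open 0.0338 F [-0.  -0.  -0.3]
[[ 0.894  0.448 -0.   ]
 [ 0.448 -0.894  0.001]
 [ 0.    -0.001 -1.   ]]
need 6 n 6 t cm [-2.67  4.84  0.01] spin/row -9.33 q [-1.18  0.69  1.18  2.21 -0.9   0.86 -0.52]
```

Emit:
{"fn": "jog_arm", "kwargs": {"plan": [[0,-2.7,4.8,0,-9.3],[0,-2.7,4.8,0,-9.3],[0,-2.7,4.8,0,-9.3],[0,-2.7,4.8,0,-9.3],[0,-2.7,4.8,0,-9.3],[0,-2.7,4.8,0,-9.3],[0,0,0,0,0],[0,0,0,0,0]]}}

```text
clock: 28.62
tool_pos: [0.5708, -0.2119, 0.1098]
tool_rot: [[0.134, 0.991, -0.003], [0.991, -0.134, 0.002], [0.001, -0.003, -1.0]]
force: [0.3, 0.5, -0.3]
opening: 0.0338
```

Run:
```python
from h import *
st()
to([.5749,-.2118,.0375],-7.4,n=3,free=True)
```

```text
t 28.62 tcp [ 0.5708 -0.2119  0.1098] open 0.0338 F [ 0.3  0.5 -0.3]
[[ 0.134  0.991 -0.003]
 [ 0.991 -0.134  0.002]
 [ 0.001 -0.003 -1.   ]]
need 2 n 3 t cm [0.02 0.14 2.41] spin/row -0.1 q [-0.31  0.69  0.8   1.87 -0.65  0.87  0.69]
```

Emit:
{"fn": "jog_arm", "kwargs": {"plan": [[0,0,0.2,3.0,0],[0,0,0.1,3.0,0],[0,0,0,1.2,0],[0,0,0,0,0],[0,0,0,0,0],[0.6,0,0,0,0],[0.6,0,0,0,0],[0.6,0,0,0,0],[0.6,0,0,-3,0],[0.6,0,0,-5,0],[0.6,0,0,0,0],[0.6,0,0,0,0]]}}

```text
clock: 30.12
tool_pos: [0.5749, -0.2124, 0.1191]
tool_rot: [[0.133, 0.991, 0.0], [0.991, -0.133, 0.001], [0.001, -0.0, -1.0]]
force: [-0.2, 0.4, 0.5]
opening: 0.0515
```

Run:
```python
from ck import *
st();f=grab("wrist","w12"); cookies(f)
to([.456,.179,.11],-86,free=True)
to([.456,.179,.11],94,n=12,free=True)
```

```text
t 30.12 tcp [ 0.5749 -0.2124  0.1191] open 0.0515 F [-0.2  0.4  0.5]
[[ 0.133  0.991  0.   ]
 [ 0.991 -0.133  0.001]
 [ 0.001 -0.    -1.   ]]
254 288 centre 565 -286 len 42.0 23.4 yaw 83.0
254 200 centre 575 -212 len 68.6 34.4 yaw 83.6
160 202 centre 505 -204 len 70.1 35.1 yaw 82.5
448 200 centre 719 -232 len 94.0 90.6 yaw 54.8
251 80 centre 585 -128 len 68.2 35.2 yaw 85.2
149 81 centre 515 -120 len 68.7 35.1 yaw 82.6
need 9 n 9 t cm [ 2.51 -4.22  0.1 ] spin/row 8.71 q [-0.32  0.68  0.82  1.86 -0.64  0.88  0.68]
need 11 n 12 t cm [3.61 1.47 0.07] spin/row -8.47 q [-0.32  0.68  0.82  1.86 -0.64  0.88  0.68]
```

View pics/w12.png

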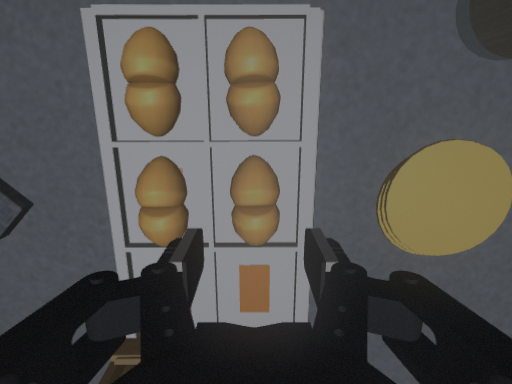

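Four cookies are well seated. Now the fifth.

Emit:
{"fn": "jog_arm", "kwargs": {"plan": [[0.7,3.6,1.5,0.1,-8.5],[0.7,3.6,1.5,0.1,-8.5],[0.7,3.6,1.5,0.1,-8.5],[0.7,3.6,1.5,0.1,-8.5],[0.7,3.6,1.5,0.1,-8.5],[0.7,3.6,1.5,0.1,-8.5],[0.7,3.6,1.5,0.1,-8.5],[0.7,3.6,1.5,0.1,-8.5],[0.7,3.6,1.5,0.1,-8.5],[0.7,3.6,1.5,0.1,-8.5],[0.7,3.6,1.5,0.1,-8.5],[0.7,3.6,1.5,0.1,-8.5]]}}

```text
clock: 31.68
tool_pos: [0.4571, 0.1802, 0.1062]
tool_rot: [[-0.997, -0.082, -0.002], [-0.082, 0.997, -0.001], [0.002, -0.001, -1.0]]
force: [-1.0, 0.6, -0.2]
opening: 0.0598
```

Emit:
{"fn": "jog_arm", "kwargs": {"plan": [[0.7,0,0,0,0],[0.7,0,0,0,0]]}}

```text
clock: 31.92
tool_pos: [0.4591, 0.179, 0.1069]
tool_rot: [[-0.997, -0.075, -0.0], [-0.075, 0.997, -0.0], [0.0, -0.0, -1.0]]
force: [0.4, -0.7, 0.6]
opening: 0.0597
```

Run:
```python
from ck import *
st();f=grab("wrist","w13"); cookies(f)
to([.456,.179,.03],94,n=3,free=True)
```

```text
t 31.93 tcp [0.4591 0.179  0.1069] open 0.0597 F [ 0.4 -0.7  0.6]
[[-0.997 -0.075 -0.   ]
 [-0.075  0.997 -0.   ]
 [ 0.    -0.    -1.   ]]
251 198 centre 454 178 len 68.8 35.9 yaw 5.5
need 2 n 3 t cm [0.12 0.02 2.57] spin/row 0.08 q [-0.81  0.41  0.38  2.13 -0.25  0.64  1.39]
```

View pics/w13.png

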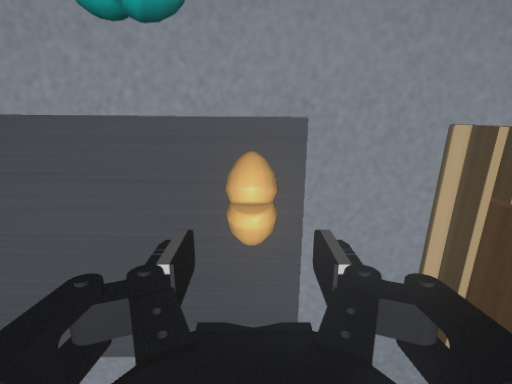

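Emit:
{"fn": "jog_arm", "kwargs": {"plan": [[0.7,0.2,0,2.6,0],[0.7,0.2,-0.1,2.6,0],[0.7,0,0,1.9,0],[0.7,0,0,0.5,0],[0.7,0,0,0,0],[0.7,0,0,0,0],[0,0,0,0,0],[0,0,0,0,0],[0,0,0,0,0],[0,0,0,0,0]]}}

```text
clock: 33.22
tool_pos: [0.4554, 0.1784, 0.0319]
tool_rot: [[-0.997, -0.076, 0.001], [-0.076, 0.997, 0.001], [-0.001, 0.001, -1.0]]
force: [-0.4, -0.8, 6.0]
opening: 0.0337
```

Emit:
{"fn": "jog_arm", "kwargs": {"plan": [[0,0,0,-3,0],[0,0,0,-6,0],[0,0,0,0,0],[0,0,0,0,0]]}}

```text
clock: 33.72
tool_pos: [0.4545, 0.1782, 0.1213]
tool_rot: [[-0.997, -0.077, -0.0], [-0.077, 0.997, 0.0], [0.0, 0.0, -1.0]]
force: [-1.3, 0.1, -1.0]
opening: 0.034
```

Run:
```python
from h import *
st()
to([.496,-.2855,.12],-7.4,n=12,free=True)
```

```text
t 33.73 tcp [0.4545 0.1782 0.1213] open 0.034 F [-1.3  0.1 -1. ]
[[-0.997 -0.077 -0.   ]
 [-0.077  0.997  0.   ]
 [ 0.     0.    -1.   ]]
need 11 n 12 t cm [-3.26 -3.01  0.01] spin/row 8.48 q [-0.83  0.38  0.4   2.13 -0.24  0.67  1.38]
```

Emit:
{"fn": "jog_arm", "kwargs": {"plan": [[0,-3.3,-3,0,8.5],[0,-3.3,-3,0,8.5],[0,-3.3,-3,0,8.5],[0,-3.3,-3,0,8.5],[0,-3.3,-3,0,8.5],[0,-3.3,-3,0,8.5],[0,-3.3,-3,0,8.5],[0,-3.3,-3,0,8.5],[0,-3.3,-3,0,8.5],[0,-3.3,-3,0,8.5],[0,-3.3,-3,0,8.5],[0,-3.3,-3,0,8.5]]}}

```text
clock: 35.22
tool_pos: [0.4969, -0.2885, 0.1196]
tool_rot: [[0.138, 0.99, -0.003], [0.99, -0.138, 0.0], [-0.0, -0.003, -1.0]]
force: [0.8, -0.0, -0.4]
opening: 0.0337
```

Emit:
{"fn": "jog_arm", "kwargs": {"plan": [[0,0,0,0,0],[0,0,0,0,0]]}}

```text
clock: 35.48
tool_pos: [0.4982, -0.2868, 0.12]
tool_rot: [[0.132, 0.991, -0.002], [0.991, -0.132, 0.001], [0.001, -0.002, -1.0]]
force: [0.1, 0.4, -0.3]
opening: 0.0338
```

Run:
```python
from h import *
st()
to([.496,-.2855,.0375],-7.4,n=3,free=True)
```

```text
t 35.48 tcp [ 0.4982 -0.2868  0.12  ] open 0.0338 F [ 0.1  0.4 -0.3]
[[ 0.132  0.991 -0.002]
 [ 0.991 -0.132  0.001]
 [ 0.001 -0.002 -1.   ]]
need 2 n 3 t cm [ 0.03 -0.07  2.75] spin/row -0.06 q [-0.2   0.64  0.85  1.95 -0.64  0.84  0.86]
```

Emit:
{"fn": "jog_arm", "kwargs": {"plan": [[0,0,-0.1,3.5,0],[0,0.1,-0.1,3.5,0],[0,0,0,1.2,0],[0,0,0,0,0],[0,0,0,0,0],[0.6,0,0,0,0],[0.6,0,0,0,0],[0.6,0,0,0,0],[0.6,0,0,-3,0],[0.6,0,0,-5,0],[0.6,0,0,-5,0],[0.6,0,0,0,0]]}}

```text
clock: 36.98
tool_pos: [0.4984, -0.2878, 0.1729]
tool_rot: [[0.133, 0.991, 0.006], [0.991, -0.133, -0.002], [-0.002, 0.006, -1.0]]
force: [0.7, -0.7, -1.1]
opening: 0.0514
```

Run:
```python
from ck import *
st();f=grab("wrist","w14"); cookies(f); S=grab("scene","s14"); crop(S,160,90,280,180,6,"s14c")
D=grab("side","d14"); crop(D,250,210,410,350,5,"d14c")
```

```text
t 36.98 tcp [ 0.4984 -0.2878  0.1729] open 0.0514 F [ 0.7 -0.7 -1.1]
[[ 0.133  0.991  0.006]
 [ 0.991 -0.133 -0.002]
 [-0.002  0.006 -1.   ]]
321 179 centre 561 -291 len 42.6 24.1 yaw 82.5
251 182 centre 497 -286 len 67.6 34.9 yaw 83.7
250 86 centre 508 -203 len 67.4 34.5 yaw 81.2
334 84 centre 578 -211 len 67.3 33.7 yaw 83.8
474 85 centre 695 -234 len 94.0 62.9 yaw 95.6
```

View pics/w14.png

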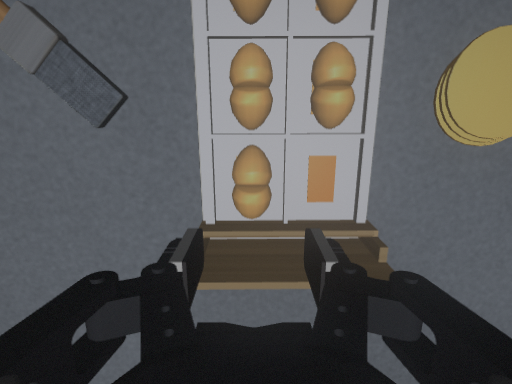

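View pics/d14c.png

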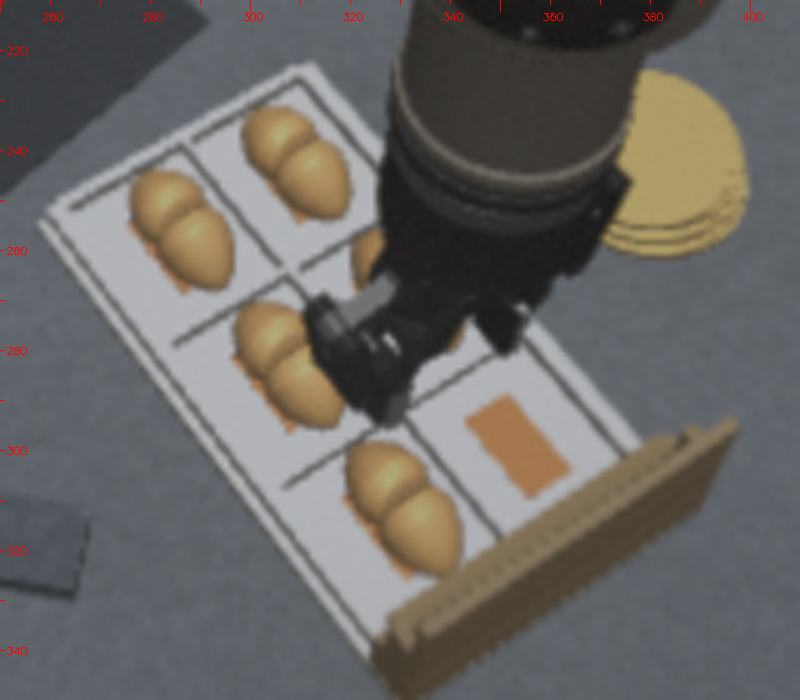

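All five cookies are seated, one per pocket. Now I move the camera over the gate slot to measure it.

Emit:
{"fn": "jog_arm", "kwargs": {"plan": [[0.6,-4,1.5,-1,0],[0.6,-4,1.5,-1,0],[0.6,0,0,0,0],[0.6,0,0,0,0]]}}

```text
clock: 37.62
tool_pos: [0.515, -0.3687, 0.1876]
tool_rot: [[0.133, 0.991, -0.002], [0.991, -0.133, 0.002], [0.002, -0.003, -1.0]]
force: [0.9, -0.5, 0.0]
opening: 0.0515
```

Run:
```python
from ck import *
st();f=grab("wrist","w15"); crop(f,130,120,390,250,3,"w15c")
np.save("w15.npy",f,allow_pickle=True)
```

```text
t 37.62 tcp [ 0.515  -0.3687  0.1876] open 0.0515 F [ 0.9 -0.5  0. ]
[[ 0.133  0.991 -0.002]
 [ 0.991 -0.133  0.002]
 [ 0.002 -0.003 -1.   ]]
```

View pics/w15c.png

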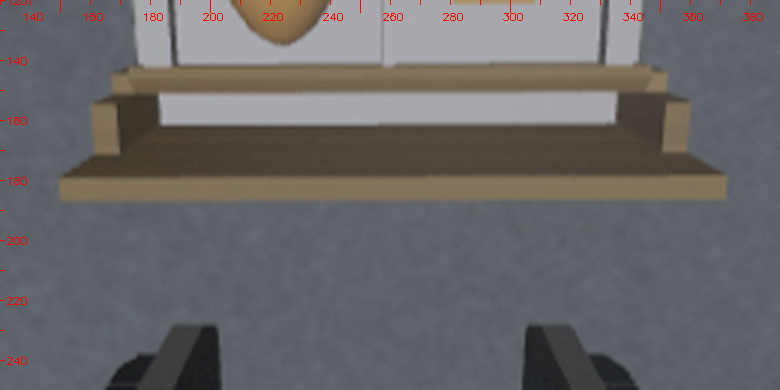

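Run:
```python
from h import *
f=np.load("w15.npy",allow_pickle=True).item()
ty=np.array([.0216,.1658]);ty/=np.linalg.norm(ty);tx=np.array([ty[1],-ty[0]])
c=np.array([.5300,-.2901]) # mid of near pockets
def sh(n,px,z):
    P=onz(f,px,z); 
    for p in P: d=p[:2]-c; print(n,np.round(p,4),"tray x,y rel",np.round([d@tx*1000,d@ty*1000],1))
sh("plate inner top",[(150.5,179),(371.8,178)],.088)
sh("plate outer top",[(150.5,186.8),(372,186)],.088)
sh("slot floor @plate",[(183,161.7),(335.5,161)],.0085)
sh("lip top flare inner",[(167.5,150.5),(352,150.5)],.044)
sh("lip top outer",[(167.5,142.5),(352,142)],.044)
sh("post tops",[(160.5,154),(160.5,171.5),(359.8,153.5),(359.8,171),(169.5,171.5),(351,171)],.058)
```

```text
plate inner top [ 0.4406 -0.3413  0.088 ] tray x,y rel [-82.1 -62.3]
plate inner top [ 0.6041 -0.3622  0.088 ] tray x,y rel [ 82.8 -61.9]
plate outer top [ 0.4392 -0.3472  0.088 ] tray x,y rel [-82.6 -68.3]
plate outer top [ 0.604  -0.3684  0.088 ] tray x,y rel [ 83.5 -68.1]
slot floor @plate [ 0.4464 -0.3424  0.0085] tray x,y rel [-76.2 -62.6]
slot floor @plate [ 0.598  -0.3618  0.0085] tray x,y rel [ 76.7 -62.3]
lip top flare inner [ 0.4441 -0.3261  0.044 ] tray x,y rel [-80.5 -46.8]
lip top flare inner [ 0.6039 -0.3473  0.044 ] tray x,y rel [ 80.7 -47.2]
lip top outer [ 0.4455 -0.3193  0.044 ] tray x,y rel [-80.  -39.8]
lip top outer [ 0.6043 -0.34    0.044 ] tray x,y rel [ 80.1 -39.8]
post tops [ 0.442  -0.3269  0.058 ] tray x,y rel [-82.5 -47.9]
post tops [ 0.4389 -0.3414  0.058 ] tray x,y rel [-83.8 -62.7]
post tops [ 0.6059 -0.3483  0.058 ] tray x,y rel [ 82.8 -47.9]
post tops [ 0.6053 -0.3631  0.058 ] tray x,y rel [ 84.1 -62.6]
post tops [ 0.4464 -0.3424  0.058 ] tray x,y rel [-76.2 -62.7]
post tops [ 0.598  -0.3621  0.058 ] tray x,y rel [ 76.8 -62.6]
```

Run:
```python
from h import *
to([.515,-.36,.30],92.3,n=11,free=True)
```

```text
need 11 n 11 t cm [ 0.07  0.05 -1.02] spin/row -9.08 q [-0.09  0.64  0.89  1.76 -0.58  1.02  0.89]
```

Run:
```python
from h import *
to([.50,.20,.29],None,n=11,free=True)
```

```text
need 10 n 11 t cm [ 5.1  -0.82 -0.92] spin/row 0.0 q [-0.09  0.64  0.89  1.76 -0.58  1.02  0.89]
```

Emit:
{"fn": "jog_arm", "kwargs": {"plan": [[0.4,5.1,-0.8,-1,0],[0.4,5.1,-0.8,-1,0],[0.4,5.1,-0.8,-1,0],[0.4,5.1,-0.8,-1,0],[0.4,5.1,-0.8,-1,0],[0.4,5.1,-0.8,-1,0],[0.4,5.1,-0.8,-1,0],[0.4,5.1,-0.8,-1,0],[0.4,5.1,-0.8,-1,0],[0.4,5.1,-0.8,-1,0],[0.4,5.1,-0.8,0,0],[0.4,0,0,0,0]]}}

```text
clock: 39.17
tool_pos: [0.501, 0.2042, 0.288]
tool_rot: [[0.123, 0.992, -0.002], [0.992, -0.123, -0.0], [-0.0, -0.002, -1.0]]
force: [0.3, -0.1, -0.7]
opening: 0.034
```

Run:
```python
from h import *
st()
to([.50,.39,.29],92.3,n=11,free=True)
```

```text
t 39.17 tcp [0.501  0.2042 0.288 ] open 0.034 F [ 0.3 -0.1 -0.7]
[[ 0.123  0.992 -0.002]
 [ 0.992 -0.123 -0.   ]
 [-0.    -0.002 -1.   ]]
need 11 n 11 t cm [ 1.52  1.18 -0.02] spin/row -9.03 q [-1.38  0.41  1.16  1.89 -0.42  1.12 -0.19]
```

Emit:
{"fn": "jog_arm", "kwargs": {"plan": [[0.4,1.5,1.2,0,-9],[0.4,1.5,1.2,0,-9],[0.4,1.5,1.2,0,-9],[0.4,1.5,1.2,0,-9],[0.4,1.5,1.2,0,-9],[0.4,1.5,1.2,0,-9],[0.4,1.5,1.2,0,-9],[0.4,1.5,1.2,0,-9],[0.4,1.5,1.2,0,-9],[0.4,1.5,1.2,0,-9],[0.4,1.5,1.2,0,-9],[0.4,0,0,0,0]]}}

```text
clock: 40.67
tool_pos: [0.5054, 0.3852, 0.2886]
tool_rot: [[-1.0, -0.026, -0.002], [-0.026, 1.0, 0.0], [0.002, 0.0, -1.0]]
force: [0.3, -0.5, -0.0]
opening: 0.0343
```

Emit:
{"fn": "jog_arm", "kwargs": {"plan": [[0.4,0,0,0,0],[0.4,0,0,0,0]]}}

```text
clock: 40.92
tool_pos: [0.5078, 0.3831, 0.2893]
tool_rot: [[-1.0, -0.021, 0.0], [-0.021, 1.0, -0.001], [-0.0, -0.001, -1.0]]
force: [0.6, -0.3, 0.7]
opening: 0.0344
```

Run:
```python
from h import *
st();f=grab("wrist","w16");np.save("w16.npy",f,allow_pickle=True)
crop(f,150,70,400,260,3,"w16c")
```

```text
t 40.92 tcp [0.5078 0.3831 0.2893] open 0.0344 F [ 0.6 -0.3  0.7]
[[-1.    -0.021  0.   ]
 [-0.021  1.    -0.001]
 [-0.    -0.001 -1.   ]]
```

View pics/w16c.png

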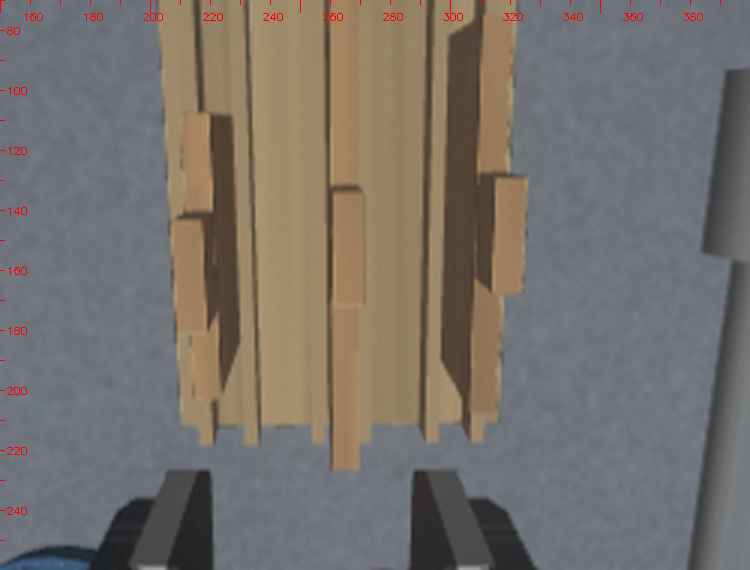

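Run:
```python
from h import *
f=np.load("w16.npy",allow_pickle=True).item()
crop(f,200,40,400,180,4,"w16d")
P=onz(f,[(315.3,128.3),(325.6,129),(324,167.5),(313.8,167)],.128);print(np.round(P,4),P.mean(0))
a=(P[0]+P[1])/2;b=(P[2]+P[3])/2;print("len",np.linalg.norm(a-b),"wid",np.linalg.norm(P[0]-P[1]),"yaw",np.degrees(np.arctan2((b-a)[1],(b-a)[0])))
Q=onz(f,[(307,207.5),(316,207.5)],.096);print(np.round(Q,4))
```

```text
[[0.4565 0.4393 0.128 ]
 [0.4569 0.4488 0.128 ]
 [0.4926 0.4504 0.128 ]
 [0.4924 0.4407 0.128 ]] [0.47460325 0.4447975  0.128     ]
len 0.03583565068546854 wid 0.009474136099785589 yaw 2.317380732698032
[[0.5433 0.4433 0.096 ]
 [0.5431 0.4531 0.096 ]]
```

View pics/w16.png

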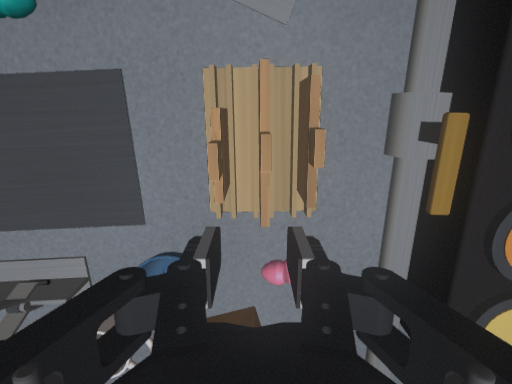

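The mid board is the right-hand one, with its tab at (319,148): it measures 36 mm across the tab and 68 mm from tab centre to end. I approach it.

Run:
```python
from h import *
to([.4746,.4448,.20],92.3,n=3,free=True)
```

```text
need 2 n 3 t cm [1.05 2.08 2.97] spin/row -0.36 q [-1.19  0.43  0.61  1.65 -0.27  1.15  1.09]
```

Emit:
{"fn": "jog_arm", "kwargs": {"plan": [[0.4,1.1,2.1,2,-0.5],[0.4,1.1,2.1,2.5,-0.5],[0.4,1,2.1,2,0],[0.4,0,0,0,0],[0.4,0,0,0,0],[0.4,0,0,0,0]]}}

```text
clock: 41.72
tool_pos: [0.4746, 0.4453, 0.2254]
tool_rot: [[-0.999, -0.039, 0.002], [-0.039, 0.999, 0.001], [-0.002, 0.001, -1.0]]
force: [-0.6, -0.3, 0.3]
opening: 0.034
```

Run:
```python
from h import *
st();f=grab("wrist","w17")
to([.4746,.4448,.118],92.3,n=4,free=True)
```

```text
t 41.73 tcp [0.4746 0.4453 0.2254] open 0.034 F [-0.6 -0.3  0.3]
[[-0.999 -0.039  0.002]
 [-0.039  0.999  0.001]
 [-0.002  0.001 -1.   ]]
need 2 n 4 t cm [ 0.   -0.02  2.69] spin/row -0.01 q [-1.25  0.52  0.57  1.68 -0.31  1.04  1.03]
```

View pics/w17.png

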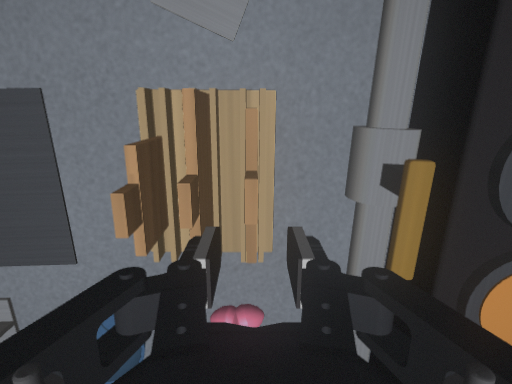

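The board is centred between the fingers, with its tab at (251,200). I descend.

Emit:
{"fn": "jog_arm", "kwargs": {"plan": [[0.4,0,0,3,0],[0.4,0,0,3,0],[0.4,0,0,2.5,0],[0.4,0,0,1.7,0],[0.4,0,0,0.5,0],[0.4,0,0,0,0],[0.4,0,0,0,0]], "force": 60}}

```text
clock: 42.65
tool_pos: [0.4738, 0.4466, 0.1184]
tool_rot: [[-0.999, -0.041, 0.001], [-0.041, 0.999, 0.001], [-0.001, 0.001, -1.0]]
force: [-0.6, 0.3, -0.2]
opening: 0.0341
```

Run:
```python
from h import *
st();f=grab("wrist","w18")
```

```text
t 42.65 tcp [0.4738 0.4466 0.1184] open 0.0341 F [-0.6  0.3 -0.2]
[[-0.999 -0.041  0.001]
 [-0.041  0.999  0.001]
 [-0.001  0.001 -1.   ]]
```

View pics/w18.png

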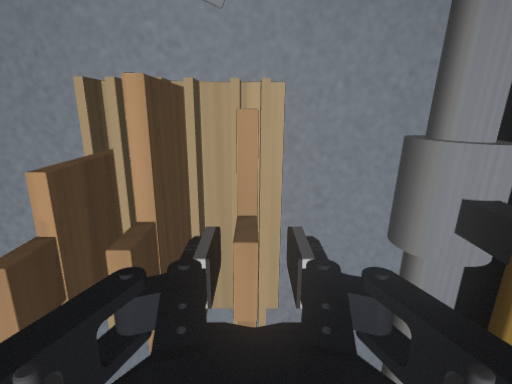

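Emit:
{"fn": "jog_arm", "kwargs": {"plan": [[0.4,0,-0.15,0,0],[0,0,0,0,0],[0,0,0,0,0],[0,0,0,0,0],[0,0,0,0,0]]}}

```text
clock: 43.32
tool_pos: [0.4735, 0.4447, 0.1176]
tool_rot: [[-0.999, -0.041, 0.0], [-0.041, 0.999, 0.0], [-0.0, 0.0, -1.0]]
force: [0.1, -1.1, 3.6]
opening: 0.0091
```

Run:
```python
from h import *
st();f=grab("wrist","w19")
```

```text
t 43.33 tcp [0.4735 0.4447 0.1176] open 0.0091 F [ 0.1 -1.1  3.6]
[[-0.999 -0.041  0.   ]
 [-0.041  0.999  0.   ]
 [-0.     0.    -1.   ]]
```

View pics/w19.png

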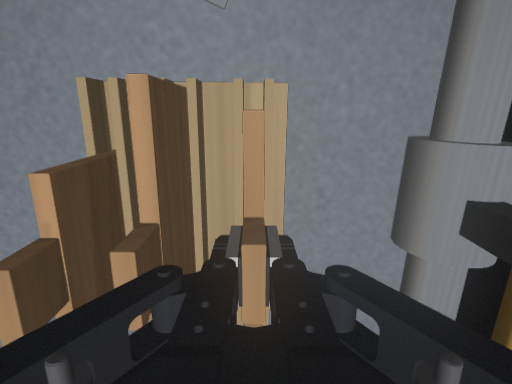

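Emit:
{"fn": "jog_arm", "kwargs": {"plan": [[0,0,0,-1,0],[0,0,0,-2,0],[0,0,0,-3,0],[0,0,0,-3,0],[0,0,0,-3,0],[0,0,0,-2,0],[0,0,0,-1,0],[0,0,0,0,0]]}}

```text
clock: 44.38
tool_pos: [0.4732, 0.4448, 0.2676]
tool_rot: [[-0.999, -0.041, 0.0], [-0.041, 0.999, 0.001], [-0.0, 0.001, -1.0]]
force: [-0.4, -0.4, -0.8]
opening: 0.0094
```

Run:
```python
from h import *
st();f=grab("wrist","w20"); S=grab("scene","s20")
to([.50,.15,.27],87,n=8,free=True)
```

```text
t 44.38 tcp [0.4732 0.4448 0.2676] open 0.0094 F [-0.4 -0.4 -0.8]
[[-0.999 -0.041  0.   ]
 [-0.041  0.999  0.001]
 [-0.     0.001 -1.   ]]
need 6 n 8 t cm [-0.34 -3.68 -0.04] spin/row 0.67 q [-1.27  0.48  0.59  1.64 -0.29  1.12  1.01]
```

View pics/s20.png

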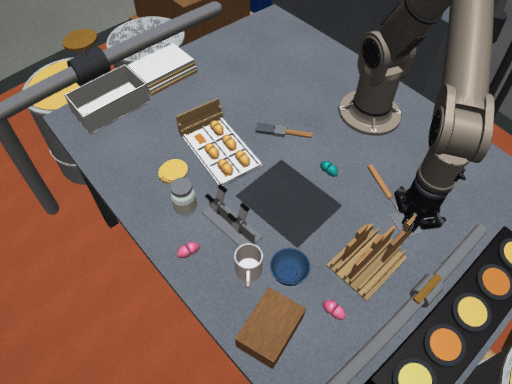

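View pics/w20.png

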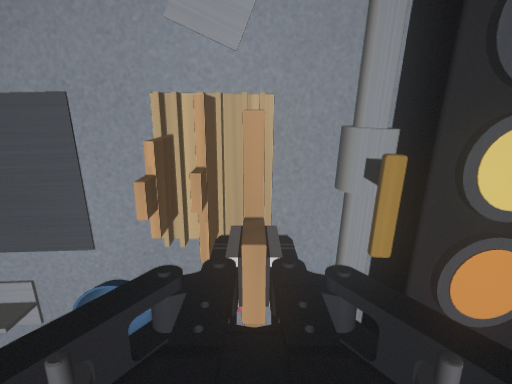

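The board is lifted straight and the other two stay in the rack. I carry it over.

Emit:
{"fn": "jog_arm", "kwargs": {"plan": [[0,-0.3,-3.7,0,0.7],[0,-0.3,-3.7,0,0.7],[0,-0.3,-3.7,0,0.7],[0,-0.3,-3.7,0,0.7],[0,-0.3,-3.7,0,0.7],[0,-0.3,-3.7,0,0.7],[0,-0.3,-3.7,0,0.7],[0,-0.3,-3.7,0,0.7]]}}

```text
clock: 45.48
tool_pos: [0.4965, 0.1469, 0.2669]
tool_rot: [[-0.998, 0.057, -0.001], [0.057, 0.998, -0.0], [0.001, -0.0, -1.0]]
force: [1.0, -0.6, -1.0]
opening: 0.0092
```

Run:
```python
from h import *
st()
to([.5221,-.345,.27],82.6,n=12,free=True)
```

```text
t 45.48 tcp [0.4965 0.1469 0.2669] open 0.0092 F [ 1.  -0.6 -1. ]
[[-0.998  0.057 -0.001]
 [ 0.057  0.998 -0.   ]
 [ 0.001 -0.    -1.   ]]
need 9 n 12 t cm [-0.58 -4.06 -0.02] spin/row 0.34 q [-1.02  0.24  0.72  1.95 -0.19  1.02  1.31]
```

Emit:
{"fn": "jog_arm", "kwargs": {"plan": [[0,-0.6,-4.1,0,0.3],[0,-0.6,-4.1,0,0.3],[0,-0.6,-4.1,0,0.3],[0,-0.6,-4.1,0,0.3],[0,-0.6,-4.1,0,0.3],[0,-0.6,-4.1,0,0.3],[0,-0.6,-4.1,0,0.3],[0,-0.6,-4.1,0,0.3],[0,-0.6,-4.1,0,0.3],[0,-0.6,-4.1,0,0.3],[0,-0.6,-4.1,0,0.3],[0,-0.6,-3.5,0,0.3]]}}

```text
clock: 46.98
tool_pos: [0.5265, -0.3435, 0.2666]
tool_rot: [[-0.993, 0.12, -0.001], [0.12, 0.993, 0.0], [0.001, -0.0, -1.0]]
force: [0.4, -0.2, -1.2]
opening: 0.0091
```

Emit:
{"fn": "jog_arm", "kwargs": {"plan": [[0,0,0,0,0],[0,0,0,0,0],[0,0,0,0,0]]}}

```text
clock: 47.35
tool_pos: [0.5277, -0.3401, 0.2669]
tool_rot: [[-0.993, 0.117, -0.0], [0.117, 0.993, 0.001], [0.0, 0.001, -1.0]]
force: [0.9, -0.7, -1.2]
opening: 0.0094
```

Run:
```python
from h import *
st()
to([.5221,-.345,.23],82.6,n=2,free=True)
f=grab("wrist","w21")
```

```text
t 47.35 tcp [ 0.5277 -0.3401  0.2669] open 0.0094 F [ 0.9 -0.7 -1.2]
[[-0.993  0.117 -0.   ]
 [ 0.117  0.993  0.001]
 [ 0.     0.001 -1.   ]]
need 1 n 2 t cm [ 0.25 -0.28  1.85] spin/row 0.34 q [-0.1   0.49  0.81  1.7  -0.39  1.12  2.28]
```

View pics/w21.png

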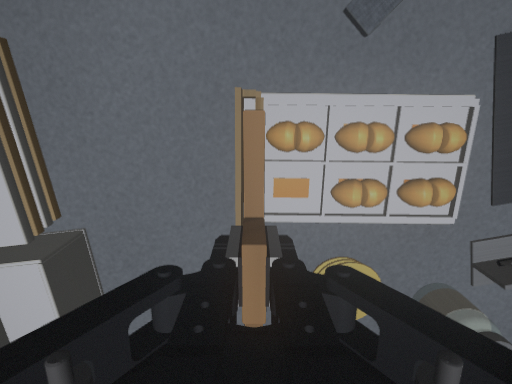

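Emit:
{"fn": "jog_arm", "kwargs": {"plan": [[0,0.3,-0.3,1.5,0.4],[0,0.2,-0.2,1.5,0.3],[0,0,0,0,0],[0,0,0,0,0],[0,0,0,0,0]]}}

```text
clock: 48.02
tool_pos: [0.5221, -0.3461, 0.2377]
tool_rot: [[-0.991, 0.131, 0.001], [0.131, 0.991, -0.0], [-0.001, -0.0, -1.0]]
force: [-0.4, 0.2, -0.8]
opening: 0.0093
```

Run:
```python
from h import *
st()
to([.5221,-.345,.20],82.6,n=2,free=True)
f=grab("wrist","w22"); D=grab("side","d22"); crop(D,250,150,410,350,4,"d22c"); S=grab("scene","s22"); crop(S,150,50,270,170,5,"s22c")
```

```text
t 48.02 tcp [ 0.5221 -0.3461  0.2377] open 0.0093 F [-0.4  0.2 -0.8]
[[-0.991  0.131  0.001]
 [ 0.131  0.991 -0.   ]
 [-0.001 -0.    -1.   ]]
need 1 n 2 t cm [0.01 0.05 1.88] spin/row -0.06 q [-0.08  0.52  0.79  1.74 -0.42  1.06  2.3 ]
```

View pics/w22.png

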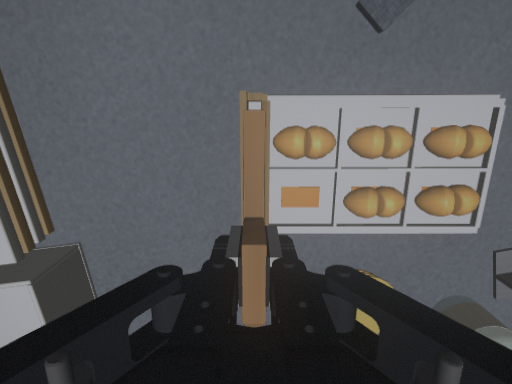

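View pics/s22c.png

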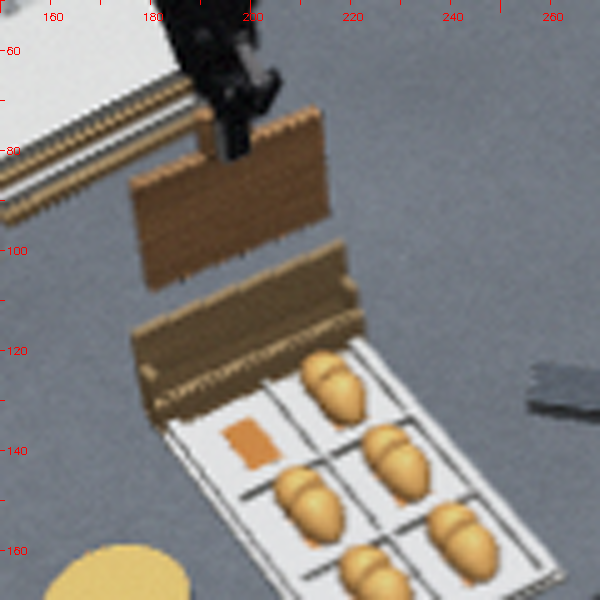

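Emit:
{"fn": "jog_arm", "kwargs": {"plan": [[0,0,0.1,1,0],[0,0,0.05,1,0],[0,0,0,1,0],[0,0,0,1,0],[0,0,0,0.5,0],[0,0,0,0,0],[0,0,0,0,0]]}}

```text
clock: 49.05
tool_pos: [0.5222, -0.3446, 0.1926]
tool_rot: [[-0.991, 0.131, 0.0], [0.131, 0.991, -0.0], [-0.001, -0.0, -1.0]]
force: [0.2, 1.0, -0.4]
opening: 0.0092
```

Run:
```python
from h import *
st()
to([.5221,-.345,.122],82.6,n=2,free=True)
f=grab("wrist","w23"); crop(f,200,60,300,240,4,"w23c")
```

```text
t 49.05 tcp [ 0.5222 -0.3446  0.1926] open 0.0092 F [ 0.2  1.  -0.4]
[[-0.991  0.131  0.   ]
 [ 0.131  0.991 -0.   ]
 [-0.001 -0.    -1.   ]]
need 2 n 2 t cm [ 0.   -0.02  3.53] spin/row -0.07 q [-0.05  0.57  0.76  1.78 -0.46  0.98  2.33]
```

View pics/w23c.png

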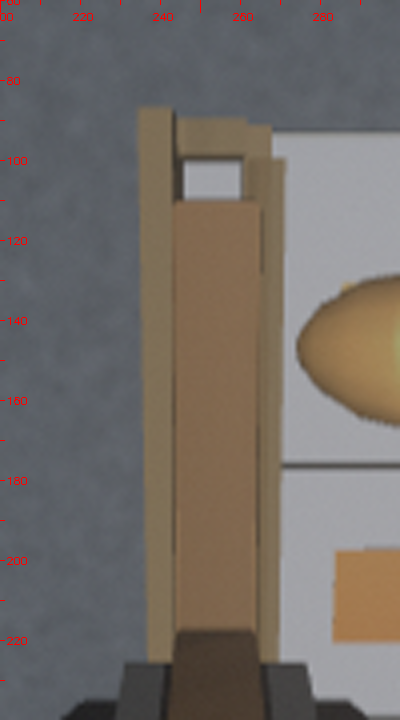

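Emit:
{"fn": "jog_arm", "kwargs": {"plan": [[0,0,0.05,1,0],[0,0,0,1,0],[0,0,0,1,0],[0,0,0,1,0],[0,0,0,1,0],[0,0,0,0,0],[0,0,0,0,0]]}}

```text
clock: 49.98
tool_pos: [0.5222, -0.3441, 0.1425]
tool_rot: [[-0.991, 0.131, 0.0], [0.131, 0.991, -0.0], [-0.0, -0.0, -1.0]]
force: [0.8, -0.1, -1.2]
opening: 0.0093
```

No contact force so far. I go down the last 2 cm slowly.

Emit:
{"fn": "jog_arm", "kwargs": {"plan": [[0,0,0,0.6,0],[0,0,0,0.6,0],[0,0,0,0.5,0],[0,0,0,0.4,0],[0,0,0,0,0],[0,0,0,0,0]]}}

```text
clock: 50.72
tool_pos: [0.5222, -0.344, 0.1214]
tool_rot: [[-0.991, 0.131, 0.0], [0.131, 0.991, -0.0], [-0.0, -0.0, -1.0]]
force: [-0.7, 0.6, -1.2]
opening: 0.0093
```

Emit:
{"fn": "jog_arm", "kwargs": {"plan": [[0,0,0,0.1,0],[0,0,0,0.1,0],[0,0,0,0.1,0],[0,0,0,0,0]]}}

```text
clock: 51.22
tool_pos: [0.5221, -0.3438, 0.1182]
tool_rot: [[-0.991, 0.131, -0.0], [0.131, 0.991, 0.0], [0.0, 0.0, -1.0]]
force: [-0.8, -0.1, -0.2]
opening: 0.0096
```

Emit:
{"fn": "jog_arm", "kwargs": {"plan": [[0,0,0,0.1,0],[0,0,0,0.1,0],[0,0,0,0,0]]}}

```text
clock: 51.6
tool_pos: [0.5221, -0.3443, 0.1176]
tool_rot: [[-0.991, 0.131, 0.001], [0.131, 0.991, 0.0], [-0.001, 0.0, -1.0]]
force: [-3.8, 2.2, 10.5]
opening: 0.0092
```

Run:
```python
from h import *
st()
f=grab("wrist","w24"); S=grab("scene","s24"); crop(S,150,60,260,150,6,"s24c")
D=grab("side","d24"); crop(D,270,230,410,350,5,"d24c")
```

```text
t 51.6 tcp [ 0.5221 -0.3443  0.1176] open 0.0092 F [-3.8  2.2 10.5]
[[-0.991  0.131  0.001]
 [ 0.131  0.991  0.   ]
 [-0.001  0.    -1.   ]]
```

View pics/s24c.png

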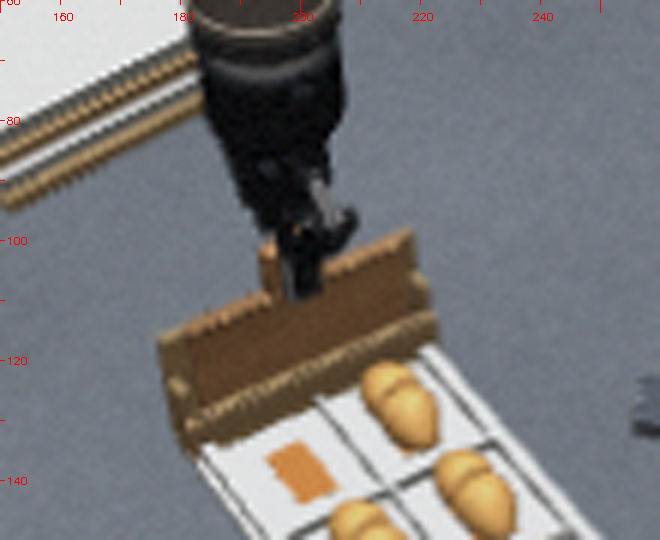

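View pics/w24.png

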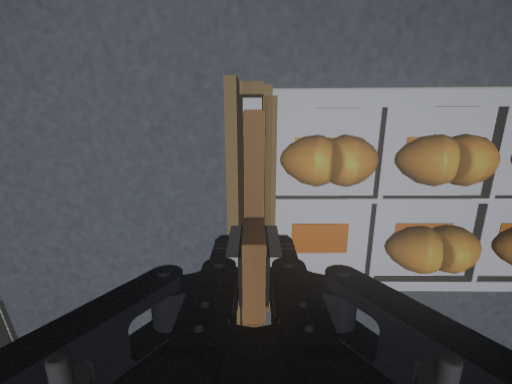

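The board stands on the slot floor with 10 N contact. I release it and back out.

Emit:
{"fn": "jog_arm", "kwargs": {"plan": [[0.4,0,0,-0.1,0],[0.4,0,0,0,0],[0.4,0,0,0,0],[0.4,0,0,-2,0],[0.4,0,0,-4,0],[0.4,0,0,-5,0],[0.4,0,0,-2,0],[0.4,0,0,0,0],[0.4,0,0,0,0]]}}

```text
clock: 52.88
tool_pos: [0.5216, -0.3432, 0.2461]
tool_rot: [[-0.991, 0.131, -0.002], [0.131, 0.991, 0.001], [0.002, 0.001, -1.0]]
force: [0.4, -0.1, 0.4]
opening: 0.0342
```

Run:
```python
from h import *
st()
f=grab("wrist","w25"); crop(f,200,40,330,290,3,"w25c"); np.save("w25.npy",f,allow_pickle=True)
S=grab("scene","s25"); crop(S,150,60,260,150,6,"s25c")
D=grab("side","d25"); crop(D,270,230,410,350,5,"d25c"); crop(D,250,120,350,220,6,"d25r"); crop(S,190,170,290,260,6,"s25r")
```

```text
t 52.88 tcp [ 0.5216 -0.3432  0.2461] open 0.0342 F [ 0.4 -0.1  0.4]
[[-0.991  0.131 -0.002]
 [ 0.131  0.991  0.001]
 [ 0.002  0.001 -1.   ]]
```

View pics/s25c.png

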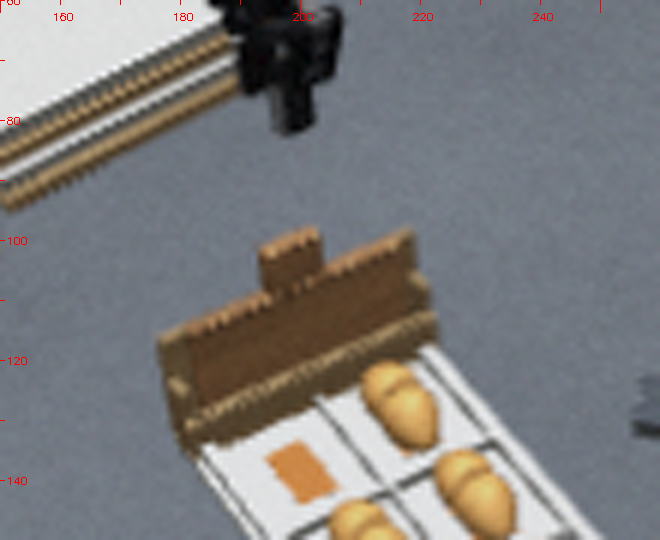

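View pics/w25c.png

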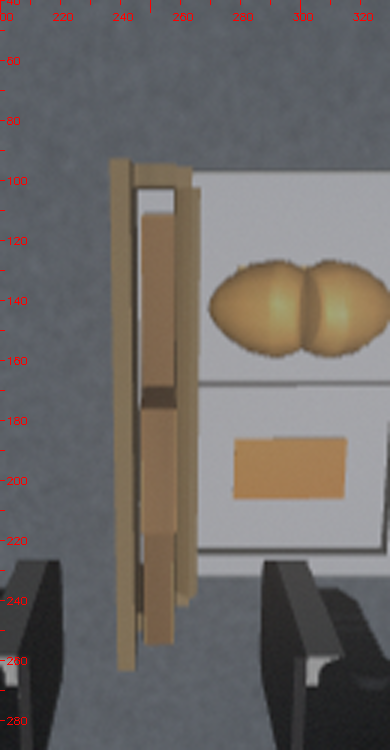

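View pics/d25r.png

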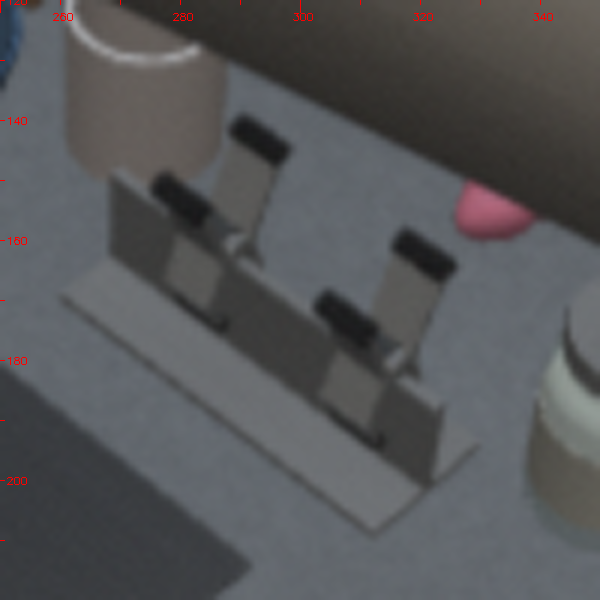

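View pics/s25r.png

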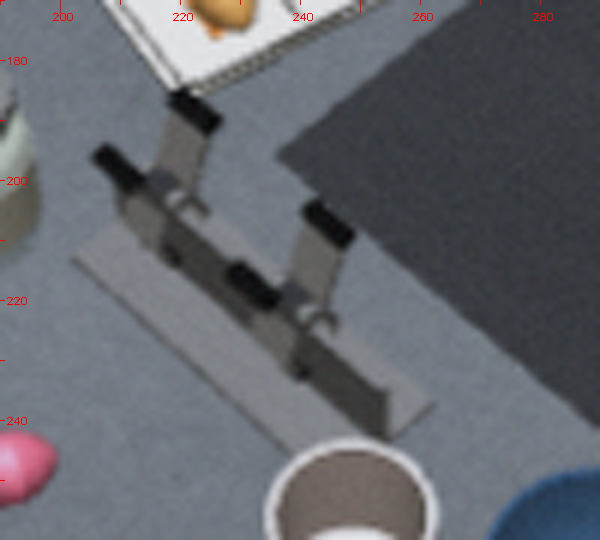

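Run:
```python
from h import *
S=grab("scene");D=grab("side")
for n,a,b in [("A in",(244.7,207.3),(280,153)),("A out",(232.5,217.8),(293.5,143)),("B in",(222.3,188.5),(308,173.5)),("B out",(210,197.8),(320.6,162.5))]:
    X,e=tri([S,D],[a,b]);print(n,np.round(X,4),np.round(e,1))
f=np.load("w25.npy",allow_pickle=True).item()
P=onz(f,[(247.5,169+7),(258.5,169+7),(247,218),(258,218)],.1285);print(np.round(P,4),P.mean(0))
```

```text
A in [0.6728 0.0756 0.1056] [0.3 0.3]
A out [0.7214 0.0794 0.1058] [0.7 0.7]
B in [ 0.6797 -0.0176  0.1043] [0.5 0.6]
B out [ 0.7272 -0.0135  0.1062] [0.5 0.5]
[[ 0.5059 -0.3449  0.1285]
 [ 0.507  -0.3361  0.1285]
 [ 0.5414 -0.3502  0.1285]
 [ 0.5426 -0.3411  0.1285]] [ 0.52422724 -0.34309076  0.1285    ]
```

The board stands down in the slot between the plate and the lip, with its tab top near (0.524,-0.343). Next come the clips: A near the mug at about (0.697,0.078), and B at about (0.703,-0.016).

Run:
```python
from h import *
to([.69,.01,.27],4.3,n=10,free=True)
```

```text
need 9 n 10 t cm [ 1.26  4.04 -0.24] spin/row 7.82 q [-0.09  0.51  0.8   1.73 -0.41  1.08  2.29]
```

Emit:
{"fn": "jog_arm", "kwargs": {"plan": [[0.6,1.3,4,-0.2,7.8],[0.6,1.3,4,-0.2,7.8],[0.6,1.3,4,-0.2,7.8],[0.6,1.3,4,-0.2,7.8],[0.6,1.3,4,-0.2,7.8],[0.6,1.3,4,-0.2,7.8],[0.8,1.3,4,-0.2,7.8],[1,1.3,4,-0.2,7.8],[1,1.3,4,-0.2,7.8],[1,1.3,4,-0.2,7.8],[1,0,0,0,0],[1,0,0,0,0]], "force": 40}}

```text
clock: 54.62
tool_pos: [0.6836, 0.0089, 0.2667]
tool_rot: [[-0.078, 0.997, -0.001], [0.997, 0.078, -0.001], [-0.001, -0.001, -1.0]]
force: [-1.5, 0.1, 0.8]
opening: 0.0853
```

Run:
```python
from h import *
st()
f=grab("wrist","w26"); np.save("w26.npy",f,allow_pickle=True)
crop(f,150,60,370,250,3,"w26c")
```

```text
t 54.62 tcp [0.6836 0.0089 0.2667] open 0.0853 F [-1.5  0.1  0.8]
[[-0.078  0.997 -0.001]
 [ 0.997  0.078 -0.001]
 [-0.001 -0.001 -1.   ]]
```

View pics/w26c.png

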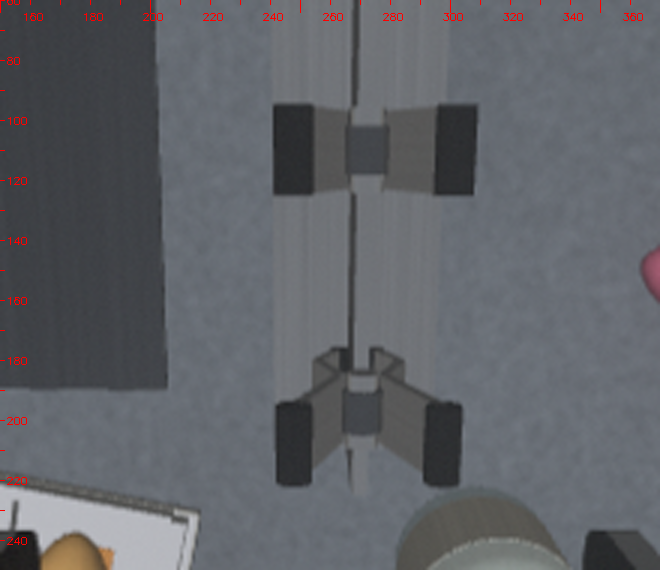

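View pics/w26.png

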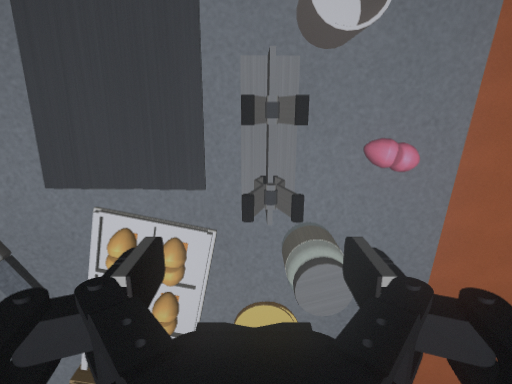

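Run:
```python
from h import *
f=np.load("w26.npy",allow_pickle=True).item()
for n,L,R in [("A",[(241,95),(255,95),(241,124.5),(255,124.5)],[(295,95),(309,95),(295,124.5),(308.5,124.5)]),("B",[(241.5,194.5),(254,194.5),(241.5,221.5),(253.5,221.5)],[(291.5,194.5),(304,194.5),(291,221.5),(303.5,221.5)])]:
    l=onz(f,L,.106);r=onz(f,R,.106)
    c=(l.mean(0)+r.mean(0))/2;d=(r-l).mean(0); print(n,np.round(c,4),"yaw",np.degrees(np.arctan2(d[1],d[0])),"over",np.linalg.norm(r[1]-l[0]),"w",np.linalg.norm(l[0]-l[2]))
to([.6965,.0775,.20],4.3,n=3,free=True)
```

```text
A [0.6972 0.077  0.106 ] yaw 4.50721101765396 over 0.06033386701635524 w 0.02555590252075785
B [ 0.704  -0.0158  0.106 ] yaw 4.567961206914121 over 0.060588334781813795 w 0.027923037089572098
need 2 n 3 t cm [2.26 0.61 2.23] spin/row 0.04 q [-0.77  0.74  1.12  1.57 -0.68  1.28  0.53]
```

Emit:
{"fn": "jog_arm", "kwargs": {"plan": [[1,2.2,0.6,2.5,0],[1,2.2,0.6,2.5,0],[1,2.3,0.6,2.5,0],[1,0,0,0,0],[1,0,0,0,0],[1,0,0,0,0]]}}

```text
clock: 55.42
tool_pos: [0.6974, 0.0764, 0.1936]
tool_rot: [[-0.076, 0.997, 0.002], [0.997, 0.076, -0.001], [-0.001, 0.002, -1.0]]
force: [0.5, -0.7, 0.8]
opening: 0.0855
```

Run:
```python
from h import *
st()
f=grab("wrist","w27")
to([.697,.077,.110],4.5,n=4,free=True)
```

```text
t 55.42 tcp [0.6974 0.0764 0.1936] open 0.0855 F [ 0.5 -0.7  0.8]
[[-0.076  0.997  0.002]
 [ 0.997  0.076 -0.001]
 [-0.001  0.002 -1.   ]]
need 2 n 4 t cm [ 0.01 -0.01  2.09] spin/row -0.04 q [-0.82  0.83  1.06  1.59 -0.77  1.18  0.48]
```

View pics/w27.png

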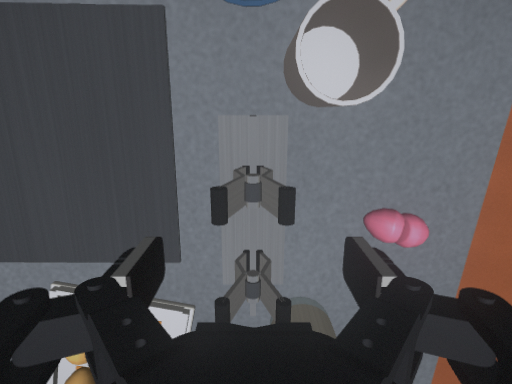

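Emit:
{"fn": "jog_arm", "kwargs": {"plan": [[1,0,0,2.5,0],[1,0,0,2.5,0],[1,0,0,2,0],[1,0,0,1.2,0],[1,0,0,0,0],[1,0,0,0,0],[1,0,0,0,0]], "force": 40}}

```text
clock: 56.35
tool_pos: [0.6975, 0.078, 0.1113]
tool_rot: [[-0.078, 0.997, 0.002], [0.997, 0.078, 0.0], [0.0, 0.002, -1.0]]
force: [-0.5, 0.0, 1.3]
opening: 0.0853
```

Run:
```python
from h import *
st()
f=grab("wrist","w28");D=grab("side","d28"); crop(D,230,80,350,220,5,"d28c")
to([.697,.077,.110],4.5,n=1,free=True)
```

```text
t 56.35 tcp [0.6975 0.078  0.1113] open 0.0853 F [-0.5  0.   1.3]
[[-0.078  0.997  0.002]
 [ 0.997  0.078  0.   ]
 [ 0.     0.002 -1.   ]]
need 1 n 1 t cm [-0.11 -0.04  0.1 ] spin/row -0.02 q [-0.79  0.91  0.98  1.64 -0.84  1.07  0.53]
```

View pics/w28.png

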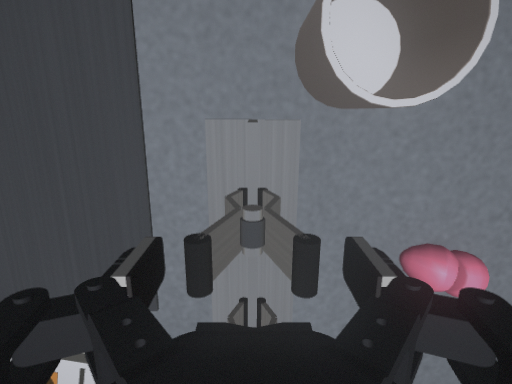

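View pics/d28c.png

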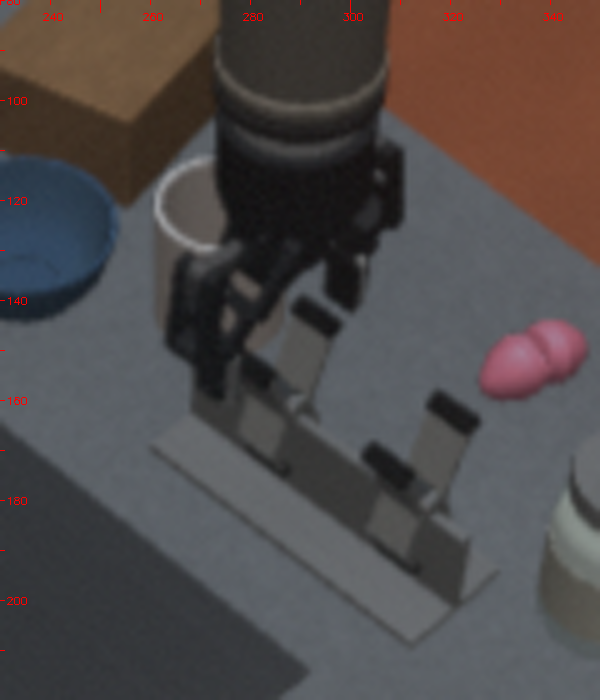

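The bars, at (199,265) and (306,265), lie level with the pads. I close on them.

Emit:
{"fn": "jog_arm", "kwargs": {"plan": [[0,0,0,0,0],[0,0,0,0,0],[0,0,0,0,0],[0,0,0,0,0],[0,0,0,0,0],[0,0,0,0,0],[0,0,0,0,0]]}}

```text
clock: 57.32
tool_pos: [0.702, 0.0776, 0.116]
tool_rot: [[-0.078, 0.997, 0.012], [0.997, 0.078, 0.0], [-0.001, 0.012, -1.0]]
force: [2.3, -0.3, 20.8]
opening: 0.0248
```

Run:
```python
from h import *
st()
f=grab("wrist","w29");D=grab("side","d29"); crop(D,230,80,350,220,5,"d29c")
```

```text
t 57.33 tcp [0.702  0.0776 0.116 ] open 0.0248 F [ 2.3 -0.3 20.8]
[[-0.078  0.997  0.012]
 [ 0.997  0.078  0.   ]
 [-0.001  0.012 -1.   ]]
```

View pics/w29.png

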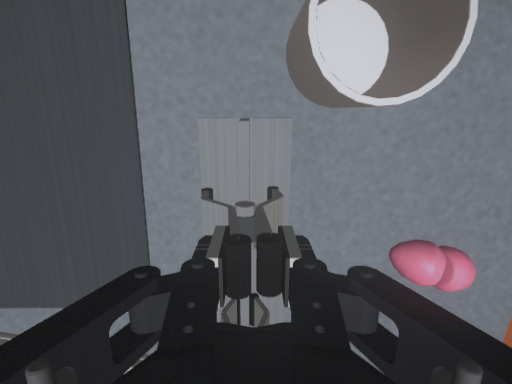

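View pics/d29c.png

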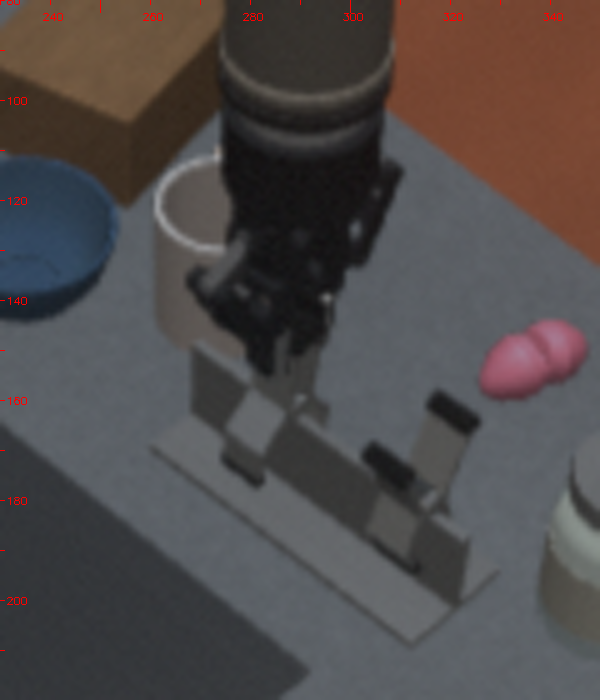

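Emit:
{"fn": "jog_arm", "kwargs": {"plan": [[0,0,0,-1,0],[0,0,0,-2,0],[0,0,0,-3,0],[0,0,0,-3,0],[0,0,0,-2,0],[0,0,0,0,0],[0,0,0,0,0]]}}

```text
clock: 58.3
tool_pos: [0.6963, 0.0784, 0.2191]
tool_rot: [[-0.078, 0.997, -0.002], [0.997, 0.078, 0.0], [0.0, -0.002, -1.0]]
force: [-0.5, 0.0, -0.5]
opening: 0.0247
```

Run:
```python
from h import *
st()
f=grab("wrist","w30");D=grab("side","d30"); crop(D,230,40,350,220,4,"d30c");S=grab("scene","s30");crop(S,180,120,300,260,4,"s30c")
```

```text
t 58.3 tcp [0.6963 0.0784 0.2191] open 0.0247 F [-0.5  0.  -0.5]
[[-0.078  0.997 -0.002]
 [ 0.997  0.078  0.   ]
 [ 0.    -0.002 -1.   ]]
```

View pics/w30.png

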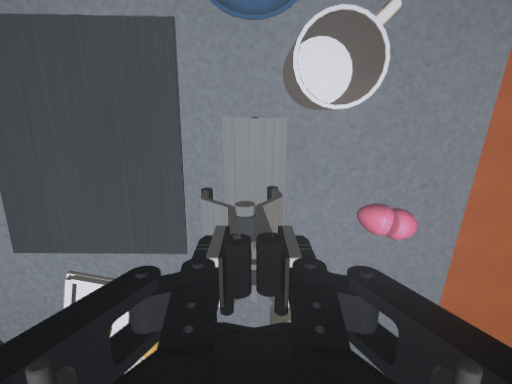

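View pics/d30c.png

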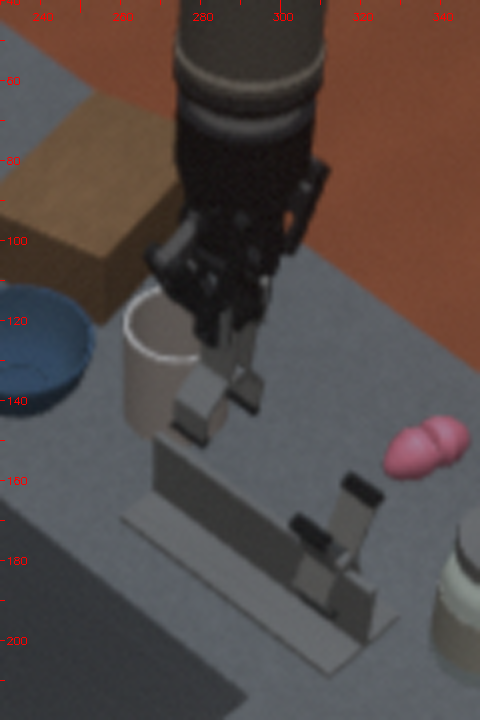

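View pics/s30c.png

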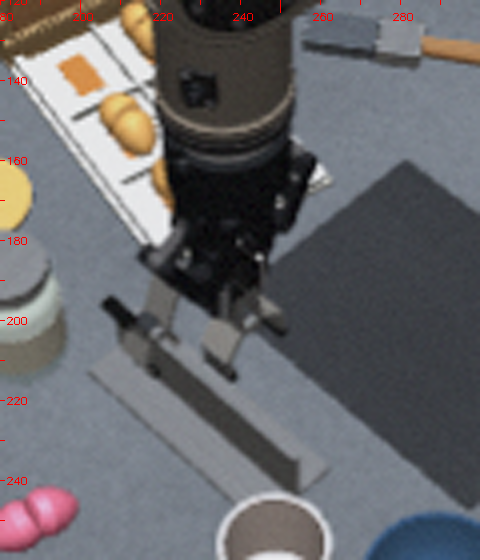

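Run:
```python
from h import *
f=grab("wrist"); o=sensors.get_obs(); crop(f,170,160,340,330,4,"w30c")
R=np.array(o["tool_rot"]);p=np.array(o["tool_pos"])
for z in (.085,.095,.105):
    P=onz(f,[(207,193),(273,191)],p[2]-z); print(z,np.round((P-p)@R*1000,1))
for z in (.05,.06):
    P=onz(f,[(244.5,214)],p[2]-z+.006); print("hinge",z,np.round((P-p)@R*1000,1))
P=onz(f,[(237,238),(270,238)],p[2]-.004); print(np.round((P-p)@R*1000,1))
```

```text
0.085 [[ 10.6 -33.   85.1]
 [ 12.1  13.5  85. ]]
0.095 [[  7.8 -34.6  95.1]
 [  9.4  14.1  95. ]]
0.105 [[  5.  -36.3 105.1]
 [  6.7  14.8 105. ]]
hinge 0.05 [[ 9.6 -5.4 44. ]]
hinge 0.06 [[ 6.  -5.7 54. ]]
[[12.6 -7.5  4. ]
 [12.7  7.   4. ]]
```

View pics/w30c.png

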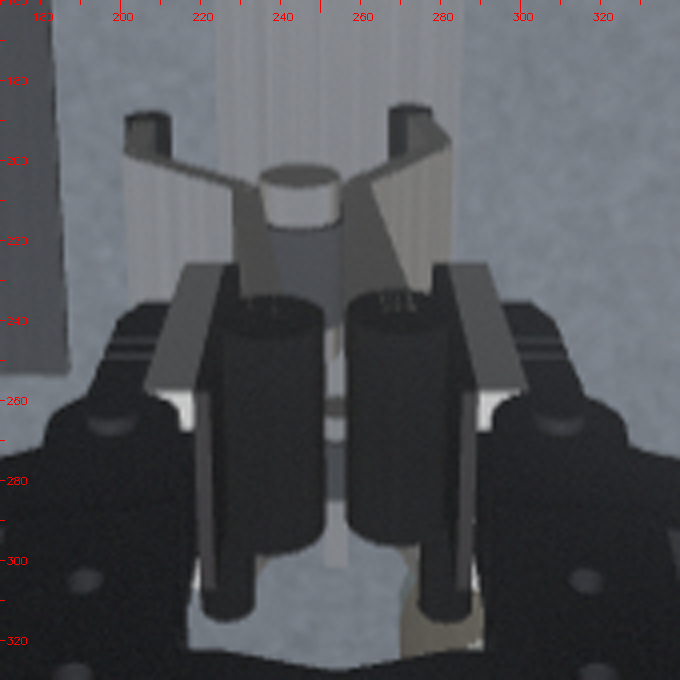

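Clip A is held squeezed open, tilted by about 0.1 rad: the tips' centre lies 9.5 mm toward tool −y. I allow for that at the gate.

Run:
```python
from h import *
to([.5682,-.345,.26],82.6,n=11,free=True)
```

```text
need 9 n 11 t cm [-2.38 -3.64 -0.37] spin/row -7.1 q [-0.83  0.81  1.08  1.57 -0.74  1.23  0.46]
```

Emit:
{"fn": "jog_arm", "kwargs": {"plan": [[0,-2.4,-3.6,-1,-7.1],[0,-2.4,-3.6,-1,-7.1],[0,-2.4,-3.6,-1,-7.1],[0,-2.4,-3.6,-1,-7.1],[0,-2.4,-3.6,0,-7.1],[0,-2.4,-3.6,0,-7.1],[0,-2.4,-3.6,0,-7.1],[0,-2.4,-3.6,0,-7.1],[0,-2.4,-3.6,0,-7.1],[0,-2.4,-3.6,0,-7.1],[0,-2.4,-3.6,0,-7.1],[0,0,0,0,0]]}}

```text
clock: 60.0
tool_pos: [0.5718, -0.3487, 0.2599]
tool_rot: [[-0.991, 0.134, -0.001], [0.134, 0.991, -0.002], [0.001, -0.002, -1.0]]
force: [-0.4, 0.8, -1.2]
opening: 0.0242
```

Emit:
{"fn": "jog_arm", "kwargs": {"plan": [[0,0,0,0,0],[0,0,0,0,0]]}}

```text
clock: 60.25
tool_pos: [0.5733, -0.3428, 0.2599]
tool_rot: [[-0.992, 0.128, -0.0], [0.128, 0.992, 0.001], [0.001, 0.001, -1.0]]
force: [-0.0, 0.3, -2.0]
opening: 0.0246
```

Run:
```python
from h import *
st()
to([.5682,-.345,.22],82.6,n=2,free=True)
f=grab("wrist","w31")
```

```text
t 60.25 tcp [ 0.5733 -0.3428  0.2599] open 0.0246 F [-0.   0.3 -2. ]
[[-0.992  0.128 -0.   ]
 [ 0.128  0.992  0.001]
 [ 0.001  0.001 -1.   ]]
need 1 n 2 t cm [ 0.24 -0.14  2.  ] spin/row 0.02 q [-0.08  0.57  0.78  1.61 -0.43  1.15  2.25]
```

View pics/w31.png

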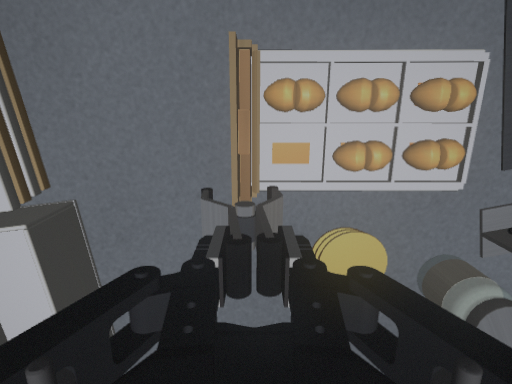

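Emit:
{"fn": "jog_arm", "kwargs": {"plan": [[0,0.3,-0.2,1.5,0],[0,0.2,-0.1,1.5,0],[0,0,0,1.5,0],[0,0,0,1,0],[0,0,0,0,0],[0,0,0,0,0],[0,0,0,0,0]]}}

```text
clock: 61.18
tool_pos: [0.5681, -0.347, 0.2059]
tool_rot: [[-0.992, 0.129, 0.001], [0.129, 0.992, -0.0], [-0.001, -0.0, -1.0]]
force: [-0.3, 0.3, -0.6]
opening: 0.0241
```

Run:
```python
from h import *
st()
to([.5682,-.345,.164],82.6,n=3,free=True)
f=grab("wrist","w32"); crop(f,170,60,340,330,3,"w32c")
D=grab("side","d32"); crop(D,290,200,410,350,4,"d32c");S=grab("scene","s32");crop(S,150,50,270,170,5,"s32c")
```

```text
t 61.17 tcp [ 0.5681 -0.347   0.2059] open 0.0241 F [-0.3  0.3 -0.6]
[[-0.992  0.129  0.001]
 [ 0.129  0.992 -0.   ]
 [-0.001 -0.    -1.   ]]
need 1 n 3 t cm [0.01 0.07 1.4 ] spin/row -0.01 q [-0.05  0.61  0.75  1.66 -0.47  1.05  2.29]
```

View pics/w32c.png

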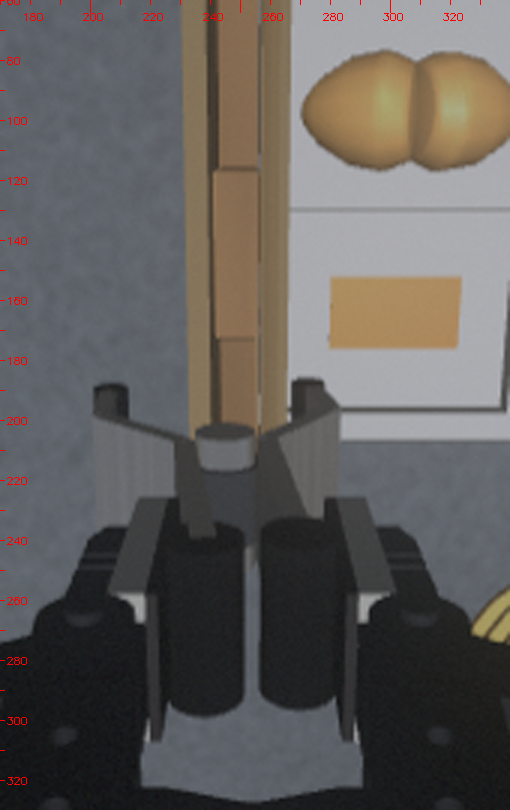

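View pics/s32c.png

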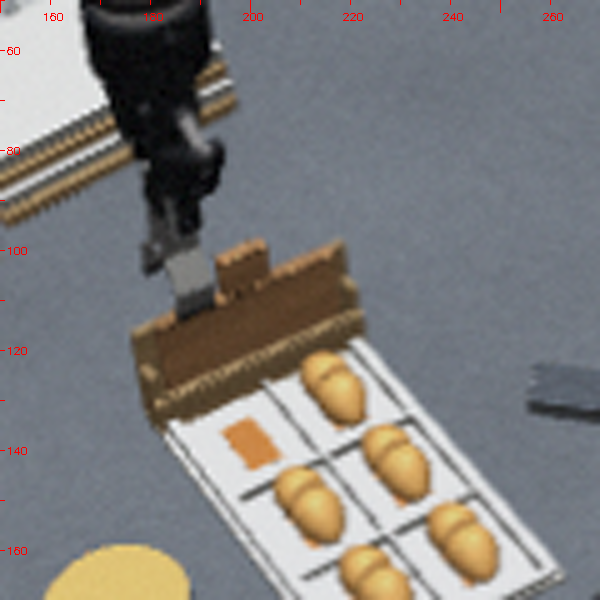

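View pics/d32c.png

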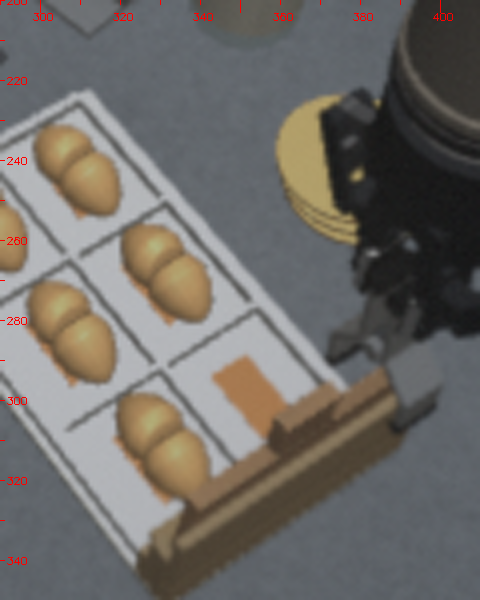

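The jaws, at px 212 and 268, straddle the plate and board (px 233–255). I lower the clip.

Emit:
{"fn": "jog_arm", "kwargs": {"plan": [[0,0,0.1,1,0],[0,0,0.1,1,0],[0,0,0,1,0],[0,0,0,1,0],[0,0,0,0.3,0],[0,0,0,0,0],[0,0,0,0,0]]}}

```text
clock: 62.2
tool_pos: [0.5682, -0.345, 0.1627]
tool_rot: [[-0.992, 0.129, 0.001], [0.129, 0.992, -0.0], [-0.001, -0.0, -1.0]]
force: [0.2, -0.1, -0.2]
opening: 0.0245
```

Run:
```python
from h import *
st()
to([.5682,-.345,.162],82.6,n=1,free=True)
f=grab("wrist","w33"); crop(f,170,60,340,330,3,"w33c")
D=grab("side","d33"); crop(D,290,200,410,350,4,"d33c");S=grab("scene","s33");crop(S,150,50,270,170,5,"s33c")
```

```text
t 62.2 tcp [ 0.5682 -0.345   0.1627] open 0.0245 F [ 0.2 -0.1 -0.2]
[[-0.992  0.129  0.001]
 [ 0.129  0.992 -0.   ]
 [-0.001 -0.    -1.   ]]
need 1 n 1 t cm [ 0.   -0.    0.07] spin/row -0.03 q [-0.03  0.66  0.72  1.7  -0.51  0.98  2.31]
```

View pics/w33c.png

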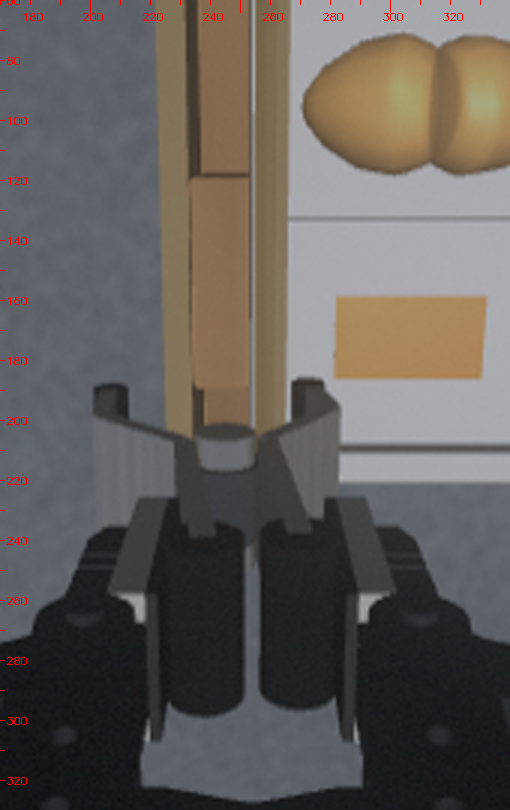

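View pics/d33c.png

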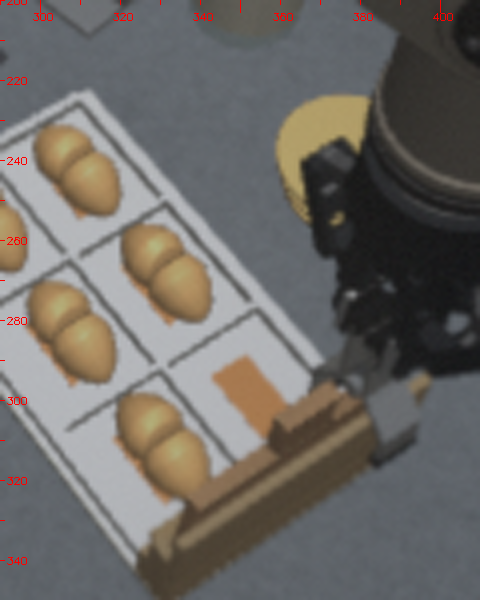

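Emit:
{"fn": "jog_arm", "kwargs": {"plan": [[0,0,0,0.4,0],[0,0,0,0,0],[0,0,0,0,0],[0.5,0,0,0,0],[0.5,0,0,0,0],[0.5,0,0,0,0]]}}

```text
clock: 63.1
tool_pos: [0.5679, -0.3451, 0.1583]
tool_rot: [[-0.992, 0.13, 0.0], [0.13, 0.992, -0.001], [-0.0, -0.001, -1.0]]
force: [0.3, -1.3, -1.5]
opening: 0.0426
```

Emit:
{"fn": "jog_arm", "kwargs": {"plan": [[1,0,0,0,0],[1,0,0,0,0],[1,0,0,0,0],[1,0,0,0,0]]}}

```text
clock: 63.6
tool_pos: [0.5682, -0.3446, 0.1584]
tool_rot: [[-0.992, 0.129, 0.0], [0.129, 0.992, 0.0], [-0.0, 0.0, -1.0]]
force: [-0.0, 0.2, -0.4]
opening: 0.0854
```

Run:
```python
from h import *
st()
f=grab("wrist","w34"); crop(f,130,60,380,330,3,"w34c")
D=grab("side","d34"); crop(D,290,200,410,350,4,"d34c");S=grab("scene","s34");crop(S,150,50,270,170,5,"s34c")
```

```text
t 63.6 tcp [ 0.5682 -0.3446  0.1584] open 0.0854 F [-0.   0.2 -0.4]
[[-0.992  0.129  0.   ]
 [ 0.129  0.992  0.   ]
 [-0.     0.    -1.   ]]
```

View pics/w34c.png

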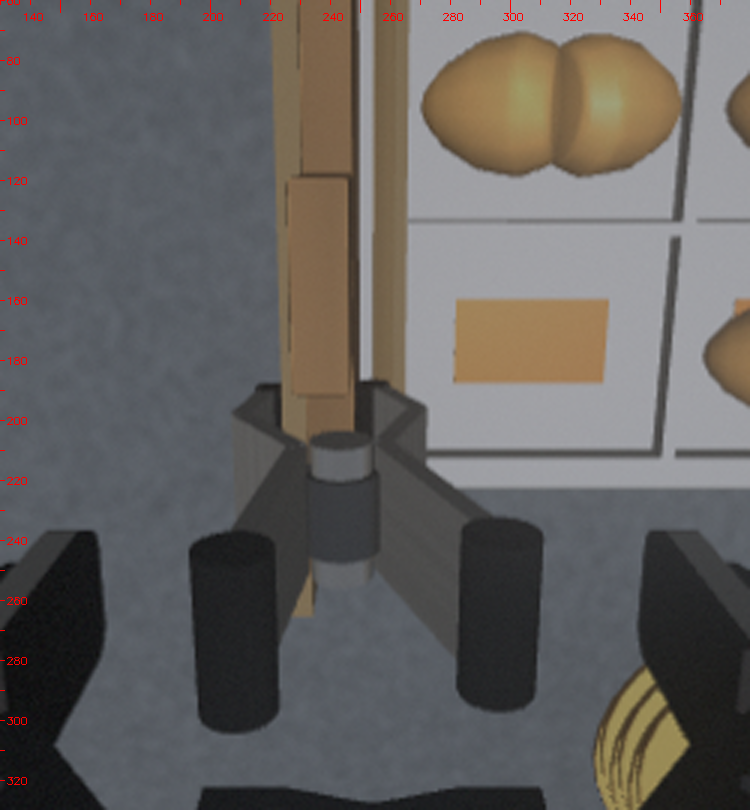

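View pics/d34c.png

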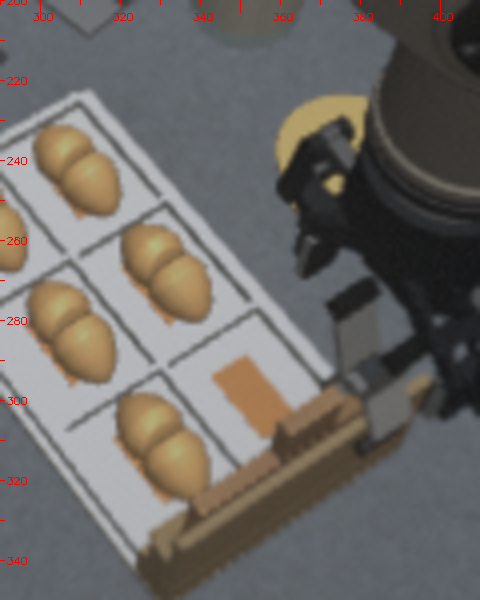

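Clip A grips the board and plate together beside the tab, at (244,225). I lift off and fetch clip B.

Emit:
{"fn": "jog_arm", "kwargs": {"plan": [[1,0,0,-2,0],[1,0,0,-4,0],[1,0,0,-5,0],[1,0,0,0,0]]}}

```text
clock: 64.25
tool_pos: [0.5696, -0.347, 0.2743]
tool_rot: [[-0.991, 0.13, 0.008], [0.13, 0.992, -0.004], [-0.009, -0.003, -1.0]]
force: [-0.3, -0.6, -0.8]
opening: 0.0855
```

Run:
```python
from h import *
st()
to([.704,-.016,.22],4.5,n=10,free=True)
```

```text
t 64.25 tcp [ 0.5696 -0.347   0.2743] open 0.0855 F [-0.3 -0.6 -0.8]
[[-0.991  0.13   0.008]
 [ 0.13   0.992 -0.004]
 [-0.009 -0.003 -1.   ]]
need 9 n 10 t cm [1.36 3.62 0.54] spin/row 7.8 q [-0.08  0.55  0.8   1.6  -0.42  1.16  2.25]
```

Emit:
{"fn": "jog_arm", "kwargs": {"plan": [[1,1.4,3.6,0,7.8],[1,1.4,3.6,0,7.8],[1,1.4,3.6,0,7.8],[1,1.4,3.6,0.5,7.8],[1,1.4,3.6,0.8,7.8],[1,1.4,3.6,0.8,7.8],[1,1.4,3.6,0.8,7.8],[1,1.4,3.6,0.8,7.8],[1,1.4,3.6,0.8,7.8],[1,1.4,3.6,0.8,7.8],[1,0,0,0,0],[1,0,0,0,0]]}}

```text
clock: 65.75
tool_pos: [0.6972, -0.0125, 0.2154]
tool_rot: [[-0.08, 0.997, -0.001], [0.997, 0.08, -0.001], [-0.001, -0.001, -1.0]]
force: [-0.1, -0.3, 0.6]
opening: 0.0856
```

Run:
```python
from h import *
st(); f=grab("wrist","w35")
to([.704,-.016,.19],4.5,n=2,free=True)
```

```text
t 65.75 tcp [ 0.6972 -0.0125  0.2154] open 0.0856 F [-0.1 -0.3  0.6]
[[-0.08   0.997 -0.001]
 [ 0.997  0.08  -0.001]
 [-0.001 -0.001 -1.   ]]
need 1 n 2 t cm [-0.18  0.34  1.29] spin/row 0.01 q [-0.7   0.8   1.07  1.58 -0.74  1.21  0.59]
```

View pics/w35.png

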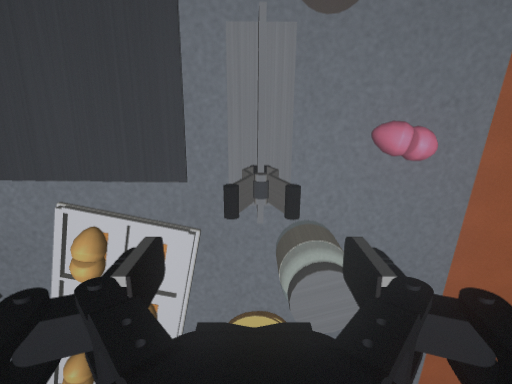

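Run:
```python
from h import *
f=grab("wrist")
print(onz(f,[(325,290),(300,265),(312,258)],.11), onz(f,[(232,188),(292,186),(232,216),(292,216)],.106).mean(0))
```

```text
[[ 0.76402349 -0.08891927  0.11      ]
 [ 0.74000799 -0.06719257  0.11      ]
 [ 0.74910703 -0.06001565  0.11      ]] [ 0.70391686 -0.01608234  0.106     ]
```

Emit:
{"fn": "jog_arm", "kwargs": {"plan": [[1,-0.2,0.4,1.2,0],[1,-0.2,0.3,1.2,0],[1,0,0,0,0],[1,0,0,0,0],[1,0,0,0,0]]}}

```text
clock: 66.47
tool_pos: [0.7052, -0.0152, 0.1917]
tool_rot: [[-0.08, 0.997, 0.001], [0.997, 0.08, -0.0], [-0.0, 0.001, -1.0]]
force: [-0.2, 0.3, 0.5]
opening: 0.0855
```

Run:
```python
from h import *
st(); f=grab("wrist","w36")
to([.704,-.016,.114],4.5,n=4,free=True)
```

```text
t 66.47 tcp [ 0.7052 -0.0152  0.1917] open 0.0855 F [-0.2  0.3  0.5]
[[-0.08   0.997  0.001]
 [ 0.997  0.08  -0.   ]
 [-0.     0.001 -1.   ]]
need 2 n 4 t cm [-0.02 -0.03  1.94] spin/row 0.02 q [-0.68  0.83  1.05  1.58 -0.76  1.18  0.61]
```

View pics/w36.png

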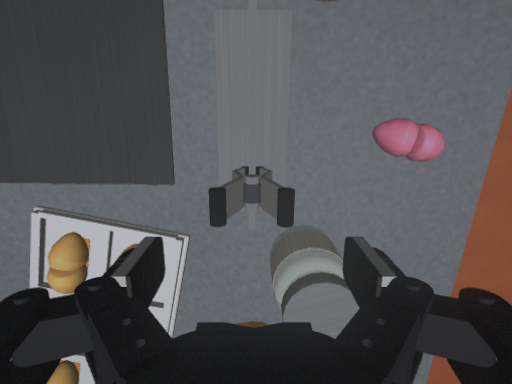

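Emit:
{"fn": "jog_arm", "kwargs": {"plan": [[1,0,-0.1,2,0],[1,0,0,2,0],[1,0,0,2,0],[1,0,0,1.6,0],[1,0,0,0,0],[1,0,0,0,0],[1,0,0,0,0]]}}

```text
clock: 67.4
tool_pos: [0.7046, -0.0154, 0.1162]
tool_rot: [[-0.08, 0.997, 0.001], [0.997, 0.08, -0.0], [-0.0, 0.001, -1.0]]
force: [1.5, 0.3, 0.4]
opening: 0.0854
```

Run:
```python
from h import *
st(); f=grab("wrist","w37")
```

```text
t 67.4 tcp [ 0.7046 -0.0154  0.1162] open 0.0854 F [1.5 0.3 0.4]
[[-0.08   0.997  0.001]
 [ 0.997  0.08  -0.   ]
 [-0.     0.001 -1.   ]]
```

View pics/w37.png

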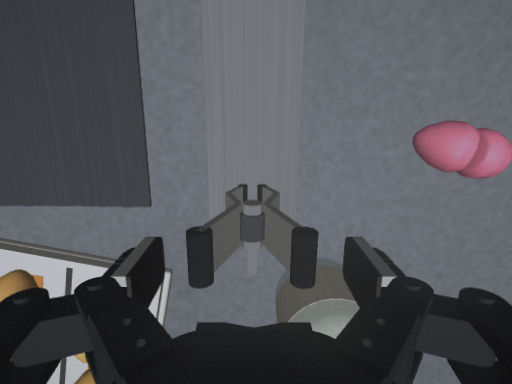

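Emit:
{"fn": "jog_arm", "kwargs": {"plan": [[1,0,0,0.3,0],[1,0,0,0,0],[0,0,0,0,0],[0,0,0,0,0],[0,0,0,0,0],[0,0,0,0,0],[0,0,0,0,0],[0,0,0,0,0],[0,0,0,0,0]]}}

```text
clock: 68.58
tool_pos: [0.7089, -0.016, 0.1179]
tool_rot: [[-0.08, 0.997, 0.012], [0.997, 0.08, -0.001], [-0.002, 0.012, -1.0]]
force: [3.2, 0.9, 20.2]
opening: 0.0242
```

Run:
```python
from h import *
st(); f=grab("wrist","w38")
```

```text
t 68.58 tcp [ 0.7089 -0.016   0.1179] open 0.0242 F [ 3.2  0.9 20.2]
[[-0.08   0.997  0.012]
 [ 0.997  0.08  -0.001]
 [-0.002  0.012 -1.   ]]
```

View pics/w38.png

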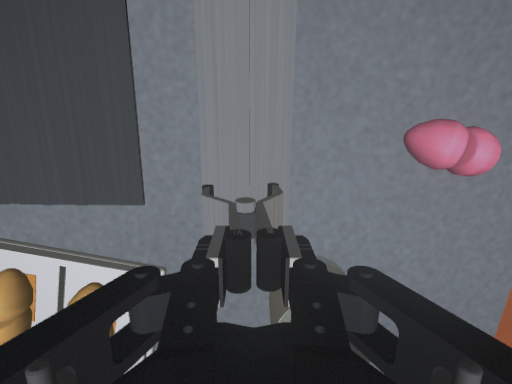

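Clip B is held the same way. I lift it.

Emit:
{"fn": "jog_arm", "kwargs": {"plan": [[0,0,0,-1,0],[0,0,0,-2,0],[0,0,0,-3,0],[0,0,0,-4,0],[0,0,0,-3,0],[0,0,0,-1,0],[0,0,0,0,0],[0,0,0,0,0]]}}

```text
clock: 69.62
tool_pos: [0.7034, -0.0147, 0.2507]
tool_rot: [[-0.08, 0.997, -0.002], [0.997, 0.08, 0.0], [0.001, -0.002, -1.0]]
force: [0.3, -0.6, -1.1]
opening: 0.0244
```

Run:
```python
from h import *
o=st(); f=grab("wrist","w39")
R=np.array(o["tool_rot"]);p=np.array(o["tool_pos"])
crop(f,170,160,340,330,4,"w39c")
c=np.array([.5300,-.2901]);ty=np.array([.1292,.9916]);tx=np.array([.9916,-.1292])
T=c-.043*tx-.0495*ty; print(T)
to([T[0],T[1],.265],82.6,n=11,free=True)
```

```text
t 69.62 tcp [ 0.7034 -0.0147  0.2507] open 0.0244 F [ 0.3 -0.6 -1.1]
[[-0.08   0.997 -0.002]
 [ 0.997  0.08   0.   ]
 [ 0.001 -0.002 -1.   ]]
[ 0.4809658 -0.3336286]
need 9 n 11 t cm [-0.99 -3.69 -0.13] spin/row -7.09 q [-0.7   0.78  1.09  1.53 -0.71  1.28  0.57]
```

View pics/w39c.png

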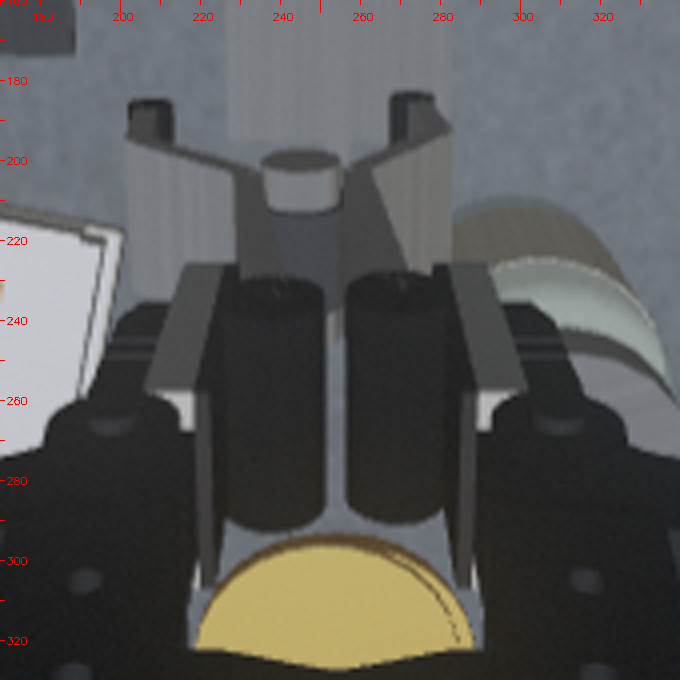

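Emit:
{"fn": "jog_arm", "kwargs": {"plan": [[0,-1,-3.7,-1,-7.1],[0,-1,-3.7,-1,-7.1],[0,-1,-3.7,0,-7.1],[0,-1,-3.7,0,-7.1],[0,-1,-3.7,0,-7.1],[0,-1,-3.7,0,-7.1],[0,-1,-3.7,0,-7.1],[0,-1,-3.7,0,-7.1],[0,-1,-3.7,0,-7.1],[0,-1,-3.7,0,-7.1],[0,-1,-3.7,0,-7.1],[0,0,0,0,0]]}}

```text
clock: 71.18
tool_pos: [0.4795, -0.3388, 0.2718]
tool_rot: [[-0.991, 0.133, -0.001], [0.133, 0.991, -0.002], [0.001, -0.002, -1.0]]
force: [-0.0, 0.5, -1.1]
opening: 0.0244
```

Emit:
{"fn": "jog_arm", "kwargs": {"plan": [[0,0,0,0,0],[0,0,0,0,0]]}}

```text
clock: 71.42
tool_pos: [0.4818, -0.3339, 0.2718]
tool_rot: [[-0.992, 0.126, -0.001], [0.126, 0.992, 0.001], [0.001, 0.001, -1.0]]
force: [-1.2, 0.2, -1.7]
opening: 0.0244
```

Run:
```python
from h import *
st()
to([.481,-.3336,.206],82.6,n=4,free=True)
f=grab("wrist","w40")
```

```text
t 71.42 tcp [ 0.4818 -0.3339  0.2718] open 0.0244 F [-1.2  0.2 -1.7]
[[-0.992  0.126 -0.001]
 [ 0.126  0.992  0.001]
 [ 0.001  0.001 -1.   ]]
need 2 n 4 t cm [0.02 0.   1.64] spin/row 0.04 q [-0.15  0.42  0.87  1.8  -0.36  1.09  2.29]
```

View pics/w40.png

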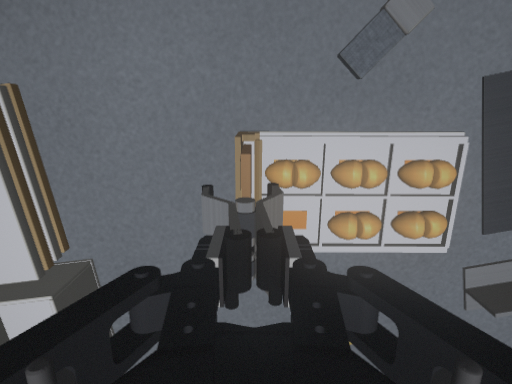

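Emit:
{"fn": "jog_arm", "kwargs": {"plan": [[0,0,0,1.6,0],[0,0,0,1.8,0.3],[0,0,0,1.8,0],[0,0,0,1.4,0],[0,0,0,0,0],[0,0,0,0,0],[0,0,0,0,0]]}}

```text
clock: 72.35
tool_pos: [0.4818, -0.3357, 0.2069]
tool_rot: [[-0.991, 0.133, 0.001], [0.133, 0.991, -0.001], [-0.001, -0.0, -1.0]]
force: [0.1, 0.2, -0.1]
opening: 0.0245
```

Run:
```python
from h import *
st()
to([.4809,-.3342,.16],82.6,n=4,free=True)
f=grab("wrist","w41"); crop(f,170,60,340,330,3,"w41c")
S=grab("scene","s41");crop(S,150,50,270,170,5,"s41c")
```

```text
t 72.35 tcp [ 0.4818 -0.3357  0.2069] open 0.0245 F [ 0.1  0.2 -0.1]
[[-0.991  0.133  0.001]
 [ 0.133  0.991 -0.001]
 [-0.001 -0.    -1.   ]]
need 1 n 4 t cm [0.03 0.04 1.17] spin/row -0.06 q [-0.1   0.49  0.82  1.86 -0.43  0.97  2.34]
```

View pics/w41c.png

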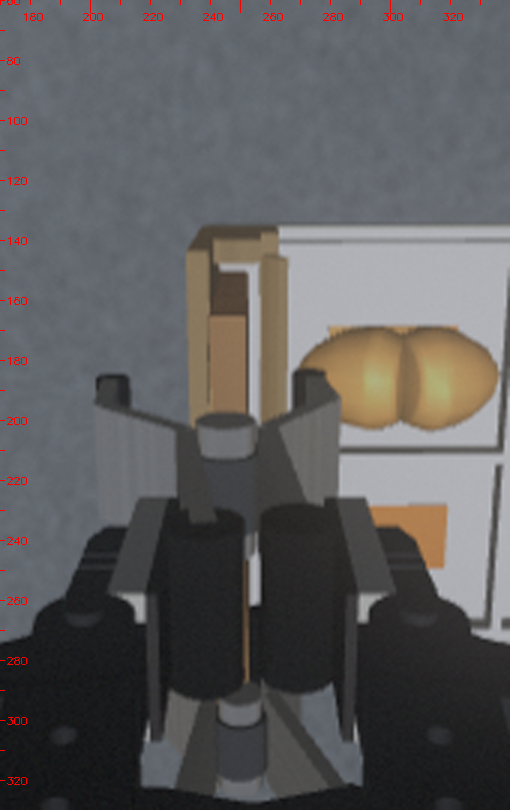

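View pics/s41c.png

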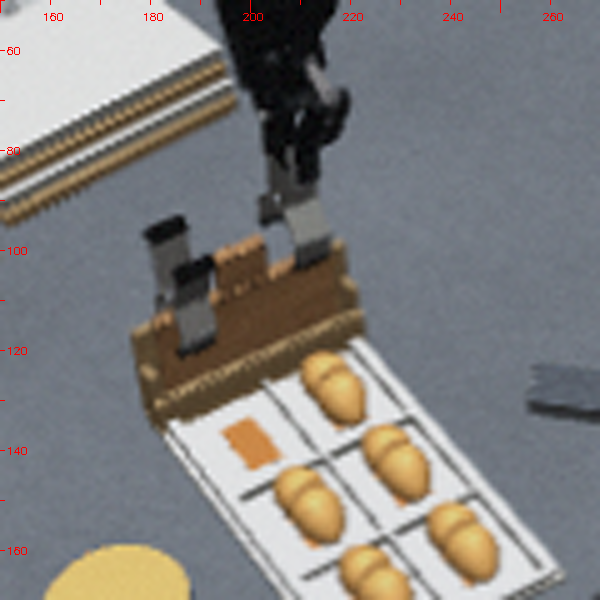

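Emit:
{"fn": "jog_arm", "kwargs": {"plan": [[0,0.05,0.1,1.2,0],[0,0.05,0,1.2,0],[0,0,0,1.2,0],[0,0,0,0.9,0],[0,0,0,0.3,0],[0,0,0,0,0],[0,0,0,0,0],[0,0,0,0,0]]}}

```text
clock: 73.45
tool_pos: [0.4808, -0.3343, 0.1586]
tool_rot: [[-0.991, 0.133, 0.001], [0.133, 0.991, -0.0], [-0.001, -0.0, -1.0]]
force: [-0.4, 0.6, -1.2]
opening: 0.0246
```

Run:
```python
from h import *
st()
f=grab("wrist","w42"); crop(f,170,60,340,330,3,"w42c")
```

```text
t 73.45 tcp [ 0.4808 -0.3343  0.1586] open 0.0246 F [-0.4  0.6 -1.2]
[[-0.991  0.133  0.001]
 [ 0.133  0.991 -0.   ]
 [-0.001 -0.    -1.   ]]
```

View pics/w42c.png

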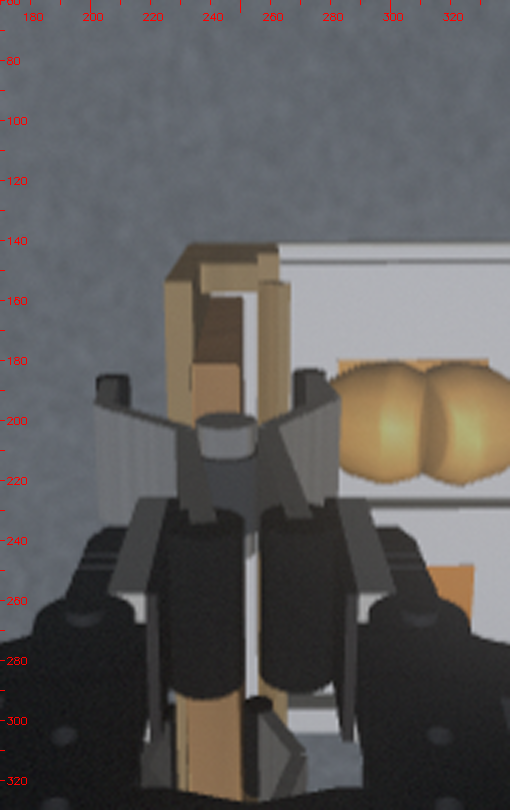

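The jaws straddle the plate and board, so I release.

Emit:
{"fn": "jog_arm", "kwargs": {"plan": [[0.5,0,0,0,0],[0.5,0,0,0,0],[0.5,0,0,0,0],[1,0,0,0,0],[1,0,0,0,0],[1,0,0,0,0],[1,0,0,0,0]]}}

```text
clock: 74.38
tool_pos: [0.4807, -0.3341, 0.1583]
tool_rot: [[-0.991, 0.133, 0.0], [0.133, 0.991, 0.0], [-0.0, 0.0, -1.0]]
force: [0.5, -0.1, -0.0]
opening: 0.0854
```

Run:
```python
from h import *
st()
f=grab("wrist","w43"); crop(f,130,60,380,330,3,"w43c")
```

```text
t 74.38 tcp [ 0.4807 -0.3341  0.1583] open 0.0854 F [ 0.5 -0.1 -0. ]
[[-0.991  0.133  0.   ]
 [ 0.133  0.991  0.   ]
 [-0.     0.    -1.   ]]
```

View pics/w43c.png

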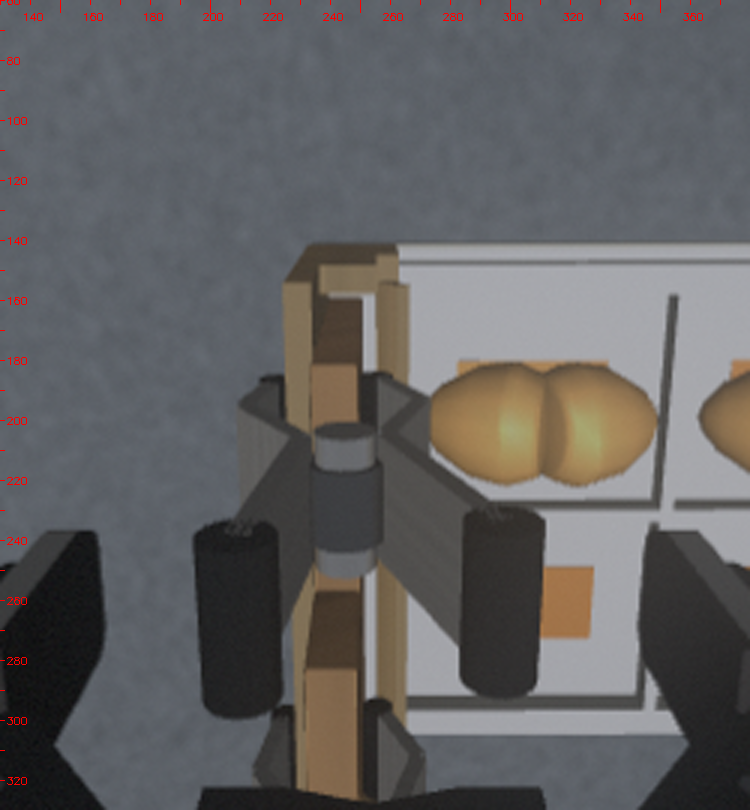

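Both clips are on, one each side of the tab. I lift off and check everything.

Emit:
{"fn": "jog_arm", "kwargs": {"plan": [[1,0,0,-2,0],[1,0,0,-4,0],[1,0,0,-5,0],[0.6,0,0,-4,0],[0.6,0,4,0,0],[0.6,0,5,0,0],[0.6,0,5,0,0],[0.6,0,3,0,0],[0.6,0,0,0,0],[0.6,0,0,0,0]]}}

```text
clock: 75.68
tool_pos: [0.503, -0.1668, 0.3092]
tool_rot: [[-0.991, 0.134, 0.001], [0.134, 0.991, -0.0], [-0.001, -0.0, -1.0]]
force: [-0.3, 0.1, 0.5]
opening: 0.0512
```

Run:
```python
from ck import *
st()
f=grab("wrist","w44"); cookies(f)
D=grab("side","d44"); crop(D,250,190,410,350,4,"d44c");S=grab("scene","s44");crop(S,150,80,270,190,6,"s44c")
```

```text
t 75.67 tcp [ 0.503  -0.1668  0.3092] open 0.0512 F [-0.3  0.1  0.5]
[[-0.991  0.134  0.001]
 [ 0.134  0.991 -0.   ]
 [-0.001 -0.    -1.   ]]
230 297 centre 712 -231 len 93.9 93.6 yaw 74.0
287 215 centre 588 -129 len 66.1 33.6 yaw 86.0
228 215 centre 577 -212 len 67.5 36.5 yaw 82.4
288 168 centre 520 -120 len 66.1 32.1 yaw 82.4
227 168 centre 509 -204 len 66.2 33.5 yaw 82.4
166 168 centre 498 -286 len 67.7 33.5 yaw 82.4
```

View pics/w44.png

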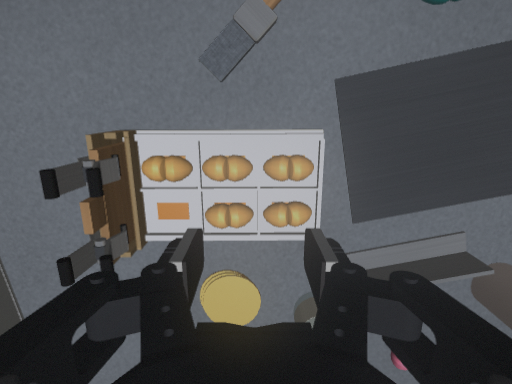

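View pics/s44c.png

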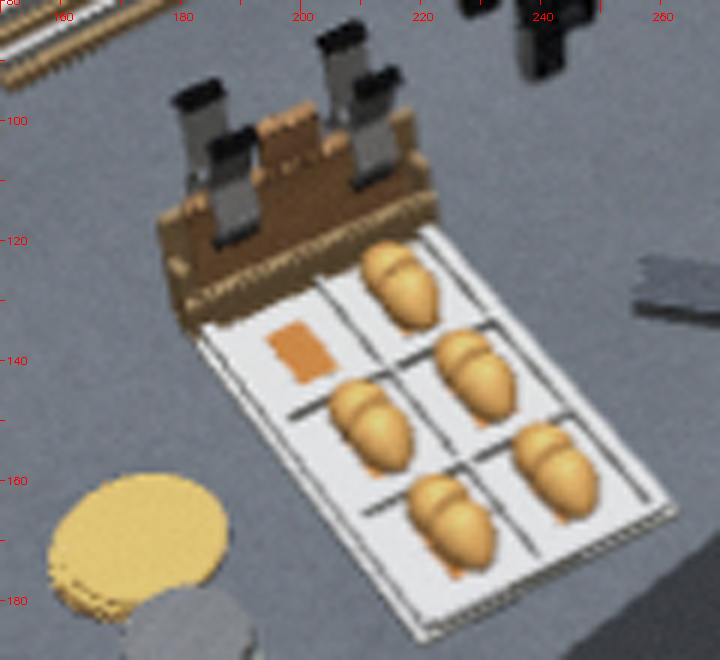

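View pics/d44.png

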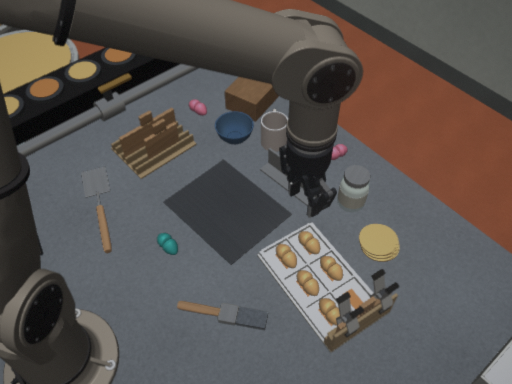

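Run:
```python
from h import *
D=grab("side"); crop(D,310,255,410,350,7,"d45c"); 
S=grab("scene"); 
# tab top corners and bars
c=np.array([.5300,-.2901]);ty=np.array([.1292,.9916]);tx=np.array([.9916,-.1292])
f=np.load("w25.npy",allow_pickle=True).item()
```

```text
(no output)
```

View pics/d45c.png

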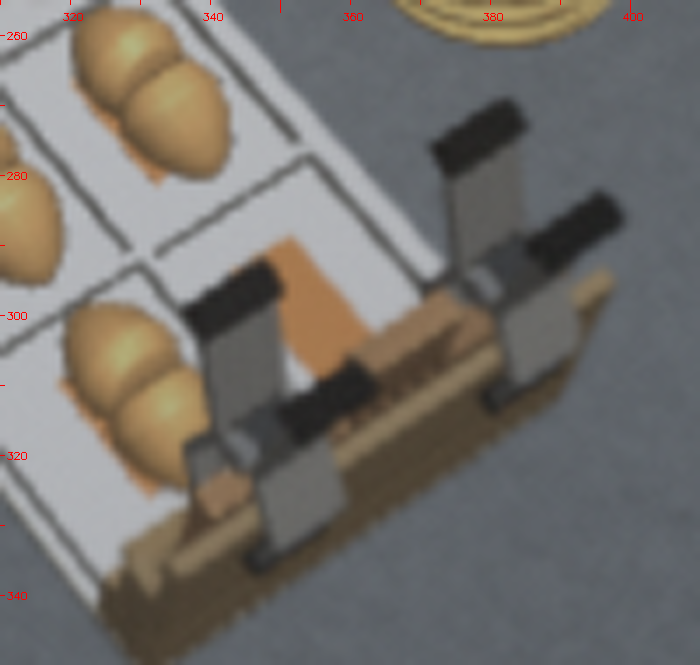

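Run:
```python
from h import *
S=grab("scene");D=grab("side");st()
c=np.array([.5300,-.2901]);ty=np.array([.1292,.9916]);tx=np.array([.9916,-.1292])
for n,a,b in [("A out",(183.3,95.8),(392.1,287.9)),("A in",(188.8,104.2),(378.3,274.7)),("B out",(207,86.3),(356.7,312.6)),("B in",(212.8,93.7),(343.3,297.6))]:
    X,e=tri([S,D],[a,b]);d=X[:2]-c; print(n,"tray x,y,z mm",np.round([d@tx*1000,d@ty*1000+55.4,X[2]*1000],1),np.round(e,1))
w=grab("wrist");crop(w,40,110,190,290,4,"w45c")
```

```text
t 76.03 tcp [ 0.503  -0.1665  0.3083] open 0.051 F [-0.6 -0.9 -0.1]
[[-0.991  0.134 -0.   ]
 [ 0.134  0.991 -0.   ]
 [ 0.    -0.    -1.   ]]
A out tray x,y,z mm [ 45.2 -12.6 159.6] [0.4 0.7]
A in tray x,y,z mm [ 46.   26.2 152.3] [0.4 0.6]
B out tray x,y,z mm [-44.4 -13.4 156.9] [0.4 0.7]
B in tray x,y,z mm [-44.1  25.7 152.8] [0.4 0.7]
```

View pics/w45c.png

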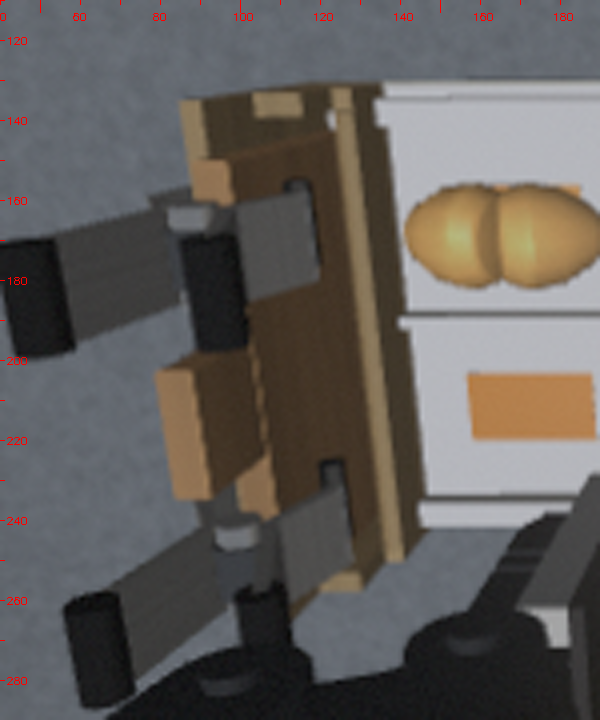

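The clips sit at x = +45.5 and −44 mm from the middle of the slot, tilted about 0.1 to 0.2 rad. All the cookies are in place and the arm is clear, so I hand in.

Run:
```python
from plant import ticket
print(ticket.job_done())
```

```text
the job is handed in; nothing more can be done
None
```

I finished the tray and handed the job in at about 76 s; the hand-in reports no verdict, so my own last checks are all I have.

- **Cookies:** All five from the cooling sheet lie flat, one to a pocket. My last wrist picture put them within about 3 mm and 4° of their pocket lines. One was shoved against its pocket wall during the run, so I regripped and recentred it.
- **Gate board:** The 136 mm board is in the slot. It met the slot floor with about 10 N, and clipping drew it towards the end plate. I did not measure its height again after clipping.
- **Clips:** Both grip the board and end plate together, at about +45 and −44 mm from the middle of the slot. They lean by about 0.18 rad and 0.10 rad, under the 0.3 limit. I could see the jaws closed on both parts, but could not measure their contact force.
- **Rest of the scene:** The other two boards are still in the rack, and nothing was knocked over. The arm was clear of everything at hand-in.

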